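# Clear the setting fixture and tap the part blocks home against its hidden stops

### The job

With the scraper, wipe all loose chips from all lanes of the fixture into the gutter at their mouth. Then set each block there is into the lane of its colour, in front of the black line, and nudge it with the tapping tool in small gentle taps until it is fully home against the stop hidden under the cover, never touching it with the fingers past the line. Leave both tools standing upright on their mat and everything else where it is.

Things in the scene. Friction and masses are not known exactly. Their poses are not given: they have to be found in the camera images.
- fixture: Aluminium fixture fixed to the bench, with three parallel lanes (blue, red, yellow). Origin on the bench under it; x runs along the lanes from the open mouth to the covered end, z up. Lane floors (deck) lie 24 mm above the bench, from x = -120 mm (mouth edge) on; 10 mm rails bound them (tops 34 mm above the bench). A black line crosses each lane at x = +25 mm.
- lane_blue (a point): middle of the mouth edge of the blue lane, on the deck (fixture x = -120 mm, y = +58 mm), axes as the fixture's; the lane runs from here along +x and is 48 mm wide between its rails; blue bar on the deck here, blue plate on the cover
- lane_yellow (a point): the same for the yellow lane (fixture x = -120 mm, y = -58 mm)
- lane_red (a point): the same for the red lane (fixture x = -120 mm, y = 0)
- cover (a point): middle of the front top edge of the grey cover (fixture x = 60 mm, 64 mm above the bench; underside of the roof 60 mm). It hides the lane ends from x = 60 to 130 mm. Under it each lane has its own stop, set anew each job so that the untouched pad face lies somewhere from x = 80 to 105 mm; it is not otherwise given.
- gutter (a point): middle of the floor of the open dark gutter below the mouth edge, 3 mm above the bench; 64 mm along the fixture's x (-184 to -120 mm), 174 mm across, outer rims 22 mm above the bench
- pad_blue (a joint): how far (m) the spring pad of the hidden blue-lane stop is pressed in: 0 untouched; at 0.006 the block stands against the hard stop. The spring is weak (under 0.5 N) and pushes only its pad back; a block left alone stays put by friction. Fully home means nearly 0.006.
- pad_red (a joint): the same for the hidden stop of the red lane
- pad_yellow (a joint): the same for the hidden stop of the yellow lane
- block_blue: blue part block, aluminium with a blue cap, 48 (its x) x 40 (y) x 32 mm high, about 0.35 kg (slides on the deck under some 2 to 4 N); origin at the centre of its underside; the two ends of its x axis are alike. May be absent (then its lane stays empty).
- block_red: red part block, aluminium with a red cap, 48 (its x) x 40 (y) x 32 mm high, about 0.35 kg (slides on the deck under some 2 to 4 N); origin at the centre of its underside; the two ends of its x axis are alike. May be absent (then its lane stays empty).
- block_yellow: yellow part block, aluminium with a yellow cap, 48 (its x) x 40 (y) x 32 mm high, about 0.35 kg (slides on the deck under some 2 to 4 N); origin at the centre of its underside; the two ends of its x axis are alike. May be absent (then its lane stays empty).
- scraper: scraper block: white plastic foot 40 (its x) x 42 (y) x 12 mm, above it an orange upright grip 16 (x) x 38 (y) mm that reaches to 72 mm height (clear to grip from 25 mm up); 0.2 kg; origin at the centre of its underside. Fits the lanes with 3 mm to spare on either side; it is stood across the lane and drawn along it with the foot 1 to 2 mm over the deck.
- tapper: tapping tool: dark steel foot bar 85 (its x) x 34 (y) x 22 mm high with a green plastic nose at the +x end (nose face at x = +42.5 mm), and an upright grip 16 (x) x 32 (y) mm centred at x = -12 mm that reaches to 72 mm height; 0.25 kg; origin at the centre of the underside of the 85 mm foot
- tool_mat: flat black rubber mat, 130 (its x) x 210 (y) x 3 mm, fixed on the bench; origin at the centre of its underside. The scraper and the tapper stand on it at the start, about 110 mm apart along y.
- chip_1: curled metal chip, about 10 x 20 x 9 mm high, 12 g, lying on the deck of the blue lane at the start; origin within the curl on its underside. May be absent.
- chip_2: curled metal chip, about 10 x 20 x 9 mm high, 12 g, lying on the deck of the blue lane at the start; origin within the curl on its underside. May be absent.
- chip_3: curled metal chip, about 10 x 20 x 9 mm high, 12 g, lying on the deck of the red lane at the start; origin within the curl on its underside. May be absent.
- chip_4: curled metal chip, about 10 x 20 x 9 mm high, 12 g, lying on the deck of the red lane at the start; origin within the curl on its underside. May be absent.
- chip_5: curled metal chip, about 10 x 20 x 9 mm high, 12 g, lying on the deck of the yellow lane at the start; origin within the curl on its underside. May be absent.
- chip_6: curled metal chip, about 10 x 20 x 9 mm high, 12 g, lying on the deck of the yellow lane at the start; origin within the curl on its underside. May be absent.
- cutters: red-handled side cutters lying to the right, to be left alone
- dark_box: small dark box, 40 x 75 x 32 mm, standing to the right of the mat, to be left alone

How it is judged:
On the way, in this order (a step that is already met when the one before it is completed fails the run):
1. all chips lie in the gutter (x of chip_1 in the frame of fixture between -0.19 and -0.118 m and y of chip_1 in the frame of fixture between -0.093 and 0.093 m and height (world z) of each of chip_1, chip_2, chip_3, chip_4, chip_5, chip_6 below 0.024 m and x of chip_2 in the frame of fixture between -0.19 and -0.118 m and y of chip_2 in the frame of fixture between -0.093 and 0.093 m and x of chip_3 in the frame of fixture between -0.19 and -0.118 m and y of chip_3 in the frame of fixture between -0.093 and 0.093 m and x of chip_4 in the frame of fixture between -0.19 and -0.118 m and y of chip_4 in the frame of fixture between -0.093 and 0.093 m and x of chip_5 in the frame of fixture between -0.19 and -0.118 m and y of chip_5 in the frame of fixture between -0.093 and 0.093 m and x of chip_6 in the frame of fixture between -0.19 and -0.118 m and y of chip_6 in the frame of fixture between -0.093 and 0.093 m), for 0.2 s.
2. every block present stands home against the stop of its own lane ((value of joint pad_blue above 0.0035 m or (value of joint pad_blue below 0.0036 m and x of block_blue in the frame of fixture below -5 m)) and x of each of block_blue, block_red, block_yellow in the frame of fixture above 0.045 m and y of block_blue in the frame of fixture between 0.05 and 0.066 m and angle between each of block_blue, block_red, block_yellow's own z axis and vertical below 0.1 rad and z of each of block_blue, block_red, block_yellow in the frame of fixture below 0.03 m and (value of joint pad_red above 0.0035 m or (value of joint pad_red below 0.0036 m and x of block_red in the frame of fixture below -5 m)) and y of block_red in the frame of fixture between -0.008 and 0.008 m and (value of joint pad_yellow above 0.0035 m or (value of joint pad_yellow below 0.0036 m and x of block_yellow in the frame of fixture below -5 m)) and y of block_yellow in the frame of fixture between -0.066 and -0.05 m), for 0.2 s.
At the end, for the whole second after the job is handed in: All chips lie in the gutter; each block present stands flat in the lane of its colour with its stop's pad pressed at least 3.5 of 6 mm; scraper and tapper stand upright (within 0.1 rad) on the mat, their origins inside its outline; all released and at rest (all of step 1 and all of step 2 and x of scraper in the frame of tool_mat between -0.065 and 0.065 m and y of scraper in the frame of tool_mat between -0.105 and 0.105 m and angle between each of scraper, tapper's own z axis and vertical below 0.1 rad and linear speed of each of scraper, tapper, block_blue, block_red, block_yellow below 0.02 m/s and x of tapper in the frame of tool_mat between -0.065 and 0.065 m and y of tapper in the frame of tool_mat between -0.105 and 0.105 m); the robot touches nothing.
It fails at once if a bystander on the bench is shifted by more than 4 cm (distance of any of cutters, dark_box from where it was at the start of the episode above 0.04 m).
It fails at once if the fingers touch a block once it has gone past the black line ((contact force between the fingers and block_blue above 1 N and x of block_blue in the frame of fixture above 0.035 m) or (contact force between the fingers and block_red above 1 N and x of block_red in the frame of fixture above 0.035 m) or (contact force between the fingers and block_yellow above 1 N and x of block_yellow in the frame of fixture above 0.035 m)).
It fails at once if a block is struck or shoved hard with the tapper (over 45 N) (contact force between tapper and block_blue above 45 N or contact force between tapper and block_red above 45 N or contact force between tapper and block_yellow above 45 N).
It fails at once if a chip on the lanes is moved with the fingers instead of the scraper ((contact force between the fingers and chip_1 above 0.5 N and height (world z) of chip_1 above 0.02 m) or (contact force between the fingers and chip_2 above 0.5 N and height (world z) of chip_2 above 0.02 m) or (contact force between the fingers and chip_3 above 0.5 N and height (world z) of chip_3 above 0.02 m) or (contact force between the fingers and chip_4 above 0.5 N and height (world z) of chip_4 above 0.02 m) or (contact force between the fingers and chip_5 above 0.5 N and height (world z) of chip_5 above 0.02 m) or (contact force between the fingers and chip_6 above 0.5 N and height (world z) of chip_6 above 0.02 m)).
Of chip_1, chip_2, chip_3, chip_4, chip_5, chip_6 only 3 to 6 are there at a start; the rules pass over those that are not, and their reading is None.
Of block_blue, block_red, block_yellow only 2 to 3 are there at a start; the rules pass over those that are not, and their reading is None.
At some moment in a run one of scraper, tapper may be knocked a few centimetres aside while the robot is not near it.
Once in a run the grip may slacken for a moment while it holds something.
It also fails if it takes over 210 s, if anything falls off the work surface, if the arm or the gripper's body presses on something with over 40 N, if the wrist force passes 120 N, or if a joint passes its speed limit or range.

### The arm

A 7-joint arm with a two-finger parallel gripper is mounted at the origin on a cart in front of the work surface, level with it; the furniture and walls round the work are solid. World frame = base frame: x ahead of the robot, y to its left, z up, the work surface at z = 0. Lengths are in m, angles in rad, forces in N, time in s.
With the tool pointing down it reaches from about 0.375 to 0.925 m from the base axis. Payload 3.1 kg.
Tool frame: the origin (TCP) lies at the very end of the fingers, on their centre line; the grasp point (between the pads) lies 19 mm behind it (r.pinch_z is the distance from the TCP to the grasp point, in m); x points along the fingers, y is the direction in which the jaws open and shut, and the axes are right-handed (so a half turn about x gives the same grasp; the last joint's range is limited). The gripper opens to 85 mm and grips with 20 to 120 N. Pads are 22 mm wide; open, the fingers measure 114 mm over their backs; the gripper's body (76 mm by 85 mm) begins 54 mm behind the grasp point. The pads swing forward as they close: fully open they stand 13 mm farther back than shut.
Start: joints at [1.033, 0.383, 0.044, 1.598, -0.018, 1.161, -0.05], TCP at [0.277, -0.588, 0.231] pointing down, gripper open.
Joint ranges: [-2.61, 2.61], [-0.41, 2.15], [-1.48, 1.57], [0, 2.5], [-1.57, 4.71], [0.05, 1.97], [-2.85, 2.85]. Speed limits (rad/s): [2.79, 2.79, 3.14, 3.14, 3.14, 3.14, 3.14].

### API

Orientations are given as [roll, pitch, yaw] about the fixed x, y, z axes, in that order (R = Rz(yaw) Ry(pitch) Rx(roll)).
In Python, from rig import r gives the robot as it stands. The module is installed in compiled form; this text tells all that it offers.
- The arm moves only by the shell command python3 -m creep 'ROWS'. ROWS is JSON, a list of rows, each an object of numbers: "dx", "dy", "dz": the shift along the tool's x, y, z in m; "rx", "ry", "rz": the turn, a rotation vector about the tool's x, y, z in rad; "fingers": the opening, from 0 (shut) to 1 (fully open). In form: [{"dx": .., "dy": .., "dz": .., "rx": .., "ry": .., "rz": .., "fingers": ..}, ...]. A call has exactly 5 rows; each row shifts and turns the commanded pose from where the row before left it, along the tool's axes as they then stand; what a row does not reach is not made up. A row lasts 1/12 s, in which the tool goes at most 41.7 mm and 7.16 degrees, less where a joint would pass 70% of its speed; a pose out of reach is approached as far as the arm can. A call is refused whole if a number of a shift passes 0.0417 or a number of a turn 0.125, either way. A call with a gripper value outside its range is refused whole. The fingers move at their own pace and stop on an object; the grip force is fixed at half the most. Time passes only in rows, so rows that do not move let the fingers close, or fill a call up. It gives the time, the measured TCP pose, the force and the opening at its end, in the units of the state.
- r.get_state(): the state, without advancing time (a new reading comes with each control period).
- r.snapshot(name): name is "side" or "top" or "wrist"; returns the picture (400x640x3 uint8, blue, green, red); there is no depth.
- r.camera_params(name): a dict with "intrinsics" (3x3 intrinsics, pixels), "R" (3x3) and "t" (3): a world point X has camera coordinates R X + t. Camera axes: x right, y down, z forward; pixel columns grow to the right and rows downward; lengths in m; the calibration is good to about 2 mm. A picture is of the moment at which its call begins: read the wrist's pose just before it. camera_params takes no time and is no camera call; for the wrist camera it gives the pose at the moment of the call.
- r.close_job(): hands the job in, once; it reports no verdict.
The state is a dict: "time": time; "joints": joint angles; "joint_velocities": joint speeds; "joint_torque": joint torques, N m; "tcp_pos": TCP position; "ee_rot": TCP orientation; "wrist_force": force on the tool from outside, world axes, zero at the start; "torque": the same for the moment, N m; "gripper_width": finger opening in m.
Only numpy, scipy, OpenCV 4.12 (cv2) and the standard library are available. Lean on these libraries where they do the work, as an engineer would, in place of code of your own. Each camera call takes 0.05 s, during which the arm holds its last target. There are 200 camera calls.

## Working session

There is one attempt and no reset: what is moved stays moved. The work goes in short steps, Python scripts to look and compute and a shell command to move; the robot and the scene stay as the last step left them, time stands still between calls to the robot, and variables do not carry over. Pictures are saved under pics/ and viewed, about 12 in all and at most 16, crops included, and the job is handed in when it is done.

```bash
mkdir -p pics; cat > h.py <<'E'
import numpy as np, cv2
from scipy.spatial.transform import Rotation as Ro
from rig import r
def snap(n,f=None):
    P=r.camera_params(n); im=np.asarray(r.snapshot(n)).copy()
    if f: cv2.imwrite('pics/'+f,im)
    return im,P
def ray(P,u,v,z):
    K,R,t=[np.array(P[k],float) for k in('intrinsics','R','t')]
    d=R.T@np.linalg.inv(K)@[u,v,1]; c=-R.T@t
    return c+d*(z-c[2])/d[2]
def proj(P,X):
    K,R,t=[np.array(P[k],float) for k in('intrinsics','R','t')]
    q=K@(R@np.asarray(X,float)+t); return q[:2]/q[2]
E
python3 - <<'E'
from h import *
s=r.get_state(); print(s['time'],s['tcp_pos'],s['ee_rot'],s['gripper_width'],r.pinch_z)
a,P=snap('top','top0.png'); b,Q=snap('side','side0.png')
for q in(P,Q): print(np.round(np.array(q['intrinsics']),1).tolist(), (-np.array(q['R']).T@np.array(q['t'])).round(3), np.array(q['R']).round(2).tolist())
E
```

```text
0.0 [ 0.27632147 -0.58730021  0.22986499] [-1.52058981  1.56814927  2.06085537] 0.08537891054233594 0.0187
[[435.9, 0.0, 316.1], [0.0, 435.9, 201.5], [0.0, 0.0, 1.0]] [ 0.469 -0.164  1.117] [[-0.01, -1.0, 0.01], [-1.0, 0.01, -0.05], [0.05, -0.01, -1.0]]
[[420.2, 0.0, 323.3], [0.0, 420.2, 192.2], [0.0, 0.0, 1.0]] [0.101 0.673 0.478] [[-0.88, -0.47, 0.01], [-0.2, 0.35, -0.91], [0.42, -0.81, -0.4]]
```

View pics/top0.png

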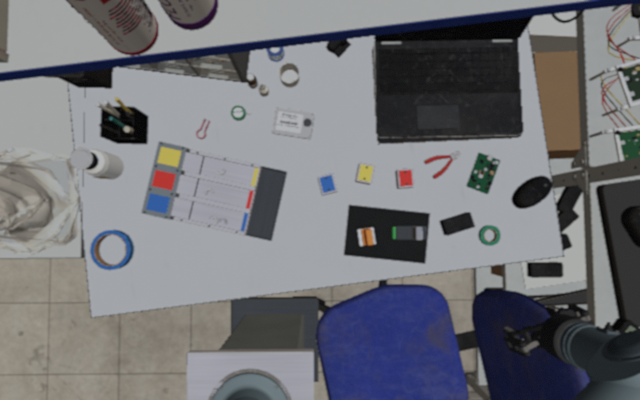

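View pics/side0.png

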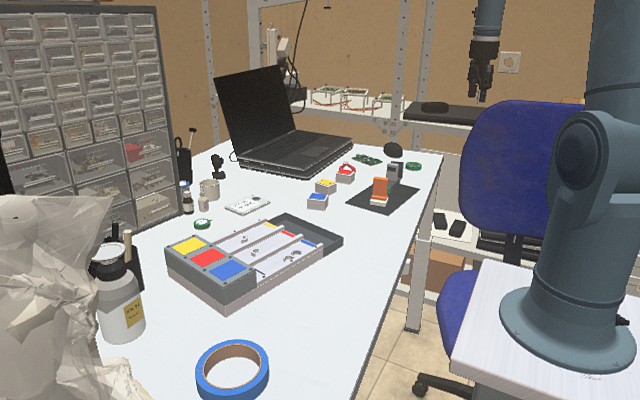

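```bash
python3 - <<'E'
from h import *
im=cv2.imread('pics/top0.png'); P=r.camera_params('top')
c=cv2.resize(im[135:270,135:450],None,fx=2.5,fy=2.5,interpolation=cv2.INTER_CUBIC); cv2.imwrite('pics/c0.png',c)
hsv=cv2.cvtColor(im,cv2.COLOR_BGR2HSV)
h,s,v=[hsv[...,i].astype(int) for i in range(3)]
M={'blue':(h>100)&(h<125),'red':(h<6)|(h>174),'yellow':(h>20)&(h<32),'orange':(h>8)&(h<18),'green':(h>40)&(h<80)}
for k,m in M.items():
    m=(m&(s>110)&(v>60)).astype('uint8')
    n,L,st,ce=cv2.connectedComponentsWithStats(m)
    for i in range(1,n):
        x,y=ce[i]
        if 135<x<450 and 135<y<270 and st[i,4]>8:
            cn=cv2.findContours((L==i).astype('uint8'),0,2)[0][0]; q=cv2.minAreaRect(cn)
            print(k,ce[i].round(1),st[i,4],np.round(q[1],1),round(q[2],1),[ray(P,x,y,z)[:2].round(4).tolist() for z in(.024,.064,.032,.075)])
E
```

```text
blue [326.9 183.4] 163 [14.6 11.2] 76.0 [[0.5722, -0.2003], [0.5684, -0.199], [0.5715, -0.2001], [0.5674, -0.1986]]
blue [157.7 202.9] 333 [20.5 16.4] 12.5 [[0.5258, 0.2237], [0.5238, 0.2095], [0.5254, 0.2209], [0.5232, 0.2056]]
blue [243.9 221.8] 42 [ 2.5 16.5] 13.0 [[0.4772, 0.0082], [0.4769, 0.0019], [0.4771, 0.0069], [0.4768, 0.0001]]
red [435.8 158.2] 58 [ 3.5 24.5] 74.5 [[0.6347, -0.4764], [0.6286, -0.4649], [0.6335, -0.4741], [0.6269, -0.4618]]
red [442.3 169.6] 58 [ 3.4 24.7] 46.7 [[0.6054, -0.4923], [0.6004, -0.4802], [0.6044, -0.4898], [0.5991, -0.4769]]
red [163.3 179.6] 336 [20.6 16.3] 12.5 [[0.5843, 0.2105], [0.5801, 0.1968], [0.5835, 0.2078], [0.5789, 0.193]]
red [405.3 177.6] 166 [14.4 11.4] 82.9 [[0.5857, -0.3984], [0.5815, -0.3898], [0.5849, -0.3966], [0.5803, -0.3874]]
red [249.3 198.8] 49 [ 2.8 16.7] 13.0 [[0.5348, -0.0052], [0.5324, -0.011], [0.5343, -0.0064], [0.5317, -0.0126]]
yellow [168.9 156.3] 311 [19.7 15.7] 13.0 [[0.6432, 0.1972], [0.6368, 0.184], [0.6419, 0.1945], [0.635, 0.1803]]
yellow [365.  172.8] 150 [10.6 13.9] 11.3 [[0.5986, -0.2968], [0.5939, -0.2919], [0.5976, -0.2958], [0.5926, -0.2906]]
yellow [254.3 176.7] 31 [ 1.8 15.5] 12.5 [[0.5902, -0.0178], [0.5858, -0.0231], [0.5894, -0.0188], [0.5846, -0.0246]]
orange [367.  237.1] 152 [18.6  8.8] 78.7 [[0.4367, -0.2996], [0.4379, -0.2947], [0.437, -0.2986], [0.4382, -0.2933]]
green [393.6 232.5] 54 [13.  3.] 90.0 [[0.4478, -0.3664], [0.4486, -0.359], [0.4479, -0.3649], [0.4488, -0.3569]]
```

View pics/c0.png

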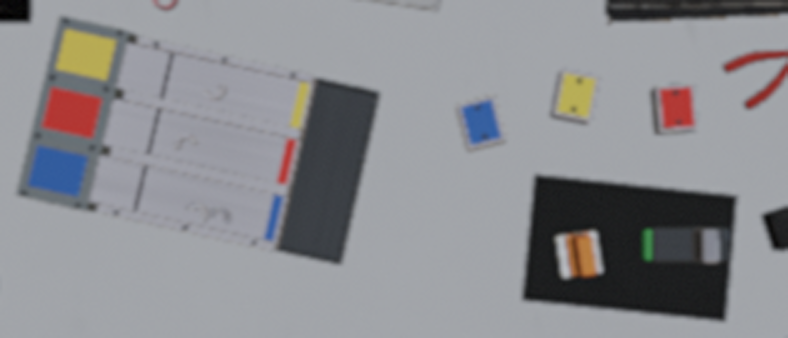

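```bash
cat >> h.py <<'E'
def plan(x,y,z,phi,wrap=True):
    """remaining turn about tool x, then shifts along tool axes after the turn; phi = world angle of tool y"""
    s=r.get_state(); R=Ro.from_euler('xyz',s['ee_rot']).as_matrix()
    c,n=np.cos(phi),np.sin(phi); T=np.array([[0,c,n],[0,n,-c],[-1,0,0]]).astype(float)
    rv=Ro.from_matrix(R.T@T).as_rotvec()
    if wrap and abs(rv[0])>np.pi/2:
        T=T@np.diag([1,-1,-1]); rv=Ro.from_matrix(R.T@T).as_rotvec()
    d=T.T@(np.array([x,y,z])-s['tcp_pos'])
    print('t%.1f turn'%s['time'],rv.round(4),'rows%.1f'%(abs(rv[0])/.12),'shift mm',(d*1e3).round(1),'j7 %.2f'%s['joints'][6])
def st():
    s=r.get_state(); R=Ro.from_euler('xyz',s['ee_rot']).as_matrix()
    print('t%.2f'%s['time'],'tcp',np.round(s['tcp_pos'],4),'phi %.4f'%np.arctan2(R[1,1],R[0,1]),'tilt',R[:2,0].round(4),'F',np.round(s['wrist_force'],1),'w %.4f'%s['gripper_width'])
E
python3 - <<'E'
from h import *
st(); plan(.44,-.295,.25,0); plan(.44,-.295,.25,np.pi/2); plan(.55,.09,.25,1.349); print(np.round(r.get_state()['joints'],3))
P=r.camera_params('wrist'); s=r.get_state(); c=-np.array(P['R']).T@np.array(P['t'])
R=Ro.from_euler('xyz',s['ee_rot']).as_matrix(); print('cam in tool',R.T@(c-s['tcp_pos']),(R.T@np.array(P['R']).T).round(3),np.array(P['intrinsics'])[0])
E
```

```text
t0.10 tcp [ 0.2764 -0.5874  0.23  ] phi -1.1310 tilt [-0.0011  0.0021] F [-0.9 -0.8  1. ] w 0.0857
t0.1 turn [-1.131  -0.0012  0.0022] rows9.4 shift mm [ -20.   163.6 -292.4] j7 -0.05
t0.1 turn [0.4398 0.0007 0.0023] rows3.7 shift mm [ -20.  -292.4 -163.6] j7 -0.05
t0.1 turn [0.6616 0.0009 0.0023] rows5.5 shift mm [ -20.  -721.  -117.9] j7 -0.05
[ 1.033  0.384  0.044  1.599 -0.018  1.161 -0.05 ]
cam in tool [-0.14201536  0.00077831 -0.07349941] [[ 0.    -0.285  0.959]
 [ 1.    -0.001 -0.   ]
 [ 0.001  0.959  0.285]] [316.53566625   0.         314.84386824]
```

```bash
python3 -m creep '[{"rx":0.11},{"rx":0.11},{"rx":0.11},{"rx":0.11},{"dy":-0.03,"dz":-0.02}]'; python3 -m creep '[{"dy":-0.032,"dz":-0.02},{"dy":-0.032,"dz":-0.02},{"dy":-0.032,"dz":-0.02},{"dy":-0.032,"dz":-0.02},{"dy":-0.032,"dz":-0.02}]'; python3 -m creep '[{"dy":-0.03,"dz":-0.022},{"dy":-0.03,"dz":-0.022},{},{},{}]'
python3 - <<'E'
from h import *
st(); snap('wrist','w1.png')
E
```

```text
t0.10 tcp [ 0.2764 -0.5874  0.23  ] phi -1.1310 tilt [-0.0011  0.0021] F [-0.9 -0.8  1. ] w 0.0857invalid input
invalid input
invalid input
```

View pics/w1.png

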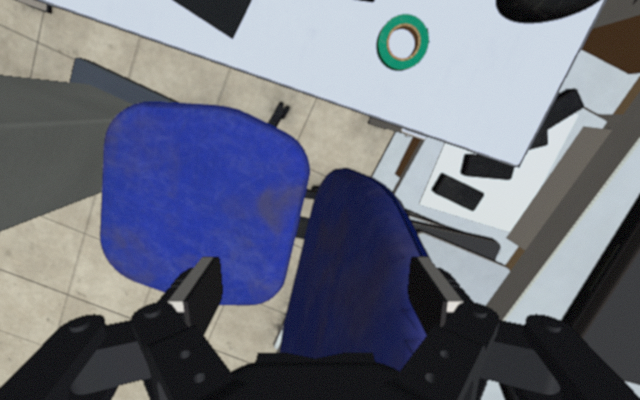

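```bash
python3 -m creep '[{"dx":0,"dy":0,"dz":0,"rx":0.11,"ry":0,"rz":0,"fingers":1},{"dx":0,"dy":0,"dz":0,"rx":0.11,"ry":0,"rz":0,"fingers":1},{"dx":0,"dy":0,"dz":0,"rx":0.11,"ry":0,"rz":0,"fingers":1},{"dx":0,"dy":0,"dz":0,"rx":0.11,"ry":0,"rz":0,"fingers":1},{"dx":0,"dy":-0.03,"dz":-0.02,"rx":0,"ry":0,"rz":0,"fingers":1}]'; python3 -m creep '[{"dx":0,"dy":-0.032,"dz":-0.02,"rx":0,"ry":0,"rz":0,"fingers":1},{"dx":0,"dy":-0.032,"dz":-0.02,"rx":0,"ry":0,"rz":0,"fingers":1},{"dx":0,"dy":-0.032,"dz":-0.02,"rx":0,"ry":0,"rz":0,"fingers":1},{"dx":0,"dy":-0.032,"dz":-0.02,"rx":0,"ry":0,"rz":0,"fingers":1},{"dx":0,"dy":-0.032,"dz":-0.02,"rx":0,"ry":0,"rz":0,"fingers":1}]'; python3 -m creep '[{"dx":0,"dy":-0.03,"dz":-0.022,"rx":0,"ry":0,"rz":0,"fingers":1},{"dx":0,"dy":-0.03,"dz":-0.022,"rx":0,"ry":0,"rz":0,"fingers":1},{"dx":0,"dy":0,"dz":0,"rx":0,"ry":0,"rz":0,"fingers":1},{"dx":0,"dy":0,"dz":0,"rx":0,"ry":0,"rz":0,"fingers":1},{"dx":0,"dy":0,"dz":0,"rx":0,"ry":0,"rz":0,"fingers":1}]'
python3 - <<'E'
from h import *
st(); snap('wrist','w2.png')
E
```

```text
time: 0.57
tcp_pos: [0.2889, -0.5644, 0.2309]
ee_rot: [0.79, 1.563, -2.368]
wrist_force: [-1.6, -1.0, 1.3]
gripper_width: 0.0858
time: 0.98
tcp_pos: [0.3972, -0.3963, 0.231]
ee_rot: [-0.667, 1.57, 2.474]
wrist_force: [0.6, -1.2, -0.1]
gripper_width: 0.0852
time: 1.4
tcp_pos: [0.4403, -0.3384, 0.231]
ee_rot: [0.353, 1.57, -2.789]
wrist_force: [-0.3, -0.3, 0.4]
gripper_width: 0.0858
t1.40 tcp [ 0.4403 -0.3384  0.231 ] phi -1.5704 tilt [-0.001  -0.0004] F [-0.3 -0.3  0.4] w 0.0858
```

View pics/w2.png

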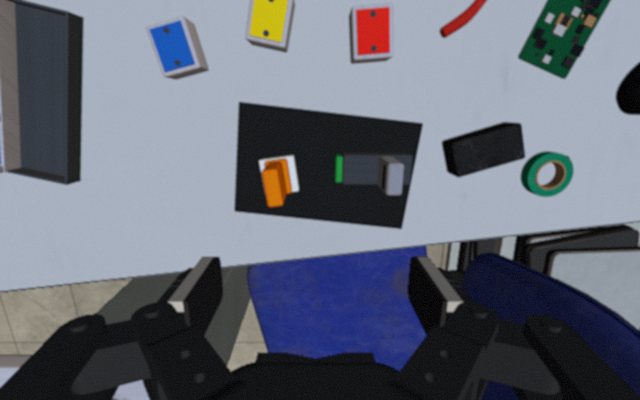

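```bash
python3 - <<'E'
from h import *
im=cv2.imread('pics/w2.png')
a=cv2.resize(im[145:215,245:315],None,fx=5.6,fy=5.6,interpolation=cv2.INTER_CUBIC)
b=cv2.resize(im[135:205,330:420],None,fx=4.4,fy=5.6,interpolation=cv2.INTER_CUBIC)
cv2.imwrite('pics/c2.png',np.hstack([a,b]))
E
```

```text
(no output)
```

View pics/c2.png

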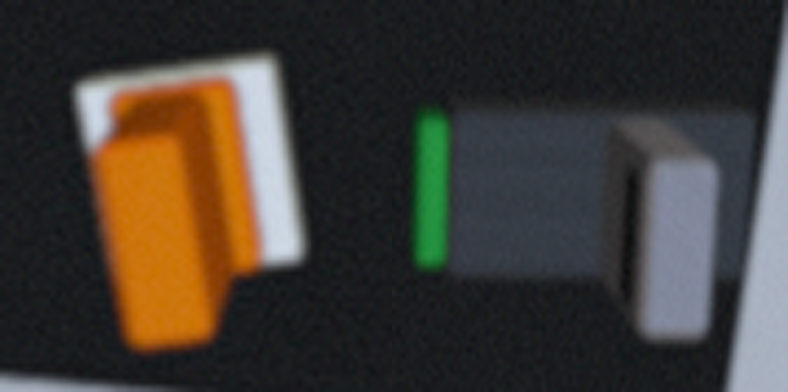

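```bash
python3 - <<'E'
from h import *
P=r.camera_params('wrist')
A=lambda x,y,z:ray(P,245+x/5.6,145+y/5.6,z)[:2]
B=lambda x,y,z:ray(P,330+(x-392)/4.4,135+y/5.6,z)[:2]
a,b,c=A(75,85,.015),A(275,55,.015),A(305,262,.015)
ang=lambda v:round(float(np.arctan2(v[1],v[0])),4)
print('foot',(a+c)/2,np.linalg.norm(b-a),np.linalg.norm(c-b),ang(b-a),ang(c-b)+np.pi/2)
t=[A(*p,.075) for p in((92,148),(183,132),(215,340),(127,352))]
print('top',np.mean(t,0),np.linalg.norm(t[1]-t[0]),np.linalg.norm(t[2]-t[1]),ang(t[1]-t[0]),ang(t[2]-t[1])+np.pi/2)
n=[B(*p,.025) for p in((415,110),(413,267))]; e=[B(*p,.025) for p in((757,112),(745,280))]
print('nose',n,np.linalg.norm(n[0]-n[1]),'mid',np.mean(n+e,0),ang(np.mean(e,0)-np.mean(n,0)),np.linalg.norm(np.mean(e,0)-np.mean(n,0)))
g=[B(*p,.075) for p in((650,158),(718,158),(710,340),(640,340))]
print('grip',np.mean(g,0),np.linalg.norm(g[1]-g[0]),np.linalg.norm(g[2]-g[1]),ang(np.mean(g[1:3],0)-np.mean([g[0],g[3]],0)))
# blocks from colours
im=cv2.imread('pics/w2.png');hsv=cv2.cvtColor(im,cv2.COLOR_BGR2HSV);h,s,v=[hsv[...,i].astype(int) for i in range(3)]
for k,m in {'blue':(h>100)&(h<125),'red':(h<6)|(h>174),'yellow':(h>20)&(h<32)}.items():
    m=(m&(s>110)&(v>110)).astype('uint8')[:80]; n_,L,S,C=cv2.connectedComponentsWithStats(m); i=1+S[1:,4].argmax()
    q=cv2.boxPoints(cv2.minAreaRect(cv2.findContours((L==i).astype('uint8'),0,1)[0][0]))
    w=[ray(P,*p,.032)[:2] for p in q]; e0,e1=w[1]-w[0],w[2]-w[1]; 
    lo=e0 if np.linalg.norm(e0)>np.linalg.norm(e1) else e1
    print(k,ray(P,*C[i],.032)[:2].round(4),S[i],np.linalg.norm(e0).round(4),np.linalg.norm(e1).round(4),ang(lo))
E
```

```text
foot [ 0.43890606 -0.29870229] 0.04107233638631443 0.043433665118764904 -1.4255 -1.4479036732051034
top [ 0.43910025 -0.29872903] 0.015833453392582228 0.03723252214077154 -1.3989 -1.4556036732051036
nose [array([ 0.46489345, -0.36213372]), array([ 0.43339636, -0.36211036])] 0.031497089328797655 mid [ 0.44825064 -0.40474042] -1.5918 0.08525552064101019
grip [ 0.44765815 -0.41707064] 0.014633365003657707 0.03190518236576424 -1.5738
blue [ 0.5726 -0.2002] [ 150   21   44   51 1382] 0.0312 0.0402 -2.8973
red [ 0.5854 -0.3961] [ 356    7   34   48 1414] 0.0305 0.0402 -3.0368
yellow [ 0.5961 -0.2956] [ 250    0   38   42 1252] 0.036 0.0307 -0.2176
```

```bash
python3 -c "
from h import *
plan(.439,-.2987,.034,-1.44)"
```

```text
t1.4 turn [-0.1329  0.0012 -0.0005] rows1.1 shift mm [197.  -40.5  -4.7] j7 -1.00
```

```bash
python3 -m creep '[{"dx":0,"dy":0,"dz":0,"rx":-0.066,"ry":0.001,"rz":0,"fingers":1},{"dx":0,"dy":0,"dz":0,"rx":-0.066,"ry":0,"rz":0,"fingers":1},{"dx":0.04,"dy":-0.02,"dz":-0.0025,"rx":0,"ry":0,"rz":0,"fingers":1},{"dx":0.04,"dy":-0.0205,"dz":-0.0025,"rx":0,"ry":0,"rz":0,"fingers":1},{"dx":0.03,"dy":0,"dz":0,"rx":0,"ry":0,"rz":0,"fingers":1}]'; python3 -m creep '[{"dx":0.03,"dy":0,"dz":0,"rx":0,"ry":0,"rz":0,"fingers":1},{"dx":0.03,"dy":0,"dz":0,"rx":0,"ry":0,"rz":0,"fingers":1},{"dx":0.027,"dy":0,"dz":0,"rx":0,"ry":0,"rz":0,"fingers":1},{"dx":0,"dy":0,"dz":0,"rx":0,"ry":0,"rz":0,"fingers":1},{"dx":0,"dy":0,"dz":0,"rx":0,"ry":0,"rz":0,"fingers":0}]';  python3 -m creep '[{"dx":0,"dy":0,"dz":0,"rx":0,"ry":0,"rz":0,"fingers":0},{"dx":0,"dy":0,"dz":0,"rx":0,"ry":0,"rz":0,"fingers":0},{"dx":0,"dy":0,"dz":0,"rx":0,"ry":0,"rz":0,"fingers":0},{"dx":0,"dy":0,"dz":0,"rx":0,"ry":0,"rz":0,"fingers":0},{"dx":0,"dy":0,"dz":0,"rx":0,"ry":0,"rz":0,"fingers":0}]'
python3 -c "
from h import *
st()
plan(.50,.02,.20,1.349)
plan(.50,.02,.20,1.349-np.pi,False)"
```

```text
time: 1.87
tcp_pos: [0.4391, -0.2981, 0.1252]
ee_rot: [-1.573, 1.568, 1.7]
wrist_force: [0.4, 0.3, -1.4]
gripper_width: 0.0854
time: 2.28
tcp_pos: [0.438, -0.3013, 0.0387]
ee_rot: [-0.573, 1.567, 2.697]
wrist_force: [0.2, -0.6, 0.6]
gripper_width: 0.0756
time: 2.7
tcp_pos: [0.4414, -0.3003, 0.0412]
ee_rot: [2.805, 1.568, -0.204]
wrist_force: [1.9, -4.8, -2.9]
gripper_width: 0.0154
t2.70 tcp [ 0.4414 -0.3003  0.0412] phi -1.4387 tilt [ 0.0028 -0.0006] F [ 1.9 -4.8 -2.9] w 0.0154
t2.7 turn [ 0.3539 -0.0028 -0.0004] rows2.9 shift mm [-158.8 -325.3   13.3] j7 -0.96
t2.7 turn [ 0.3539 -0.0028 -0.0004] rows2.9 shift mm [-158.8 -325.3   13.3] j7 -0.96
```

```bash
python3 -m creep '[{"dx":-0.03,"dy":0,"dz":0,"rx":0,"ry":0,"rz":0,"fingers":0},{"dx":-0.04,"dy":0,"dz":0,"rx":0,"ry":0,"rz":0,"fingers":0},{"dx":-0.04,"dy":0,"dz":0,"rx":0.118,"ry":-0.002,"rz":0,"fingers":0},{"dx":-0.04,"dy":0,"dz":0,"rx":0.118,"ry":0,"rz":0,"fingers":0},{"dx":-0.03,"dy":0,"dz":0,"rx":0.118,"ry":0,"rz":0,"fingers":0}]'; python3 -m creep '[{"dx":0,"dy":-0.036,"dz":0.002,"rx":0,"ry":0,"rz":0,"fingers":0},{"dx":0,"dy":-0.036,"dz":0.002,"rx":0,"ry":0,"rz":0,"fingers":0},{"dx":0,"dy":-0.036,"dz":0.002,"rx":0,"ry":0,"rz":0,"fingers":0},{"dx":0,"dy":-0.036,"dz":0.002,"rx":0,"ry":0,"rz":0,"fingers":0},{"dx":0,"dy":-0.036,"dz":0.002,"rx":0,"ry":0,"rz":0,"fingers":0}]';  python3 -m creep '[{"dx":0,"dy":-0.036,"dz":0.006,"rx":0,"ry":0,"rz":0,"fingers":0},{"dx":0,"dy":-0.036,"dz":0.006,"rx":0,"ry":0,"rz":0,"fingers":0},{"dx":0,"dy":-0.036,"dz":0.006,"rx":0,"ry":0,"rz":0,"fingers":0},{"dx":0,"dy":-0.036,"dz":0.006,"rx":0,"ry":0,"rz":0,"fingers":0},{"dx":0,"dy":0,"dz":0,"rx":0,"ry":0,"rz":0,"fingers":0}]'
python3 -c "
from h import *
im,P=snap('wrist','w3.png');st();np.save('P3.npy',P,allow_pickle=True)
cv2.imwrite('pics/w3b.png',cv2.resize(im,(800,500),interpolation=cv2.INTER_CUBIC))"
```

```text
time: 3.12
tcp_pos: [0.4412, -0.3007, 0.2236]
ee_rot: [2.634, 1.568, -0.736]
wrist_force: [0.7, -0.2, -1.1]
gripper_width: 0.0155
time: 3.53
tcp_pos: [0.4699, -0.1209, 0.22]
ee_rot: [0.619, 1.57, -2.745]
wrist_force: [1.0, 0.7, -2.2]
gripper_width: 0.0148
time: 3.95
tcp_pos: [0.4783, 0.0335, 0.2204]
ee_rot: [-1.385, 1.566, 1.548]
wrist_force: [-0.1, 2.0, -1.5]
gripper_width: 0.0153
t4.00 tcp [0.4783 0.0289 0.2201] phi -1.7827 tilt [-0.0006  0.0016] F [-0.3 -0.7 -1.6] w 0.0154
```

View pics/w3b.png

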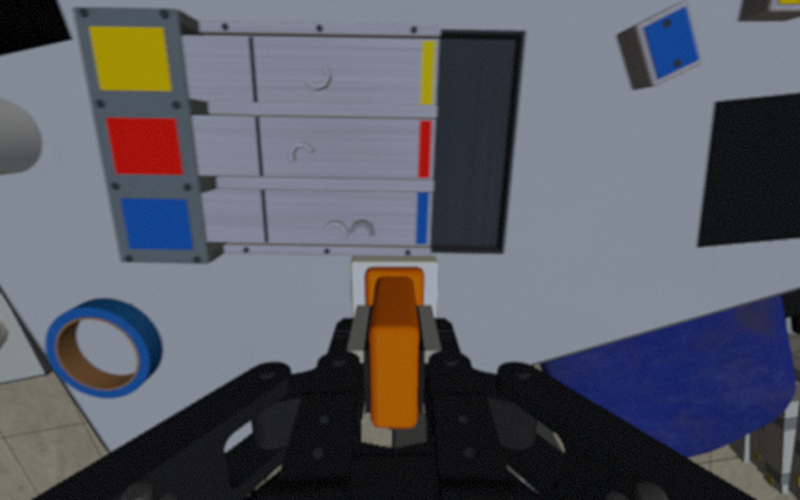

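```bash
cat > fx.py <<'E'
from h import *
def blobs(im,P,zs={'bar':.024,'plate':.0645}):
    hsv=cv2.cvtColor(im,cv2.COLOR_BGR2HSV);h,s,v=[hsv[...,i].astype(int) for i in range(3)]
    o={}
    for k,m in {'blue':(h>100)&(h<125),'red':(h<6)|(h>174),'yellow':(h>20)&(h<32)}.items():
        m=(m&(s>110)&(v>90)).astype('uint8'); m[260:]=0
        n,L,S,C=cv2.connectedComponentsWithStats(m)
        for i in range(1,n):
            if S[i,4]<60: continue
            el=max(S[i,2:4])/min(S[i,2:4]); f=S[i,4]/(S[i,2]*S[i,3])
            o[k,'bar' if el>3 and S[i,2]<30 else 'plate',i]=(C[i],S[i,4])
    return o
if __name__=='__main__':
    im=cv2.imread('pics/w3.png'); P=np.load('P3.npy',allow_pickle=True).item()
    for k,(c,a) in blobs(im,P).items(): print(k,c.round(1),a,ray(P,*c,.024)[:2].round(4),ray(P,*c,.064)[:2].round(4))
E
python3 fx.py
```

```text
('blue', 'plate', 1) [536.9  33.9] 1531 [ 0.5736 -0.2033] [ 0.5708 -0.1772]
('blue', 'bar', 2) [337.3 173.9] 349 [0.4792 0.0095] [0.4876 0.0104]
('blue', 'plate', 3) [125.2 178.6] 2201 [0.5221 0.2374] [0.5254 0.2114]
('blue', 'plate', 4) [621.8 249.9] 176 [ 0.323  -0.2965] [ 0.3499 -0.2594]
('blue', 'plate', 8) [ 72.9 252.3] 483 [0.4516 0.3309] [0.4633 0.2938]
('blue', 'plate', 10) [570.9 255.2] 283 [ 0.3281 -0.2391] [ 0.3544 -0.2088]
('red', 'plate', 1) [115.5 116.3] 2548 [0.5861 0.2225] [0.5819 0.1983]
('red', 'bar', 2) [339.4 118.7] 405 [ 0.5357 -0.0035] [ 0.5374 -0.001 ]
('yellow', 'plate', 2) [104.4  46.4] 2994 [0.6503 0.2079] [0.6385 0.1853]
('yellow', 'bar', 3) [341.6  57.5] 445 [ 0.5923 -0.0164] [ 0.5873 -0.0124]
```

```bash
python3 - <<'E'
from h import *
im=cv2.imread('pics/w3.png'); P=np.load('P3.npy',allow_pickle=True).item()
g=cv2.cvtColor(im,cv2.COLOR_BGR2GRAY).astype(float)
yaw=1.346; xf=np.array([np.cos(yaw),np.sin(yaw),0]); yf=np.array([-xf[1],xf[0],0]); b=np.array([.5357,-.0035,.024])
for n,y in(('b',.058),('r',0),('y',-.058)):
    S=np.arange(-.02,.175,.0005); I=np.zeros(len(S))
    for o in np.arange(-.012,.013,.004):
        p=np.array([proj(P,b+s*xf+(y+o)*yf) for s in S]).astype('float32')
        I+=cv2.remap(im[...,2].astype('float32') if n!='b' else im[...,0].astype('float32'),p[:,0],p[:,1],1).ravel()/7
    D=np.gradient(cv2.GaussianBlur(I[:,None],(1,5),0).ravel())
    k=S<.0; print(n,'mouth edge s=%.1f'%(1e3*S[k][D[k].argmax()]), 'line s=%.1f'%(1e3*S[(S>.09)&(S<.155)][I[(S>.09)&(S<.155)].argmin()]))
# rails cross profile at s=.06 : edges in y on the rail tops / deck
S=np.arange(-.1,.1,.0005)
for z in(.034,):
    I=np.zeros(len(S))
    for s in np.arange(.07,.12,.005):
        p=np.array([proj(P,[*(b+s*xf+y*yf)[:2],z]) for y in S]).astype('float32'); I+=cv2.remap(g.astype('float32'),p[:,0],p[:,1],1).ravel()/10
    print(' '.join('%d:%d'%(1e3*a,i) for a,i in zip(S[::3],I[::3])))
E
```

```text
b mouth edge s=-8.0 line s=137.0
r mouth edge s=-8.0 line s=137.0
y mouth edge s=-8.0 line s=137.0
-100:136 -98:136 -97:136 -95:136 -94:136 -92:136 -91:136 -89:133 -88:132 -86:128 -84:124 -83:125 -81:105 -80:75 -78:115 -77:130 -75:131 -74:130 -72:127 -71:128 -69:132 -68:132 -66:129 -65:127 -63:129 -62:130 -60:130 -59:130 -57:127 -56:126 -54:128 -53:128 -51:129 -50:129 -48:126 -47:128 -45:127 -44:120 -42:122 -41:128 -39:130 -38:129 -36:130 -35:128 -33:127 -32:131 -30:132 -29:130 -27:130 -26:131 -24:123 -23:107 -21:120 -20:129 -18:129 -17:127 -15:128 -14:126 -12:124 -11:125 -9:126 -8:126 -6:126 -5:127 -3:127 -2:128 0:128 0:126 2:124 3:122 5:125 6:127 8:126 9:124 11:127 12:129 14:129 15:129 17:129 18:129 20:127 21:125 23:117 24:119 26:131 27:131 29:130 30:131 32:130 33:122 35:121 36:125 38:125 39:127 41:129 42:131 44:130 45:128 47:128 48:129 50:129 51:129 53:128 54:127 56:126 57:125 59:124 60:122 62:125 63:128 65:127 66:127 68:129 69:130 71:129 72:130 74:130 75:130 77:130 78:128 80:112 81:105 83:122 84:130 86:126 87:124 89:124 90:130 92:136 93:137 95:137 96:137 98:137 99:138
```

```bash
cat >> h.py <<'E'
YAW=1.346; XF=np.array([np.cos(YAW),np.sin(YAW)]); YF=np.array([-XF[1],XF[0]])
def fix(x,y): return np.array([.5354,-.0042])+(x+.112)*XF+y*YF
def infix(p): d=np.asarray(p)[:2]-[.5354,-.0042]; return np.array([d@XF-.112,d@YF])
E
python3 - <<'E'
from h import *
P=np.load('P3.npy',allow_pickle=True).item(); st()
# camera->tool: reconstruct TCP from P3
s=r.get_state(); C=r.camera_params('wrist'); c=-np.array(C['R']).T@np.array(C['t']); c3=-np.array(P['R']).T@np.array(P['t'])
R=Ro.from_euler('xyz',s['ee_rot']).as_matrix(); off=R.T@(c-s['tcp_pos']); R3=np.array(P['R']).T@np.array(C['R'])@R
tcp3=c3-R3@off; print('tcp3',tcp3)
z=tcp3[2]-.038+.012
for u,v in((352,257),(438,257)): 
    q=ray(P,u/1.25,v/1.25,z); print((R3.T@(q-tcp3)*1e3).round(1))
for x,y in((.015,.058),(.015,0),(.015,-.058)): print(fix(x,y)); plan(*fix(x,y),.12,YAW-np.pi,False)
E
```

```text
t4.00 tcp [0.4783 0.0289 0.2201] phi -1.7827 tilt [-0.0006  0.0016] F [-0.3 -0.7 -1.6] w 0.0154
tcp3 [0.47831172 0.03346286 0.22037148]
[ 26.1 -18.5 -22.3]
[ 25.9  19.7 -22.3]
[0.5071686  0.13253327]
t4.0 turn [0.0129 0.0009 0.0014] rows0.1 shift mm [ 100.1 -107.4   -5. ] j7 -1.95
[0.56370929 0.11960462]
t4.0 turn [0.0129 0.0009 0.0014] rows0.1 shift mm [ 100.1 -107.4  -63. ] j7 -1.95
[0.62024999 0.10667597]
t4.0 turn [0.0129 0.0009 0.0014] rows0.1 shift mm [ 100.1 -107.4 -121. ] j7 -1.95
```

```bash
python3 -c "
from h import *
plan(*fix(.028,.056),.0645,YAW-np.pi,False)"
```

```text
t4.0 turn [0.0129 0.0009 0.0014] rows0.1 shift mm [ 155.6 -120.4   -7. ] j7 -1.95
```

```bash
python3 -m creep '[{"dx":0.02,"dy":-0.03,"dz":-0.002,"rx":0.012,"ry":0,"rz":0.001,"fingers":0},{"dx":0.02,"dy":-0.03,"dz":-0.002,"rx":0,"ry":0,"rz":0,"fingers":0},{"dx":0.03,"dy":-0.03,"dz":-0.002,"rx":0,"ry":0,"rz":0,"fingers":0},{"dx":0.03,"dy":-0.03,"dz":-0.001,"rx":0,"ry":0,"rz":0,"fingers":0},{"dx":0,"dy":0,"dz":0,"rx":0,"ry":0,"rz":0,"fingers":0}]'; python3 -m creep '[{"dx":0,"dy":0,"dz":0,"rx":0,"ry":0,"rz":0,"fingers":0},{"dx":0,"dy":0,"dz":0,"rx":0,"ry":0,"rz":0,"fingers":0},{"dx":0,"dy":0,"dz":0,"rx":0,"ry":0,"rz":0,"fingers":0},{"dx":0,"dy":0,"dz":0,"rx":0,"ry":0,"rz":0,"fingers":0},{"dx":0,"dy":0,"dz":0,"rx":0,"ry":0,"rz":0,"fingers":0}]'
python3 -c "
from h import *
st()
plan(*fix(.028,.056),.0645,YAW-np.pi,False)"
```

```text
time: 4.42
tcp_pos: [0.5084, 0.1425, 0.1144]
ee_rot: [0.103, 1.558, 3.018]
wrist_force: [-2.9, 0.2, -3.1]
gripper_width: 0.0157
time: 4.83
tcp_pos: [0.5138, 0.1358, 0.1224]
ee_rot: [2.689, 1.569, -0.69]
wrist_force: [-0.6, -0.5, -1.7]
gripper_width: 0.0153
t4.83 tcp [0.5138 0.1358 0.1224] phi -1.8075 tilt [ 0.0017 -0.0014] F [-0.6 -0.5 -1.7] w 0.0153
t4.8 turn [-0.0119 -0.002  -0.001 ] rows0.1 shift mm [57.9 -8.3  3.8] j7 -2.27
```

```bash
python3 -m creep '[{"dx":0.01,"dy":-0.008,"dz":0.004,"rx":-0.012,"ry":-0.002,"rz":-0.001,"fingers":0},{"dx":0.01,"dy":0,"dz":0,"rx":0,"ry":0,"rz":0,"fingers":0},{"dx":0.01,"dy":0,"dz":0,"rx":0,"ry":0,"rz":0,"fingers":0},{"dx":0,"dy":0,"dz":0,"rx":0,"ry":0,"rz":0,"fingers":0},{"dx":0,"dy":0,"dz":0,"rx":0,"ry":0,"rz":0,"fingers":0}]'
python3 -c "
from h import *
st();plan(*fix(.028,.056),.0645,YAW-np.pi,False)
snap('wrist');st();plan(*fix(.028,.056),.0645,YAW-np.pi,False)"
```

```text
time: 5.25
tcp_pos: [0.5092, 0.1455, 0.0894]
ee_rot: [0.328, 1.564, -3.036]
wrist_force: [0.1, 0.7, -1.9]
gripper_width: 0.0154
t5.25 tcp [0.5092 0.1455 0.0894] phi -1.7927 tilt [-0.0063 -0.0007] F [ 0.1  0.7 -1.9] w 0.0154
t5.2 turn [ 0.0029  0.006  -0.0021] rows0.0 shift mm [24.9  0.1 -3. ] j7 -2.29
t5.30 tcp [0.51   0.1458 0.0901] phi -1.7929 tilt [-0.0047 -0.0001] F [-0.2  0.  -1.9] w 0.0152
t5.3 turn [ 0.0027  0.0045 -0.0011] rows0.0 shift mm [25.6  0.5 -2.2] j7 -2.29
```

```bash
python3 -m creep '[{"dx":0,"dy":0,"dz":0,"rx":0,"ry":0,"rz":0,"fingers":0},{"dx":0,"dy":0,"dz":0,"rx":0,"ry":0,"rz":0,"fingers":0},{"dx":0,"dy":0,"dz":0,"rx":0,"ry":0,"rz":0,"fingers":0},{"dx":0,"dy":0,"dz":0,"rx":0,"ry":0,"rz":0,"fingers":0},{"dx":0,"dy":0,"dz":0,"rx":0,"ry":0,"rz":0,"fingers":0}]'
python3 -c "
from h import *
st();plan(*fix(.028,.056),.0645,YAW-np.pi,False)
im,P=snap('wrist','w4.png');np.save('P4.npy',P,allow_pickle=True);st();plan(*fix(.028,.056),.0645,YAW-np.pi,False)"
```

```text
time: 5.72
tcp_pos: [0.5109, 0.146, 0.0912]
ee_rot: [0.026, 1.568, 2.945]
wrist_force: [1.1, -0.6, -1.5]
gripper_width: 0.0152
t5.72 tcp [0.5109 0.146  0.0912] phi -1.7930 tilt [-0.0024  0.0005] F [ 1.1 -0.6 -1.5] w 0.0152
t5.7 turn [ 0.0026  0.0024 -0.0001] rows0.0 shift mm [26.7  1.  -1.4] j7 -2.29
t5.77 tcp [0.5108 0.146  0.0912] phi -1.7930 tilt [-0.0025  0.0004] F [-0.1  0.7 -1.1] w 0.0157
t5.8 turn [ 0.0026  0.0025 -0.0002] rows0.0 shift mm [26.7  0.9 -1.5] j7 -2.29
```

View pics/w4.png

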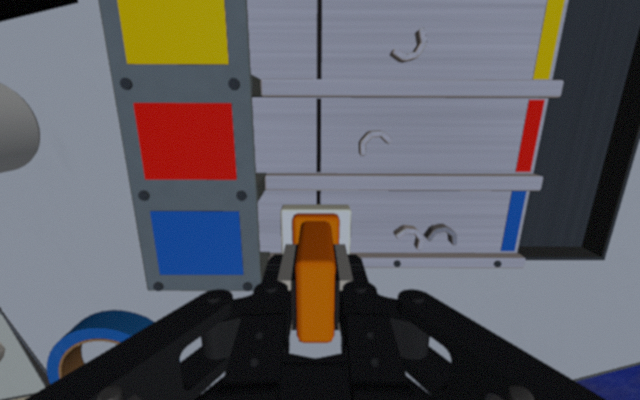

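```bash
python3 - <<'E'
from h import *
P=np.load('P4.npy',allow_pickle=True).item()
for n,u,v,z in(('foot',282,206,.053),('foot',350,206,.053),('rail top near red',420,175,.034),('rail top near blue edge',420,188,.034),('outer rail inner',420,254,.034),('outer rail outer',420,266,.034),('rail2',420,81,.034),('rail2',420,95,.034)): print(n,(infix(ray(P,u,v,z))*1e3).round(1))
E
```

```text
foot [48.6 39.3]
foot [ 8.1 39.2]
rail top near red [-38.2  24.2]
rail top near blue edge [-39.   32.8]
outer rail inner [-43.5  79.7]
outer rail outer [-44.4  88.8]
rail2 [-32.7 -32. ]
rail2 [-33.5 -24.2]
```

```bash
python3 -m creep '[{"dx":0.01,"dy":0.001,"dz":-0.002,"rx":0.002,"ry":0.002,"rz":0,"fingers":0},{"dx":0.01,"dy":0,"dz":0,"rx":0,"ry":0,"rz":0,"fingers":0},{"dx":0.005,"dy":0,"dz":0,"rx":0,"ry":0,"rz":0,"fingers":0},{"dx":0,"dy":0,"dz":0,"rx":0,"ry":0,"rz":0,"fingers":0},{"dx":0,"dy":0,"dz":0,"rx":0,"ry":0,"rz":0,"fingers":0}]';python3 -m creep '[{"dx":0,"dy":0,"dz":0,"rx":0,"ry":0,"rz":0,"fingers":0},{"dx":0,"dy":0,"dz":0,"rx":0,"ry":0,"rz":0,"fingers":0},{"dx":0,"dy":0,"dz":0,"rx":0,"ry":0,"rz":0,"fingers":0},{"dx":0,"dy":0,"dz":0,"rx":0,"ry":0,"rz":0,"fingers":0},{"dx":0,"dy":0,"dz":0,"rx":0,"ry":0,"rz":0,"fingers":0}]'
python3 -c "
from h import *
st();plan(*fix(.028,.056),.0635,YAW-np.pi,False)"
```

```text
time: 6.18
tcp_pos: [0.5113, 0.1443, 0.0648]
ee_rot: [0.424, 1.567, -2.942]
wrist_force: [0.3, -1.2, -1.8]
gripper_width: 0.0151
time: 6.6
tcp_pos: [0.5125, 0.1446, 0.0662]
ee_rot: [0.162, 1.57, 3.079]
wrist_force: [0.3, -0.2, -2.4]
gripper_width: 0.0153
t6.60 tcp [0.5125 0.1446 0.0662] phi -1.7949 tilt [-0.0004  0.    ] F [ 0.3 -0.2 -2.4] w 0.0153
t6.6 turn [ 0.0006  0.0004 -0.0001] rows0.0 shift mm [ 2.7 -0.   0.5] j7 -2.31
```

```bash
python3 -m creep '[{"dx":0.0025,"dy":0,"dz":0,"rx":0,"ry":0,"rz":0,"fingers":0},{"dx":0,"dy":0.005,"dz":0,"rx":0,"ry":0,"rz":0,"fingers":0},{"dx":0,"dy":0.013,"dz":0,"rx":0,"ry":0,"rz":0,"fingers":0},{"dx":0,"dy":0.013,"dz":0,"rx":0,"ry":0,"rz":0,"fingers":0},{"dx":0,"dy":0.013,"dz":0,"rx":0,"ry":0,"rz":0,"fingers":0}]';python3 -m creep '[{"dx":0,"dy":0.013,"dz":0,"rx":0,"ry":0,"rz":0,"fingers":0},{"dx":0,"dy":0.013,"dz":0,"rx":0,"ry":0,"rz":0,"fingers":0},{"dx":0,"dy":0.013,"dz":0,"rx":0,"ry":0,"rz":0,"fingers":0},{"dx":0,"dy":0.013,"dz":0,"rx":0,"ry":0,"rz":0,"fingers":0},{"dx":0,"dy":0.013,"dz":0,"rx":0,"ry":0,"rz":0,"fingers":0}]'
python3 -c "
from h import *
st();plan(*fix(-.130,.056),.0635,YAW-np.pi,False)"
```

```text
time: 7.02
tcp_pos: [0.5019, 0.0996, 0.0633]
ee_rot: [0.799, 1.569, -2.568]
wrist_force: [-0.0, -0.2, -2.0]
gripper_width: 0.0151
time: 7.43
tcp_pos: [0.4872, 0.0356, 0.0634]
ee_rot: [0.795, 1.569, -2.573]
wrist_force: [-0.5, -0.5, -2.1]
gripper_width: 0.0151
t7.43 tcp [0.4872 0.0356 0.0634] phi -1.7971 tilt [-0.0016 -0.001 ] F [-0.5 -0.5 -2.1] w 0.0151
t7.4 turn [-0.0015  0.0013 -0.0014] rows0.0 shift mm [-0.1 46.   0.1] j7 -2.10
```

Excellent tracking. Finish the blue sweep past the edge, and lift.

```bash
python3 -m creep '[{"dx":0,"dy":0.013,"dz":0,"rx":0,"ry":0,"rz":0,"fingers":0},{"dx":0,"dy":0.012,"dz":0,"rx":0,"ry":0,"rz":0,"fingers":0},{"dx":0,"dy":0.012,"dz":0,"rx":0,"ry":0,"rz":0,"fingers":0},{"dx":0,"dy":0.01,"dz":0,"rx":0,"ry":0,"rz":0,"fingers":0},{"dx":0,"dy":0,"dz":0,"rx":0,"ry":0,"rz":0,"fingers":0}]';python3 -m creep '[{"dx":0,"dy":0,"dz":0,"rx":0,"ry":0,"rz":0,"fingers":0},{"dx":-0.04,"dy":0,"dz":0,"rx":0,"ry":0,"rz":0,"fingers":0},{"dx":-0.02,"dy":-0.04,"dz":0,"rx":0,"ry":0,"rz":0,"fingers":0},{"dx":0,"dy":-0.04,"dz":-0.03,"rx":0,"ry":0,"rz":0,"fingers":0},{"dx":0,"dy":-0.04,"dz":-0.028,"rx":0,"ry":0,"rz":0,"fingers":0}]'; python3 -m creep '[{"dx":0,"dy":-0.035,"dz":0,"rx":0,"ry":0,"rz":0,"fingers":0},{"dx":0,"dy":0,"dz":0,"rx":0,"ry":0,"rz":0,"fingers":0},{"dx":0,"dy":0,"dz":0,"rx":0,"ry":0,"rz":0,"fingers":0},{"dx":0,"dy":0,"dz":0,"rx":0,"ry":0,"rz":0,"fingers":0},{"dx":0,"dy":0,"dz":0,"rx":0,"ry":0,"rz":0,"fingers":0}]'
python3 -c "
from h import *
im,P=snap('wrist','w5.png');np.save('P5.npy',P,allow_pickle=True);st();plan(*fix(.028,-.002),.0635,YAW-np.pi,False)"
```

```text
time: 7.85
tcp_pos: [0.4761, -0.0119, 0.0632]
ee_rot: [0.946, 1.567, -2.425]
wrist_force: [0.0, -0.3, -1.9]
gripper_width: 0.0154
time: 8.27
tcp_pos: [0.5501, 0.0855, 0.1242]
ee_rot: [-2.853, 1.568, 0.065]
wrist_force: [0.9, -0.6, -1.6]
gripper_width: 0.0155
time: 8.68
tcp_pos: [0.5556, 0.1167, 0.1214]
ee_rot: [0.701, 1.568, -2.666]
wrist_force: [0.3, -0.4, -1.4]
gripper_width: 0.0153
t8.73 tcp [0.5557 0.1162 0.1215] phi -1.7967 tilt [-0.0022 -0.0014] F [-0.3  0.2 -2.3] w 0.0151
t8.7 turn [-0.0011  0.0018 -0.0018] rows0.0 shift mm [ 58.  -18.1  -9. ] j7 -2.22
```

View pics/w5.png

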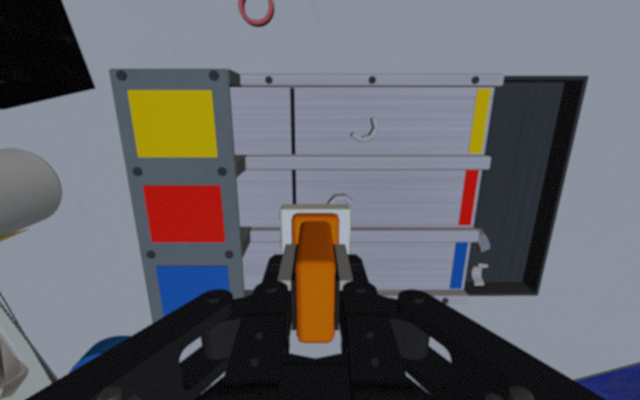

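```bash
python3 -m creep '[{"dx":0,"dy":-0.018,"dz":-0.009,"rx":-0.001,"ry":0.002,"rz":-0.002,"fingers":0},{"dx":0.02,"dy":0,"dz":0,"rx":0,"ry":0,"rz":0,"fingers":0},{"dx":0.015,"dy":0,"dz":0,"rx":0,"ry":0,"rz":0,"fingers":0},{"dx":0.008,"dy":0,"dz":0,"rx":0,"ry":0,"rz":0,"fingers":0},{"dx":0,"dy":0,"dz":0,"rx":0,"ry":0,"rz":0,"fingers":0}]';python3 -m creep '[{"dx":0,"dy":0,"dz":0,"rx":0,"ry":0,"rz":0,"fingers":0},{"dx":0,"dy":0,"dz":0,"rx":0,"ry":0,"rz":0,"fingers":0},{"dx":0,"dy":0,"dz":0,"rx":0,"ry":0,"rz":0,"fingers":0},{"dx":0,"dy":0,"dz":0,"rx":0,"ry":0,"rz":0,"fingers":0},{"dx":0,"dy":0,"dz":0,"rx":0,"ry":0,"rz":0,"fingers":0}]'
python3 -c "
from h import *
st();plan(*fix(.028,-.002),.0635,YAW-np.pi,False)"
```

```text
time: 9.15
tcp_pos: [0.5669, 0.1312, 0.0765]
ee_rot: [0.406, 1.567, -2.961]
wrist_force: [-0.0, -0.5, -1.9]
gripper_width: 0.0153
time: 9.57
tcp_pos: [0.5698, 0.1336, 0.0799]
ee_rot: [-2.398, 1.567, 0.52]
wrist_force: [0.8, -1.1, -1.9]
gripper_width: 0.0154
t9.57 tcp [0.5698 0.1336 0.0799] phi -1.7940 tilt [0.0029 0.0017] F [ 0.8 -1.1 -1.9] w 0.0154
t9.6 turn [ 0.0016 -0.0025  0.0023] rows0.0 shift mm [16.4  2.   0.9] j7 -2.26
```

```bash
python3 -m creep '[{"dx":0.008,"dy":0.001,"dz":0.001,"rx":0.001,"ry":-0.002,"rz":0.002,"fingers":0},{"dx":0.006,"dy":0,"dz":0,"rx":0,"ry":0,"rz":0,"fingers":0},{"dx":0.001,"dy":0,"dz":0,"rx":0,"ry":0,"rz":0,"fingers":0},{"dx":0,"dy":0,"dz":0,"rx":0,"ry":0,"rz":0,"fingers":0},{"dx":0,"dy":0,"dz":0,"rx":0,"ry":0,"rz":0,"fingers":0}]';python3 -m creep '[{"dx":0,"dy":0,"dz":0,"rx":0,"ry":0,"rz":0,"fingers":0},{"dx":0,"dy":0,"dz":0,"rx":0,"ry":0,"rz":0,"fingers":0},{"dx":0,"dy":0,"dz":0,"rx":0,"ry":0,"rz":0,"fingers":0},{"dx":0,"dy":0,"dz":0,"rx":0,"ry":0,"rz":0,"fingers":0},{"dx":0,"dy":0,"dz":0,"rx":0,"ry":0,"rz":0,"fingers":0}]'
python3 -c "
from h import *
st();plan(*fix(.028,-.002),.0635,YAW-np.pi,False)"
```

```text
time: 9.98
tcp_pos: [0.5677, 0.1327, 0.0635]
ee_rot: [0.335, 1.569, -3.031]
wrist_force: [-0.1, 0.7, -1.7]
gripper_width: 0.0153
time: 10.4
tcp_pos: [0.5682, 0.1327, 0.0642]
ee_rot: [0.259, 1.57, -3.107]
wrist_force: [0.1, -0.3, -2.2]
gripper_width: 0.0153
t10.40 tcp [0.5682 0.1327 0.0642] phi -1.7950 tilt [-0.0007 -0.    ] F [ 0.1 -0.3 -2.2] w 0.0153
t10.4 turn [ 0.0006  0.0007 -0.0002] rows0.0 shift mm [ 0.7  0.8 -0.6] j7 -2.27
```

```bash
python3 -m creep '[{"dx":0.0005,"dy":0.005,"dz":0,"rx":0,"ry":0,"rz":0,"fingers":0},{"dx":0,"dy":0.013,"dz":0,"rx":0,"ry":0,"rz":0,"fingers":0},{"dx":0,"dy":0.013,"dz":0,"rx":0,"ry":0,"rz":0,"fingers":0},{"dx":0,"dy":0.013,"dz":0,"rx":0,"ry":0,"rz":0,"fingers":0},{"dx":0,"dy":0.013,"dz":0,"rx":0,"ry":0,"rz":0,"fingers":0}]';python3 -m creep '[{"dx":0,"dy":0.013,"dz":0,"rx":0,"ry":0,"rz":0,"fingers":0},{"dx":0,"dy":0.013,"dz":0,"rx":0,"ry":0,"rz":0,"fingers":0},{"dx":0,"dy":0.013,"dz":0,"rx":0,"ry":0,"rz":0,"fingers":0},{"dx":0,"dy":0.013,"dz":0,"rx":0,"ry":0,"rz":0,"fingers":0},{"dx":0,"dy":0.013,"dz":0,"rx":0,"ry":0,"rz":0,"fingers":0}]'; python3 -m creep '[{"dx":0,"dy":0.012,"dz":0,"rx":0,"ry":0,"rz":0,"fingers":0},{"dx":0,"dy":0.012,"dz":0,"rx":0,"ry":0,"rz":0,"fingers":0},{"dx":0,"dy":0.01,"dz":0,"rx":0,"ry":0,"rz":0,"fingers":0},{"dx":0,"dy":0.003,"dz":0,"rx":0,"ry":0,"rz":0,"fingers":0},{"dx":0,"dy":0,"dz":0,"rx":0,"ry":0,"rz":0,"fingers":0}]'
python3 -c "
from h import *
st();print(infix(r.get_state()['tcp_pos']))"
```

```text
time: 10.82
tcp_pos: [0.5548, 0.0744, 0.0634]
ee_rot: [0.858, 1.569, -2.51]
wrist_force: [0.2, -0.5, -0.9]
gripper_width: 0.0151
time: 11.23
tcp_pos: [0.5406, 0.0124, 0.0636]
ee_rot: [0.343, 1.57, -3.023]
wrist_force: [0.1, -0.3, -2.1]
gripper_width: 0.0157
time: 11.65
tcp_pos: [0.5325, -0.0238, 0.0635]
ee_rot: [0.641, 1.569, -2.727]
wrist_force: [-0.8, 0.3, -1.6]
gripper_width: 0.0151
t11.65 tcp [ 0.5325 -0.0238  0.0635] phi -1.7972 tilt [-0.0012 -0.0005] F [-0.8  0.3 -1.6] w 0.0151
[-0.13178917 -0.00150303]
```

```bash
python3 -m creep '[{"dx":-0.03,"dy":0,"dz":0,"rx":0,"ry":0,"rz":0,"fingers":0},{"dx":-0.03,"dy":-0.02,"dz":0,"rx":0,"ry":0,"rz":0,"fingers":0},{"dx":0,"dy":-0.03,"dz":-0.02,"rx":0,"ry":0,"rz":0,"fingers":0},{"dx":0,"dy":-0.033,"dz":-0.02,"rx":0,"ry":0,"rz":0,"fingers":0},{"dx":0,"dy":-0.033,"dz":-0.018,"rx":0,"ry":0,"rz":0,"fingers":0}]'; python3 -m creep '[{"dx":0,"dy":-0.03,"dz":0,"rx":0,"ry":0,"rz":0,"fingers":0},{"dx":0,"dy":-0.01,"dz":0,"rx":0,"ry":0,"rz":0,"fingers":0},{"dx":0,"dy":0,"dz":0,"rx":0,"ry":0,"rz":0,"fingers":0},{"dx":0,"dy":0,"dz":0,"rx":0,"ry":0,"rz":0,"fingers":0},{"dx":0,"dy":0,"dz":0,"rx":0,"ry":0,"rz":0,"fingers":0}]';python3 -m creep '[{"dx":0,"dy":0,"dz":0,"rx":0,"ry":0,"rz":0,"fingers":0},{"dx":0,"dy":0,"dz":0,"rx":0,"ry":0,"rz":0,"fingers":0},{"dx":0,"dy":0,"dz":0,"rx":0,"ry":0,"rz":0,"fingers":0},{"dx":0,"dy":0,"dz":0,"rx":0,"ry":0,"rz":0,"fingers":0},{"dx":0,"dy":0,"dz":0,"rx":0,"ry":0,"rz":0,"fingers":0}]'
python3 -c "
from h import *
st();plan(*fix(.028,-.060),.0635,YAW-np.pi,False)"
```

```text
time: 12.07
tcp_pos: [0.617, 0.0796, 0.1249]
ee_rot: [-2.682, 1.569, 0.235]
wrist_force: [1.0, 0.1, -2.5]
gripper_width: 0.0155
time: 12.48
tcp_pos: [0.6233, 0.1149, 0.1229]
ee_rot: [0.946, 1.568, -2.421]
wrist_force: [-0.5, -0.5, -2.4]
gripper_width: 0.0152
time: 12.9
tcp_pos: [0.624, 0.1163, 0.1236]
ee_rot: [0.522, 1.57, -2.845]
wrist_force: [0.1, -0.0, -2.8]
gripper_width: 0.0153
t12.90 tcp [0.624  0.1163 0.1236] phi -1.7959 tilt [-0.0009 -0.0003] F [ 0.1 -0.  -2.8] w 0.0153
t12.9 turn [-0.0003  0.0008 -0.0004] rows0.0 shift mm [60.1 -2.8 -0.5] j7 -2.20
```

```bash
python3 -m creep '[{"dx":0.02,"dy":-0.003,"dz":-0.001,"rx":0,"ry":0,"rz":0,"fingers":0},{"dx":0.02,"dy":0,"dz":0,"rx":0,"ry":0,"rz":0,"fingers":0},{"dx":0.012,"dy":0,"dz":0,"rx":0,"ry":0,"rz":0,"fingers":0},{"dx":0.003,"dy":0,"dz":0,"rx":0,"ry":0,"rz":0,"fingers":0},{"dx":0,"dy":0,"dz":0,"rx":0,"ry":0,"rz":0,"fingers":0}]';python3 -m creep '[{"dx":0,"dy":0,"dz":0,"rx":0,"ry":0,"rz":0,"fingers":0},{"dx":0,"dy":0,"dz":0,"rx":0,"ry":0,"rz":0,"fingers":0},{"dx":0,"dy":0,"dz":0,"rx":0,"ry":0,"rz":0,"fingers":0},{"dx":0,"dy":0,"dz":0,"rx":0,"ry":0,"rz":0,"fingers":0},{"dx":0,"dy":0,"dz":0,"rx":0,"ry":0,"rz":0,"fingers":0}]'
python3 -c "
from h import *
st();plan(*fix(.028,-.060),.0635,YAW-np.pi,False)"
```

```text
time: 13.32
tcp_pos: [0.6243, 0.1191, 0.067]
ee_rot: [0.418, 1.566, -2.948]
wrist_force: [-1.0, 0.4, -1.9]
gripper_width: 0.015
time: 13.73
tcp_pos: [0.6262, 0.1198, 0.0693]
ee_rot: [-2.651, 1.57, 0.266]
wrist_force: [-0.2, 0.5, -1.0]
gripper_width: 0.0153
t13.73 tcp [0.6262 0.1198 0.0693] phi -1.7950 tilt [0.0006 0.0002] F [-0.2  0.5 -1. ] w 0.0153
t13.7 turn [ 0.0006 -0.0006  0.0003] rows0.0 shift mm [5.8 1.1 0.9] j7 -2.23
```

```bash
python3 -m creep '[{"dx":0.005,"dy":0.001,"dz":0.001,"rx":0,"ry":0,"rz":0,"fingers":0},{"dx":0,"dy":0,"dz":0,"rx":0,"ry":0,"rz":0,"fingers":0},{"dx":0,"dy":0,"dz":0,"rx":0,"ry":0,"rz":0,"fingers":0},{"dx":0,"dy":0.005,"dz":0,"rx":0,"ry":0,"rz":0,"fingers":0},{"dx":0,"dy":0.013,"dz":0,"rx":0,"ry":0,"rz":0,"fingers":0}]';python3 -c "
from h import *
st()"; python3 -m creep '[{"dx":0,"dy":0.013,"dz":0,"rx":0,"ry":0,"rz":0,"fingers":0},{"dx":0,"dy":0.013,"dz":0,"rx":0,"ry":0,"rz":0,"fingers":0},{"dx":0,"dy":0.013,"dz":0,"rx":0,"ry":0,"rz":0,"fingers":0},{"dx":0,"dy":0.013,"dz":0,"rx":0,"ry":0,"rz":0,"fingers":0},{"dx":0,"dy":0.013,"dz":0,"rx":0,"ry":0,"rz":0,"fingers":0}]';python3 -m creep '[{"dx":0,"dy":0.013,"dz":0,"rx":0,"ry":0,"rz":0,"fingers":0},{"dx":0,"dy":0.013,"dz":0,"rx":0,"ry":0,"rz":0,"fingers":0},{"dx":0,"dy":0.013,"dz":0,"rx":0,"ry":0,"rz":0,"fingers":0},{"dx":0,"dy":0.013,"dz":0,"rx":0,"ry":0,"rz":0,"fingers":0},{"dx":0,"dy":0.012,"dz":0,"rx":0,"ry":0,"rz":0,"fingers":0}]'; python3 -m creep '[{"dx":0,"dy":0.01,"dz":0,"rx":0,"ry":0,"rz":0,"fingers":0},{"dx":0,"dy":0.003,"dz":0,"rx":0,"ry":0,"rz":0,"fingers":0},{"dx":0,"dy":0,"dz":0,"rx":0,"ry":0,"rz":0,"fingers":0},{"dx":0,"dy":0,"dz":0,"rx":0,"ry":0,"rz":0,"fingers":0},{"dx":-0.03,"dy":0,"dz":0,"rx":0,"ry":0,"rz":0,"fingers":0}]'
python3 -c "
from h import *
s=r.get_state();st();print(infix(s['tcp_pos'])); plan(.45,-.12,.22,YAW-np.pi,False)"
```

```text
time: 14.15
tcp_pos: [0.6205, 0.1041, 0.0638]
ee_rot: [-1.364, 1.568, 1.557]
wrist_force: [0.5, 0.9, -2.4]
gripper_width: 0.0154
t14.15 tcp [0.6205 0.1041 0.0638] phi -1.7911 tilt [0.     0.0025] F [ 0.5  0.9 -2.4] w 0.0154
time: 14.57
tcp_pos: [0.6055, 0.0356, 0.0635]
ee_rot: [0.771, 1.57, -2.597]
wrist_force: [1.1, 0.3, -2.5]
gripper_width: 0.0154
time: 14.98
tcp_pos: [0.5913, -0.026, 0.0635]
ee_rot: [0.545, 1.57, -2.821]
wrist_force: [-0.1, -0.7, -1.2]
gripper_width: 0.0152
time: 15.4
tcp_pos: [0.5835, -0.0358, 0.0878]
ee_rot: [0.093, 1.557, 3.012]
wrist_force: [-0.5, -0.8, -2.7]
gripper_width: 0.0151
t15.40 tcp [ 0.5835 -0.0358  0.0878] phi -1.7932 tilt [-0.0135  0.0018] F [-0.5 -0.8 -2.7] w 0.0151
[-0.13207652 -0.05391857]
t15.4 turn [ 0.0024  0.0136 -0.0013] rows0.0 shift mm [-132.2  111.8  111.4] j7 -1.95
```

```bash
python3 -m creep '[{"dx":-0.03,"dy":0.01,"dz":0.02,"rx":0,"ry":0,"rz":0,"fingers":0},{"dx":-0.03,"dy":0.02,"dz":0.022,"rx":0,"ry":0,"rz":0,"fingers":0},{"dx":-0.03,"dy":0.025,"dz":0.022,"rx":0,"ry":0,"rz":0,"fingers":0},{"dx":-0.03,"dy":0.025,"dz":0.022,"rx":0,"ry":0,"rz":0,"fingers":0},{"dx":-0.012,"dy":0.025,"dz":0.022,"rx":0,"ry":0,"rz":0,"fingers":0}]';python3 -m creep '[{"dx":0,"dy":0,"dz":0,"rx":0,"ry":0,"rz":0,"fingers":0},{"dx":0,"dy":0,"dz":0,"rx":0,"ry":0,"rz":0,"fingers":0},{"dx":0,"dy":0,"dz":0,"rx":0,"ry":0,"rz":0,"fingers":0},{"dx":0,"dy":0,"dz":0,"rx":0,"ry":0,"rz":0,"fingers":0},{"dx":0,"dy":0,"dz":0,"rx":0,"ry":0,"rz":0,"fingers":0}]'
python3 -c "
from h import *
im,P=snap('wrist','w6.png');np.save('P6.npy',P,allow_pickle=True);st()
cv2.imwrite('pics/w6b.png',cv2.resize(im[:250],(800,312),interpolation=cv2.INTER_CUBIC))
plan(.4412,-.3005,.043,-1.44,False)"
```

```text
time: 15.82
tcp_pos: [0.4667, -0.1113, 0.2253]
ee_rot: [-3.091, 1.564, -0.169]
wrist_force: [-0.1, -0.3, -1.3]
gripper_width: 0.015
time: 16.23
tcp_pos: [0.465, -0.1107, 0.2202]
ee_rot: [-0.266, 1.568, 2.655]
wrist_force: [-0.4, -0.1, -1.5]
gripper_width: 0.015
t16.28 tcp [ 0.4649 -0.111   0.2202] phi -1.7921 tilt [-0.0023  0.001 ] F [ 0.3 -0.3 -1.8] w 0.0155
t16.3 turn [-0.3521  0.0024  0.0009] rows2.9 shift mm [177.2 184.8  48.2] j7 -1.67
```

View pics/w6b.png

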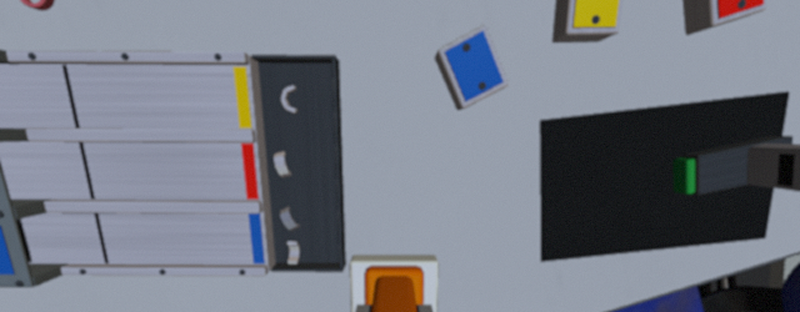

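```bash
python3 -m creep '[{"dx":0,"dy":0,"dz":0,"rx":-0.117,"ry":0.002,"rz":0.001,"fingers":0},{"dx":0,"dy":0,"dz":0,"rx":-0.117,"ry":0,"rz":0,"fingers":0},{"dx":0,"dy":0,"dz":0,"rx":-0.118,"ry":0,"rz":0,"fingers":0},{"dx":0.01,"dy":0.037,"dz":0.01,"rx":0,"ry":0,"rz":0,"fingers":0},{"dx":0.015,"dy":0.037,"dz":0.01,"rx":0,"ry":0,"rz":0,"fingers":0}]';python3 -m creep '[{"dx":0.02,"dy":0.037,"dz":0.01,"rx":0,"ry":0,"rz":0,"fingers":0},{"dx":0.02,"dy":0.037,"dz":0.01,"rx":0,"ry":0,"rz":0,"fingers":0},{"dx":0.02,"dy":0.037,"dz":0.008,"rx":0,"ry":0,"rz":0,"fingers":0},{"dx":0.02,"dy":0,"dz":0,"rx":0,"ry":0,"rz":0,"fingers":0},{"dx":0,"dy":0,"dz":0,"rx":0,"ry":0,"rz":0,"fingers":0}]'; python3 -m creep '[{"dx":0,"dy":0,"dz":0,"rx":0,"ry":0,"rz":0,"fingers":0},{"dx":0,"dy":0,"dz":0,"rx":0,"ry":0,"rz":0,"fingers":0},{"dx":0,"dy":0,"dz":0,"rx":0,"ry":0,"rz":0,"fingers":0},{"dx":0,"dy":0,"dz":0,"rx":0,"ry":0,"rz":0,"fingers":0},{"dx":0,"dy":0,"dz":0,"rx":0,"ry":0,"rz":0,"fingers":0}]'
python3 -c "
from h import *
st()
plan(.4412,-.3005,.042,-1.44,False)"
```

```text
time: 16.7
tcp_pos: [0.4574, -0.1861, 0.1973]
ee_rot: [2.685, 1.565, -0.319]
wrist_force: [1.0, -1.1, -2.5]
gripper_width: 0.0148
time: 17.12
tcp_pos: [0.4371, -0.2997, 0.1132]
ee_rot: [-0.529, 1.563, 2.735]
wrist_force: [-0.6, 1.1, -3.7]
gripper_width: 0.0152
time: 17.53
tcp_pos: [0.4423, -0.298, 0.1195]
ee_rot: [2.297, 1.567, -0.714]
wrist_force: [0.4, 0.2, -2.0]
gripper_width: 0.015
t17.53 tcp [ 0.4423 -0.298   0.1195] phi -1.4410 tilt [ 0.0029 -0.0025] F [ 0.4  0.2 -2. ] w 0.0150
t17.5 turn [-0.001  -0.0026 -0.0029] rows0.0 shift mm [77.5  2.3  1.4] j7 -0.99
```

```bash
python3 -m creep '[{"dx":0.02,"dy":0.002,"dz":0.001,"rx":0,"ry":-0.002,"rz":-0.002,"fingers":0},{"dx":0.02,"dy":0,"dz":0,"rx":0,"ry":0,"rz":0,"fingers":0},{"dx":0.015,"dy":0,"dz":0,"rx":0,"ry":0,"rz":0,"fingers":0},{"dx":0.009,"dy":0,"dz":0,"rx":0,"ry":0,"rz":0,"fingers":0},{"dx":0,"dy":0,"dz":0,"rx":0,"ry":0,"rz":0,"fingers":0}]';python3 -m creep '[{"dx":0,"dy":0,"dz":0,"rx":0,"ry":0,"rz":0,"fingers":0},{"dx":0,"dy":0,"dz":0,"rx":0,"ry":0,"rz":0,"fingers":0},{"dx":0,"dy":0,"dz":0,"rx":0,"ry":0,"rz":0,"fingers":0},{"dx":0,"dy":0,"dz":0,"rx":0,"ry":0,"rz":0,"fingers":0},{"dx":0,"dy":0,"dz":0,"rx":0,"ry":0,"rz":0,"fingers":0}]'
python3 -c "
from h import *
st()
plan(.4412,-.3005,.042,-1.44,False)"
```

```text
time: 17.95
tcp_pos: [0.4389, -0.2995, 0.0527]
ee_rot: [-0.609, 1.566, 2.661]
wrist_force: [-0.4, 0.4, -3.1]
gripper_width: 0.0149
time: 18.37
tcp_pos: [0.4408, -0.3011, 0.0551]
ee_rot: [1.454, 1.57, -1.56]
wrist_force: [-1.0, 0.8, -2.2]
gripper_width: 0.0154
t18.37 tcp [ 0.4408 -0.3011  0.0551] phi -1.4430 tilt [ 0.     -0.0007] F [-1.   0.8 -2.2] w 0.0154
t18.4 turn [-0.003   0.0001 -0.0007] rows0.0 shift mm [13.1 -0.5 -0.4] j7 -1.01
```

```bash
python3 -m creep '[{"dx":0.006,"dy":0,"dz":0,"rx":0,"ry":0,"rz":0,"fingers":0},{"dx":0.004,"dy":0,"dz":0,"rx":0,"ry":0,"rz":0,"fingers":0},{"dx":0.002,"dy":0,"dz":0,"rx":0,"ry":0,"rz":0,"fingers":0},{"dx":0.001,"dy":0,"dz":0,"rx":0,"ry":0,"rz":0,"fingers":0},{"dx":0,"dy":0,"dz":0,"rx":0,"ry":0,"rz":0,"fingers":0}]';python3 -m creep '[{"dx":0,"dy":0,"dz":0,"rx":0,"ry":0,"rz":0,"fingers":0},{"dx":0,"dy":0,"dz":0,"rx":0,"ry":0,"rz":0,"fingers":0},{"dx":0,"dy":0,"dz":0,"rx":0,"ry":0,"rz":0,"fingers":0},{"dx":0,"dy":0,"dz":0,"rx":0,"ry":0,"rz":0,"fingers":0},{"dx":0,"dy":0,"dz":0,"rx":0,"ry":0,"rz":0,"fingers":0}]'
python3 -c "
from h import *
st()"
```

```text
time: 18.78
tcp_pos: [0.4399, -0.3005, 0.0408]
ee_rot: [-0.486, 1.568, 2.784]
wrist_force: [0.0, -1.0, -2.0]
gripper_width: 0.0156
time: 19.2
tcp_pos: [0.4403, -0.3007, 0.0413]
ee_rot: [-0.322, 1.569, 2.947]
wrist_force: [-0.3, 0.6, -1.2]
gripper_width: 0.0151
t19.20 tcp [ 0.4403 -0.3007  0.0413] phi -1.4430 tilt [-0.0013  0.0003] F [-0.3  0.6 -1.2] w 0.0151
```

```bash
python3 -m creep '[{"dx":0,"dy":0,"dz":0,"rx":0,"ry":0,"rz":0,"fingers":1},{"dx":0,"dy":0,"dz":0,"rx":0,"ry":0,"rz":0,"fingers":1},{"dx":0,"dy":0,"dz":0,"rx":0,"ry":0,"rz":0,"fingers":1},{"dx":0,"dy":0,"dz":0,"rx":0,"ry":0,"rz":0,"fingers":1},{"dx":0,"dy":0,"dz":0,"rx":0,"ry":0,"rz":0,"fingers":1}]';python3 -m creep '[{"dx":-0.02,"dy":0,"dz":0,"rx":0,"ry":0,"rz":0,"fingers":1},{"dx":-0.04,"dy":0,"dz":0,"rx":0,"ry":0,"rz":0,"fingers":1},{"dx":-0.04,"dy":0,"dz":0,"rx":0,"ry":0,"rz":0,"fingers":1},{"dx":-0.04,"dy":0,"dz":-0.03,"rx":0,"ry":0,"rz":0,"fingers":1},{"dx":-0.038,"dy":0.02,"dz":-0.03,"rx":0,"ry":0,"rz":0,"fingers":1}]'; python3 -m creep '[{"dx":0,"dy":0.02,"dz":-0.03,"rx":-0.12,"ry":0,"rz":0,"fingers":1},{"dx":0,"dy":0,"dz":-0.03,"rx":-0.12,"ry":0,"rz":0,"fingers":1},{"dx":0,"dy":0,"dz":-0.03,"rx":-0.12,"ry":0,"rz":0,"fingers":1},{"dx":0,"dy":0,"dz":0,"rx":-0.12,"ry":0,"rz":0,"fingers":1},{"dx":0,"dy":0,"dz":0,"rx":-0.12,"ry":0,"rz":0,"fingers":1}]'; python3 -m creep '[{"dx":0,"dy":0,"dz":0,"rx":-0.12,"ry":0,"rz":0,"fingers":1},{"dx":0,"dy":0,"dz":0,"rx":-0.12,"ry":0,"rz":0,"fingers":1},{"dx":0,"dy":0,"dz":0,"rx":-0.12,"ry":0,"rz":0,"fingers":1},{"dx":0,"dy":0,"dz":0,"rx":-0.12,"ry":0,"rz":0,"fingers":1},{"dx":0,"dy":0,"dz":0,"rx":-0.12,"ry":0,"rz":0,"fingers":1}]'
python3 -c "
from h import *
st();plan(.585,-.34,.22,.1,False)"
```

```text
time: 19.62
tcp_pos: [0.4404, -0.3008, 0.0414]
ee_rot: [-0.206, 1.57, 3.063]
wrist_force: [-0.2, -0.1, 0.7]
gripper_width: 0.0747
time: 20.03
tcp_pos: [0.4909, -0.3076, 0.2073]
ee_rot: [-1.022, 1.569, 2.249]
wrist_force: [2.6, 1.4, -0.3]
gripper_width: 0.0855
time: 20.45
tcp_pos: [0.5828, -0.3054, 0.2044]
ee_rot: [-2.256, 1.569, 1.624]
wrist_force: [0.0, -0.3, -0.5]
gripper_width: 0.0857
time: 20.87
tcp_pos: [0.5801, -0.3082, 0.2044]
ee_rot: [-1.559, 1.569, 2.917]
wrist_force: [0.0, 0.3, 1.4]
gripper_width: 0.0857
t20.87 tcp [ 0.5801 -0.3082  0.2044] phi -0.2371 tilt [-0.0018  0.0004] F [0.  0.3 1.4] w 0.0857
t20.9 turn [-3.371e-01 -3.000e-04  1.900e-03] rows2.8 shift mm [-15.6   1.7  32.2] j7 0.04
```

```bash
python3 -m creep '[{"dx":0,"dy":0,"dz":0,"rx":-0.12,"ry":0,"rz":0,"fingers":1},{"dx":0,"dy":0,"dz":0,"rx":-0.12,"ry":0,"rz":0,"fingers":1},{"dx":-0.015,"dy":0,"dz":0.03,"rx":-0.1,"ry":0,"rz":0,"fingers":1},{"dx":0,"dy":0,"dz":0,"rx":0,"ry":0,"rz":0,"fingers":1},{"dx":0,"dy":0,"dz":0,"rx":0,"ry":0,"rz":0,"fingers":1}]';python3 -m creep '[{"dx":0,"dy":0,"dz":0,"rx":0,"ry":0,"rz":0,"fingers":1},{"dx":0,"dy":0,"dz":0,"rx":0,"ry":0,"rz":0,"fingers":1},{"dx":0,"dy":0,"dz":0,"rx":0,"ry":0,"rz":0,"fingers":1},{"dx":0,"dy":0,"dz":0,"rx":0,"ry":0,"rz":0,"fingers":1},{"dx":0,"dy":0,"dz":0,"rx":0,"ry":0,"rz":0,"fingers":1}]'
cat > bl.py <<'E'
from h import *
def blocks(im,P,z=.032):
    hsv=cv2.cvtColor(im,cv2.COLOR_BGR2HSV);h,s,v=[hsv[...,i].astype(int) for i in range(3)]; o={}
    for k,m in {'blue':(h>100)&(h<125),'red':(h<6)|(h>174),'yellow':(h>20)&(h<32)}.items():
        m=(m&(s>110)&(v>110)).astype('uint8'); n,L,S,C=cv2.connectedComponentsWithStats(m)
        for i in range(1,n):
            if S[i,4]<600: continue
            q=cv2.boxPoints(cv2.minAreaRect(cv2.findContours((L==i).astype('uint8'),0,1)[0][0]))
            w=[ray(P,*p,z)[:2] for p in q]; e=sorted([w[1]-w[0],w[2]-w[1]],key=np.linalg.norm)
            print(k,'px',C[i].round(0),S[i,4],'xy',ray(P,*C[i],z)[:2].round(4),'size',[np.linalg.norm(a).round(4) for a in e],'ang mod pi %.4f'%(np.arctan2(e[1][1],e[1][0])%np.pi))
E
python3 -c "
from bl import *
im,P=snap('wrist','w7.png');st();blocks(im,P)"
```

```text
time: 21.28
tcp_pos: [0.5797, -0.3416, 0.2202]
ee_rot: [-0.267, 1.569, -1.746]
wrist_force: [0.6, 0.5, 0.2]
gripper_width: 0.0853
time: 21.7
tcp_pos: [0.5804, -0.3372, 0.2193]
ee_rot: [-2.046, 1.569, 2.765]
wrist_force: [-0.0, -0.5, 0.1]
gripper_width: 0.0857
t21.75 tcp [ 0.5803 -0.3374  0.2194] phi 0.0978 tilt [-0.0017  0.0006] F [-0.1 -0.2  0.7] w 0.0853
blue px [320.  34.] 1517 xy [ 0.5728 -0.1976] size [np.float64(0.0314), np.float64(0.0393)] ang mod pi 0.2391
blue px [ 45. 152.] 18452 xy [ 0.2994 -0.335 ] size [np.float64(0.109), np.float64(0.2146)] ang mod pi 1.5862
red px [315. 230.] 915 xy [ 0.5863 -0.3935] size [np.float64(0.031), np.float64(0.0385)] ang mod pi 0.0979
yellow px [337. 140.] 1131 xy [ 0.5993 -0.293 ] size [np.float64(0.0306), np.float64(0.0386)] ang mod pi 2.9431
```

View pics/w7.png

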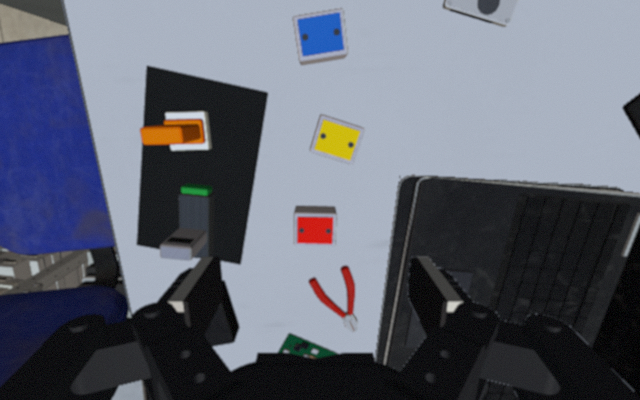

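```bash
python3 -c "
from h import *
plan(.5727,-.199,.045,.242,False)
P=r.camera_params('wrist'); print(ray(P,390,230,.015),ray(P,400,178,.015))"
```

```text
t21.8 turn [-0.1442 -0.0009  0.0016] rows1.2 shift mm [ 174.4   25.8 -136.2] j7 0.40
[ 0.67488029 -0.39214269  0.015     ] [ 0.6757979  -0.32970811  0.015     ]
```

```bash
python3 -m creep '[{"dx":0,"dy":0,"dz":0,"rx":-0.072,"ry":-0.001,"rz":0.001,"fingers":1},{"dx":0.02,"dy":0,"dz":0,"rx":-0.072,"ry":0,"rz":0,"fingers":1},{"dx":0.03,"dy":0.006,"dz":-0.034,"rx":0,"ry":0,"rz":0,"fingers":1},{"dx":0.03,"dy":0.006,"dz":-0.034,"rx":0,"ry":0,"rz":0,"fingers":1},{"dx":0.03,"dy":0.006,"dz":-0.034,"rx":0,"ry":0,"rz":0,"fingers":1}]';python3 -m creep '[{"dx":0.03,"dy":0.006,"dz":-0.034,"rx":0,"ry":0,"rz":0,"fingers":1},{"dx":0.03,"dy":0,"dz":0,"rx":0,"ry":0,"rz":0,"fingers":1},{"dx":0,"dy":0,"dz":0,"rx":0,"ry":0,"rz":0,"fingers":1},{"dx":0,"dy":0,"dz":0,"rx":0,"ry":0,"rz":0,"fingers":1},{"dx":0,"dy":0,"dz":0,"rx":0,"ry":0,"rz":0,"fingers":1}]';python3 -m creep '[{"dx":0,"dy":0,"dz":0,"rx":0,"ry":0,"rz":0,"fingers":1},{"dx":0,"dy":0,"dz":0,"rx":0,"ry":0,"rz":0,"fingers":1},{"dx":0,"dy":0,"dz":0,"rx":0,"ry":0,"rz":0,"fingers":1},{"dx":0,"dy":0,"dz":0,"rx":0,"ry":0,"rz":0,"fingers":1},{"dx":0,"dy":0,"dz":0,"rx":0,"ry":0,"rz":0,"fingers":1}]'
python3 -c "
from h import *
st();plan(.5727,-.199,.006,.242,False)"
```

```text
time: 22.17
tcp_pos: [0.5739, -0.2439, 0.1169]
ee_rot: [0.607, 1.569, -0.725]
wrist_force: [0.7, 0.2, -0.7]
gripper_width: 0.0853
time: 22.58
tcp_pos: [0.5729, -0.2145, 0.0615]
ee_rot: [0.45, 1.568, -0.882]
wrist_force: [0.9, 0.1, 0.2]
gripper_width: 0.0855
time: 23.0
tcp_pos: [0.5722, -0.2132, 0.0609]
ee_rot: [0.367, 1.569, -0.963]
wrist_force: [-0.8, -0.4, -0.1]
gripper_width: 0.0851
t23.00 tcp [ 0.5722 -0.2132  0.0609] phi 0.2404 tilt [ 0.0008 -0.0011] F [-0.8 -0.4 -0.1] w 0.0851
t23.0 turn [-0.0016  0.0013 -0.0005] rows0.0 shift mm [ 54.9   3.9 -13.7] j7 0.27
```

```bash
python3 -m creep '[{"dx":0,"dy":0.004,"dz":-0.0135,"rx":0,"ry":0,"rz":0,"fingers":1},{"dx":0.015,"dy":0,"dz":0,"rx":0,"ry":0,"rz":0,"fingers":1},{"dx":0.015,"dy":0,"dz":0,"rx":0,"ry":0,"rz":0,"fingers":1},{"dx":0.014,"dy":0,"dz":0,"rx":0,"ry":0,"rz":0,"fingers":1},{"dx":0.009,"dy":0,"dz":0,"rx":0,"ry":0,"rz":0,"fingers":1}]';python3 -m creep '[{"dx":0,"dy":0,"dz":0,"rx":0,"ry":0,"rz":0,"fingers":1},{"dx":0,"dy":0,"dz":0,"rx":0,"ry":0,"rz":0,"fingers":1},{"dx":0,"dy":0,"dz":0,"rx":0,"ry":0,"rz":0,"fingers":1},{"dx":0,"dy":0,"dz":0,"rx":0,"ry":0,"rz":0,"fingers":1},{"dx":0,"dy":0,"dz":0,"rx":0,"ry":0,"rz":0,"fingers":1}]'
python3 -c "
from h import *
st();plan(.5727,-.199,.006,.242,False)"
```

```text
time: 23.42
tcp_pos: [0.5701, -0.1981, 0.0037]
ee_rot: [-1.95, 1.566, 3.004]
wrist_force: [-0.6, 0.5, -0.8]
gripper_width: 0.0854
time: 23.83
tcp_pos: [0.5734, -0.199, 0.0081]
ee_rot: [0.667, 1.569, -0.663]
wrist_force: [0.1, 0.0, -0.2]
gripper_width: 0.0854
t23.83 tcp [ 0.5734 -0.199   0.0081] phi 0.2409 tilt [ 0.0014 -0.0011] F [ 0.1  0.  -0.2] w 0.0854
t23.8 turn [-0.0011  0.0014 -0.0011] rows0.0 shift mm [ 2.1 -0.6 -0.1] j7 0.21
```

Now close, lift, and read the grip.

```bash
python3 -m creep '[{"dx":0.001,"dy":0,"dz":0,"rx":0,"ry":0,"rz":0,"fingers":0},{"dx":0,"dy":0,"dz":0,"rx":0,"ry":0,"rz":0,"fingers":0},{"dx":0,"dy":0,"dz":0,"rx":0,"ry":0,"rz":0,"fingers":0},{"dx":0,"dy":0,"dz":0,"rx":0,"ry":0,"rz":0,"fingers":0},{"dx":0,"dy":0,"dz":0,"rx":0,"ry":0,"rz":0,"fingers":0}]'; python3 -m creep '[{"dx":0,"dy":0,"dz":0,"rx":0,"ry":0,"rz":0,"fingers":0},{"dx":-0.02,"dy":0,"dz":0,"rx":0,"ry":0,"rz":0,"fingers":0},{"dx":-0.035,"dy":0,"dz":0,"rx":0,"ry":0,"rz":0,"fingers":0},{"dx":-0.035,"dy":0,"dz":0,"rx":0,"ry":0,"rz":0,"fingers":0},{"dx":-0.01,"dy":0,"dz":0,"rx":0,"ry":0,"rz":0,"fingers":0}]'
python3 -c "
from h import *
st();plan(*fix(-.03,.058),.11,YAW,False)"
```

```text
time: 24.25
tcp_pos: [0.573, -0.1989, 0.0068]
ee_rot: [0.308, 1.57, -1.022]
wrist_force: [0.4, -0.5, 2.2]
gripper_width: 0.0469
time: 24.67
tcp_pos: [0.5754, -0.199, 0.1104]
ee_rot: [0.966, 1.564, -0.364]
wrist_force: [1.4, -0.3, -1.6]
gripper_width: 0.0468
t24.67 tcp [ 0.5754 -0.199   0.1104] phi 0.2412 tilt [ 0.0066 -0.0025] F [ 1.4 -0.3 -1.6] w 0.0468
t24.7 turn [-1.1048  0.0068 -0.003 ] rows9.2 shift mm [   0.4  263.  -140.4] j7 0.28
```

```bash
python3 -m creep '[{"dx":0,"dy":0,"dz":0,"rx":-0.12,"ry":0.003,"rz":-0.003,"fingers":0},{"dx":0,"dy":0,"dz":0,"rx":-0.12,"ry":0,"rz":0,"fingers":0},{"dx":0,"dy":0,"dz":0,"rx":-0.12,"ry":0,"rz":0,"fingers":0},{"dx":0,"dy":0,"dz":0,"rx":-0.12,"ry":0,"rz":0,"fingers":0},{"dx":0,"dy":0,"dz":0,"rx":-0.12,"ry":0,"rz":0,"fingers":0}]'; python3 -m creep '[{"dx":0,"dy":0,"dz":0,"rx":-0.12,"ry":0,"rz":0,"fingers":0},{"dx":0,"dy":0,"dz":0,"rx":-0.12,"ry":0,"rz":0,"fingers":0},{"dx":0,"dy":0,"dz":0,"rx":-0.12,"ry":0,"rz":0,"fingers":0},{"dx":0,"dy":0,"dz":0,"rx":-0.12,"ry":0,"rz":0,"fingers":0},{"dx":0,"dy":0.03,"dz":-0.015,"rx":-0.025,"ry":0,"rz":0,"fingers":0}]'; python3 -m creep '[{"dx":0,"dy":0.034,"dz":-0.018,"rx":0,"ry":0,"rz":0,"fingers":0},{"dx":0,"dy":0.034,"dz":-0.018,"rx":0,"ry":0,"rz":0,"fingers":0},{"dx":0,"dy":0.034,"dz":-0.018,"rx":0,"ry":0,"rz":0,"fingers":0},{"dx":0,"dy":0.034,"dz":-0.018,"rx":0,"ry":0,"rz":0,"fingers":0},{"dx":0,"dy":0.034,"dz":-0.018,"rx":0,"ry":0,"rz":0,"fingers":0}]'; python3 -m creep '[{"dx":0,"dy":0.034,"dz":-0.018,"rx":0,"ry":0,"rz":0,"fingers":0},{"dx":0,"dy":0.034,"dz":-0.016,"rx":0,"ry":0,"rz":0,"fingers":0},{"dx":0,"dy":0.015,"dz":0,"rx":0,"ry":0,"rz":0,"fingers":0},{"dx":0,"dy":0,"dz":0,"rx":0,"ry":0,"rz":0,"fingers":0},{"dx":0,"dy":0,"dz":0,"rx":0,"ry":0,"rz":0,"fingers":0}]';python3 -m creep '[{"dx":0,"dy":0,"dz":0,"rx":0,"ry":0,"rz":0,"fingers":0},{"dx":0,"dy":0,"dz":0,"rx":0,"ry":0,"rz":0,"fingers":0},{"dx":0,"dy":0,"dz":0,"rx":0,"ry":0,"rz":0,"fingers":0},{"dx":0,"dy":0,"dz":0,"rx":0,"ry":0,"rz":0,"fingers":0},{"dx":0,"dy":0,"dz":0,"rx":0,"ry":0,"rz":0,"fingers":0}]'
python3 -c "
from h import *
st();plan(*fix(-.008,.058),.0315,YAW,False);im,P=snap('wrist','w8.png');np.save('P8.npy',P,allow_pickle=True)"
```

```text
time: 25.08
tcp_pos: [0.5708, -0.1984, 0.1041]
ee_rot: [-2.744, 1.563, 2.816]
wrist_force: [-0.1, 0.4, -3.7]
gripper_width: 0.0469
time: 25.5
tcp_pos: [0.5647, -0.1761, 0.104]
ee_rot: [-2.225, 1.564, -2.458]
wrist_force: [-0.6, -2.0, -3.4]
gripper_width: 0.0468
time: 25.92
tcp_pos: [0.5133, 0.0211, 0.1052]
ee_rot: [3.141, 1.564, 2.916]
wrist_force: [1.4, 0.0, -2.7]
gripper_width: 0.0468
time: 26.33
tcp_pos: [0.4997, 0.1095, 0.1059]
ee_rot: [-3.14, 1.565, 2.922]
wrist_force: [-0.4, -1.4, -3.5]
gripper_width: 0.0469
time: 26.75
tcp_pos: [0.5011, 0.1074, 0.1068]
ee_rot: [3.097, 1.566, 2.87]
wrist_force: [-0.2, -0.3, -4.8]
gripper_width: 0.0468
t26.75 tcp [0.5011 0.1074 0.1068] phi 1.3441 tilt [-0.0042  0.0012] F [-0.2 -0.3 -4.8] w 0.0468
t26.8 turn [-0.0019 -0.0044 -0.0002] rows0.0 shift mm [75.3  2.9  0.3] j7 0.72
```

View pics/w8.png

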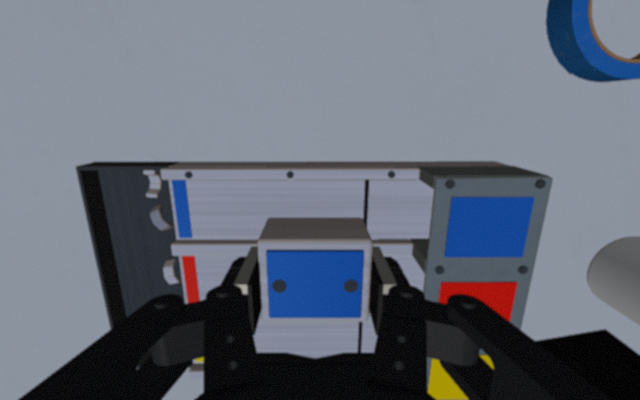

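```bash
cat > cap.py <<'E'
import sys
from h import *
def cap(f,pf,col,z):
    im=cv2.imread(f);P=np.load(pf,allow_pickle=True).item()
    hsv=cv2.cvtColor(im,cv2.COLOR_BGR2HSV);h,s,v=[hsv[...,i].astype(int) for i in range(3)]
    m={'blue':(h>100)&(h<125),'red':(h<6)|(h>174),'yellow':(h>20)&(h<32)}[col]
    m=(m&(s>110)&(v>60)).astype('uint8'); m[:,:200]=0; m[:,420:]=0; m[:200]=0
    m=cv2.morphologyEx(m,cv2.MORPH_CLOSE,np.ones((9,9)))
    n,L,S,C=cv2.connectedComponentsWithStats(m); i=1+S[1:,4].argmax()
    q=cv2.boxPoints(cv2.minAreaRect(cv2.findContours((L==i).astype('uint8'),0,1)[0][0]))
    w=[infix(ray(P,*p,z)) for p in q]; print(col,S[i],'cap centre fix mm',(infix(ray(P,*C[i],z))*1e3).round(1),(np.mean(w,0)*1e3).round(1),'sides',[(1e3*np.linalg.norm(w[k+1]-w[k])).round(1) for k in(0,1)])
if __name__=='__main__': cap(sys.argv[1],sys.argv[2],sys.argv[3],float(sys.argv[4]))
E
python3 cap.py pics/w8.png P8.npy blue .132
python3 -c "
from h import *
P=np.load('P8.npy',allow_pickle=True).item()
print((infix(ray(P,266,219,.1))*1e3).round(1),(infix(ray(P,362,219,.1))*1e3).round(1));print((infix(r.get_state()['tcp_pos'])*1e3).round(1))
for a in((290,170,.034),(290,181,.034),(290,238,.024),(230,241,.034)): print(a,(infix(ray(P,*a))*1e3).round(1))"
```

```text
blue [ 266  250   98   68 6414] cap centre fix mm [-11.  60.] [-11.1  59.3] sides [np.float64(39.1), np.float64(31.5)]
[-35.2  77.1] [12.6 77. ]
[-10.6  58.4]
(290, 170, 0.034) [-27.9  89.7]
(290, 181, 0.034) [-28.1  82. ]
(290, 238, 0.024) [-30.   35.2]
(230, 241, 0.034) [-73.2  37.2]
```

```bash
python3 -m creep '[{"dx":0.02,"dy":0.003,"dz":0,"rx":-0.002,"ry":-0.004,"rz":0,"fingers":0},{"dx":0.02,"dy":0,"dz":0,"rx":0,"ry":0,"rz":0,"fingers":0},{"dx":0.015,"dy":0,"dz":0,"rx":0,"ry":0,"rz":0,"fingers":0},{"dx":0.005,"dy":0,"dz":0,"rx":0,"ry":0,"rz":0,"fingers":0},{"dx":0,"dy":0,"dz":0,"rx":0,"ry":0,"rz":0,"fingers":0}]'; python3 -m creep '[{"dx":0,"dy":0,"dz":0,"rx":0,"ry":0,"rz":0,"fingers":0},{"dx":0,"dy":0,"dz":0,"rx":0,"ry":0,"rz":0,"fingers":0},{"dx":0,"dy":0,"dz":0,"rx":0,"ry":0,"rz":0,"fingers":0},{"dx":0,"dy":0,"dz":0,"rx":0,"ry":0,"rz":0,"fingers":0},{"dx":0,"dy":0,"dz":0,"rx":0,"ry":0,"rz":0,"fingers":0}]'
python3 -c "
from h import *
st();plan(*fix(-.008,.058),.0315,YAW,False)"
```

```text
time: 27.22
tcp_pos: [0.5002, 0.1108, 0.0456]
ee_rot: [-2.956, 1.567, 3.104]
wrist_force: [0.3, 0.3, -3.6]
gripper_width: 0.047
time: 27.63
tcp_pos: [0.5021, 0.1115, 0.0477]
ee_rot: [0.678, 1.569, 0.455]
wrist_force: [-0.5, -0.0, -2.8]
gripper_width: 0.047
t27.63 tcp [0.5021 0.1115 0.0477] phi 1.3479 tilt [0.0013 0.0006] F [-0.5 -0.  -2.8] w 0.0470
t27.6 turn [ 0.0019  0.0011 -0.0009] rows0.0 shift mm [16.2 -1.4  0.2] j7 0.63
```

```bash
python3 -m creep '[{"dx":0.006,"dy":0,"dz":0,"rx":0,"ry":0.001,"rz":0,"fingers":0},{"dx":0.005,"dy":0,"dz":0,"rx":0,"ry":0,"rz":0,"fingers":0},{"dx":0.003,"dy":0,"dz":0,"rx":0,"ry":0,"rz":0,"fingers":0},{"dx":0.002,"dy":0,"dz":0,"rx":0,"ry":0,"rz":0,"fingers":0},{"dx":0,"dy":0,"dz":0,"rx":0,"ry":0,"rz":0,"fingers":0}]'; python3 -m creep '[{"dx":0,"dy":0,"dz":0,"rx":0,"ry":0,"rz":0,"fingers":0},{"dx":0,"dy":0,"dz":0,"rx":0,"ry":0,"rz":0,"fingers":0},{"dx":0,"dy":0,"dz":0,"rx":0,"ry":0,"rz":0,"fingers":0},{"dx":0,"dy":0,"dz":0,"rx":0,"ry":0,"rz":0,"fingers":0},{"dx":0,"dy":0,"dz":0,"rx":0,"ry":0,"rz":0,"fingers":0}]'
python3 -c "
from h import *
st();plan(*fix(-.008,.058),.0315,YAW,False)"
```

```text
time: 28.05
tcp_pos: [0.5011, 0.1114, 0.0308]
ee_rot: [-2.944, 1.569, 3.117]
wrist_force: [-0.6, -1.1, -1.5]
gripper_width: 0.0468
time: 28.47
tcp_pos: [0.5016, 0.1115, 0.0308]
ee_rot: [2.431, 1.569, 2.208]
wrist_force: [-0.2, -0.8, -3.4]
gripper_width: 0.0468
t28.47 tcp [0.5016 0.1115 0.0308] phi 1.3481 tilt [-0.0008  0.0011] F [-0.2 -0.8 -3.4] w 0.0468
t28.5 turn [ 0.0021 -0.0011 -0.0009] rows0.0 shift mm [-0.7 -1.2  0.8] j7 0.61
```

```bash
python3 -m creep '[{"dx":0,"dy":0,"dz":0,"rx":0,"ry":0,"rz":0,"fingers":1},{"dx":0,"dy":0,"dz":0,"rx":0,"ry":0,"rz":0,"fingers":1},{"dx":0,"dy":0,"dz":0,"rx":0,"ry":0,"rz":0,"fingers":1},{"dx":0,"dy":0,"dz":0,"rx":0,"ry":0,"rz":0,"fingers":1},{"dx":0,"dy":0,"dz":0,"rx":0,"ry":0,"rz":0,"fingers":1}]'; python3 -m creep '[{"dx":-0.03,"dy":0,"dz":0,"rx":0,"ry":0,"rz":0,"fingers":1},{"dx":-0.03,"dy":0,"dz":0,"rx":0,"ry":0,"rz":0,"fingers":1},{"dx":-0.035,"dy":0,"dz":0,"rx":0,"ry":0,"rz":0,"fingers":1},{"dx":-0.035,"dy":0,"dz":0,"rx":0,"ry":0,"rz":0,"fingers":1},{"dx":-0.02,"dy":-0.02,"dz":0,"rx":0,"ry":0,"rz":0,"fingers":1}]'
python3 -c "
from h import *
st();plan(.599,-.2943,.1,-.2,False);im,P=snap('wrist');cv2.imwrite('pics/w9.png',im)
np.save('P9.npy',P,allow_pickle=True)"; python3 -c "
from cap import *
cap('pics/w9.png','P9.npy','blue',.056)"; python3 -m creep '[{"dx":0,"dy":-0.04,"dz":0,"rx":0.12,"ry":0,"rz":0,"fingers":1},{"dx":0,"dy":-0.03,"dz":0,"rx":0.12,"ry":0,"rz":0,"fingers":1},{"dx":0,"dy":-0.03,"dz":0,"rx":0.12,"ry":0,"rz":0,"fingers":1},{"dx":0,"dy":-0.03,"dz":0,"rx":0.12,"ry":0,"rz":0,"fingers":1},{"dx":0,"dy":-0.03,"dz":0,"rx":0.12,"ry":0,"rz":0,"fingers":1}]'; python3 -m creep '[{"dx":0,"dy":0,"dz":0,"rx":0.12,"ry":0,"rz":0,"fingers":1},{"dx":0,"dy":0,"dz":0,"rx":0.12,"ry":0,"rz":0,"fingers":1},{"dx":0,"dy":0,"dz":0,"rx":0.12,"ry":0,"rz":0,"fingers":1},{"dx":0,"dy":0,"dz":0,"rx":0.12,"ry":0,"rz":0,"fingers":1},{"dx":0,"dy":0,"dz":0,"rx":0.12,"ry":0,"rz":0,"fingers":1}]'; python3 -m creep '[{"dx":0,"dy":0,"dz":0,"rx":0.12,"ry":0,"rz":0,"fingers":1},{"dx":0,"dy":0,"dz":0,"rx":0.12,"ry":0,"rz":0,"fingers":1},{"dx":0,"dy":0,"dz":0,"rx":0.11,"ry":0,"rz":0,"fingers":1},{"dx":0,"dy":0,"dz":0,"rx":0,"ry":0,"rz":0,"fingers":1},{"dx":0,"dy":0,"dz":0,"rx":0,"ry":0,"rz":0,"fingers":1}]'
python3 -c "
from h import *
st();plan(.599,-.2943,.1,-.2,False)"
```

```text
time: 28.88
tcp_pos: [0.5019, 0.1116, 0.0313]
ee_rot: [2.014, 1.57, 1.791]
wrist_force: [0.0, -0.2, 0.0]
gripper_width: 0.0853
time: 29.3
tcp_pos: [0.4996, 0.0974, 0.1856]
ee_rot: [0.929, 1.562, 0.713]
wrist_force: [0.8, 0.2, 1.2]
gripper_width: 0.0856
t29.30 tcp [0.4996 0.0974 0.1856] phi 1.3550 tilt [0.0064 0.0055] F [0.8 0.2 1.2] w 0.0856
t29.3 turn [ 1.555e+00 -1.300e-03 -9.300e-03] rows13.0 shift mm [ 85.6 175.3 364.2] j7 0.85
blue [305 200  43   8 340] cap centre fix mm [-10.1  47. ] [-10.  47.] sides [np.float64(37.5), np.float64(6.6)]
time: 29.77
tcp_pos: [0.4286, -0.052, 0.181]
ee_rot: [2.742, 1.57, 1.912]
wrist_force: [0.4, -1.3, -0.2]
gripper_width: 0.0855
time: 30.18
tcp_pos: [0.4287, -0.0504, 0.1807]
ee_rot: [-1.894, 1.569, 2.96]
wrist_force: [0.6, 0.1, 0.7]
gripper_width: 0.0857
time: 30.6
tcp_pos: [0.4288, -0.0502, 0.1808]
ee_rot: [-1.719, 1.569, 2.794]
wrist_force: [0.1, 0.0, 0.3]
gripper_width: 0.0854
t30.60 tcp [ 0.4288 -0.0502  0.1808] phi -0.1990 tilt [-0.0013  0.0005] F [0.1 0.  0.3] w 0.0854
t30.6 turn [ 0.001  -0.0002  0.0014] rows0.0 shift mm [ 80.8 215.3 205.4] j7 -0.22
```

```bash
python3 -m creep '[{"dx":0,"dy":0.027,"dz":0.026,"rx":0,"ry":0,"rz":0,"fingers":1},{"dx":0,"dy":0.027,"dz":0.026,"rx":0,"ry":0,"rz":0,"fingers":1},{"dx":0,"dy":0.027,"dz":0.026,"rx":0,"ry":0,"rz":0,"fingers":1},{"dx":0,"dy":0.027,"dz":0.026,"rx":0,"ry":0,"rz":0,"fingers":1},{"dx":0,"dy":0.027,"dz":0.026,"rx":0,"ry":0,"rz":0,"fingers":1}]'; python3 -m creep '[{"dx":0,"dy":0.027,"dz":0.026,"rx":0,"ry":0,"rz":0,"fingers":1},{"dx":0,"dy":0.027,"dz":0.026,"rx":0,"ry":0,"rz":0,"fingers":1},{"dx":0.02,"dy":0.026,"dz":0.023,"rx":0,"ry":0,"rz":0,"fingers":1},{"dx":0.035,"dy":0,"dz":0,"rx":0,"ry":0,"rz":0,"fingers":1},{"dx":0.025,"dy":0,"dz":0,"rx":0,"ry":0,"rz":0,"fingers":1}]';python3 -m creep '[{"dx":0,"dy":0,"dz":0,"rx":0,"ry":0,"rz":0,"fingers":1},{"dx":0,"dy":0,"dz":0,"rx":0,"ry":0,"rz":0,"fingers":1},{"dx":0,"dy":0,"dz":0,"rx":0,"ry":0,"rz":0,"fingers":1},{"dx":0,"dy":0,"dz":0,"rx":0,"ry":0,"rz":0,"fingers":1},{"dx":0,"dy":0,"dz":0,"rx":0,"ry":0,"rz":0,"fingers":1}]'
python3 -c "
from bl import *
st();plan(.599,-.2943,.006,-.2,False);im,P=snap('wrist','w10.png');blocks(im,P)"
```

```text
time: 31.02
tcp_pos: [0.5358, -0.2065, 0.1803]
ee_rot: [-1.689, 1.569, 2.824]
wrist_force: [0.4, 0.1, 1.3]
gripper_width: 0.0853
time: 31.43
tcp_pos: [0.5986, -0.2979, 0.0983]
ee_rot: [-1.349, 1.57, -3.124]
wrist_force: [-0.8, 1.0, -0.5]
gripper_width: 0.0856
time: 31.85
tcp_pos: [0.6002, -0.2942, 0.1034]
ee_rot: [1.398, 1.568, -0.374]
wrist_force: [-0.0, -1.2, -0.5]
gripper_width: 0.0852
t31.85 tcp [ 0.6002 -0.2942  0.1034] phi -0.2008 tilt [ 0.003  -0.0012] F [-0.  -1.2 -0.5] w 0.0852
t31.9 turn [-0.0008  0.0006 -0.0032] rows0.0 shift mm [97.4 -1.2  0.3] j7 -0.07
red px [321. 333.] 1574 xy [ 0.5867 -0.3929] size [np.float64(0.0316), np.float64(0.0403)] ang mod pi 0.0675
yellow px [311. 213.] 2224 xy [ 0.5995 -0.2927] size [np.float64(0.0307), np.float64(0.0383)] ang mod pi 2.9391
```

```bash
python3 -m creep '[{"dx":0.03,"dy":-0.001,"dz":0,"rx":-0.001,"ry":0,"rz":-0.003,"fingers":1},{"dx":0.03,"dy":0,"dz":0,"rx":0,"ry":0,"rz":0,"fingers":1},{"dx":0.02,"dy":0,"dz":0,"rx":0,"ry":0,"rz":0,"fingers":1},{"dx":0.012,"dy":0,"dz":0,"rx":0,"ry":0,"rz":0,"fingers":1},{"dx":0.003,"dy":0,"dz":0,"rx":0,"ry":0,"rz":0,"fingers":1}]'; python3 -m creep '[{"dx":0,"dy":0,"dz":0,"rx":0,"ry":0,"rz":0,"fingers":1},{"dx":0,"dy":0,"dz":0,"rx":0,"ry":0,"rz":0,"fingers":1},{"dx":0,"dy":0,"dz":0,"rx":0,"ry":0,"rz":0,"fingers":1},{"dx":0,"dy":0,"dz":0,"rx":0,"ry":0,"rz":0,"fingers":1},{"dx":0,"dy":0,"dz":0,"rx":0,"ry":0,"rz":0,"fingers":1}]'
python3 -c "
from h import *
st();plan(.5993,-.2937,.007,-.2,False)"
```

```text
time: 32.32
tcp_pos: [0.5956, -0.2934, 0.0037]
ee_rot: [-1.708, 1.563, 2.804]
wrist_force: [0.1, -0.4, 0.5]
gripper_width: 0.0854
time: 32.73
tcp_pos: [0.5982, -0.2942, 0.007]
ee_rot: [-1.522, 1.569, 2.989]
wrist_force: [0.8, -0.2, -0.4]
gripper_width: 0.0854
t32.73 tcp [ 0.5982 -0.2942  0.007 ] phi -0.2010 tilt [-0.0019  0.0003] F [ 0.8 -0.2 -0.4] w 0.0854
t32.7 turn [-0.001   0.0001  0.0019] rows0.0 shift mm [ 0.   1.  -0.7] j7 -0.12
```

```bash
python3 -m creep '[{"dx":0,"dy":0.001,"dz":-0.0005,"rx":0,"ry":0,"rz":0,"fingers":0},{"dx":0,"dy":0,"dz":0,"rx":0,"ry":0,"rz":0,"fingers":0},{"dx":0,"dy":0,"dz":0,"rx":0,"ry":0,"rz":0,"fingers":0},{"dx":0,"dy":0,"dz":0,"rx":0,"ry":0,"rz":0,"fingers":0},{"dx":0,"dy":0,"dz":0,"rx":0,"ry":0,"rz":0,"fingers":0}]'; python3 -c "
from h import *
st()"; python3 -m creep '[{"dx":0,"dy":0,"dz":0,"rx":0,"ry":0,"rz":0,"fingers":0},{"dx":-0.02,"dy":0,"dz":0,"rx":0,"ry":0,"rz":0,"fingers":0},{"dx":-0.035,"dy":0,"dz":0,"rx":0,"ry":0,"rz":0,"fingers":0},{"dx":-0.035,"dy":0,"dz":0,"rx":0,"ry":0,"rz":0,"fingers":0},{"dx":-0.01,"dy":0,"dz":-0.03,"rx":0,"ry":0,"rz":0,"fingers":0}]';python3 -m creep '[{"dx":0,"dy":0,"dz":-0.03,"rx":-0.12,"ry":0,"rz":0,"fingers":0},{"dx":0,"dy":0,"dz":-0.03,"rx":-0.12,"ry":0,"rz":0,"fingers":0},{"dx":0,"dy":0,"dz":-0.03,"rx":-0.12,"ry":0,"rz":0,"fingers":0},{"dx":0,"dy":0,"dz":0,"rx":-0.12,"ry":0,"rz":0,"fingers":0},{"dx":0,"dy":0,"dz":0,"rx":-0.12,"ry":0,"rz":0,"fingers":0}]'; python3 -m creep '[{"dx":0,"dy":0,"dz":0,"rx":-0.12,"ry":0,"rz":0,"fingers":0},{"dx":0,"dy":0,"dz":0,"rx":-0.12,"ry":0,"rz":0,"fingers":0},{"dx":0,"dy":0,"dz":0,"rx":-0.12,"ry":0,"rz":0,"fingers":0},{"dx":0,"dy":0,"dz":0,"rx":-0.12,"ry":0,"rz":0,"fingers":0},{"dx":0,"dy":0,"dz":0,"rx":-0.12,"ry":0,"rz":0,"fingers":0}]';python3 -m creep '[{"dx":0,"dy":0,"dz":0,"rx":-0.12,"ry":0,"rz":0,"fingers":0},{"dx":0,"dy":0,"dz":0,"rx":-0.12,"ry":0,"rz":0,"fingers":0},{"dx":0,"dy":0,"dz":0,"rx":-0.105,"ry":0,"rz":0,"fingers":0},{"dx":0,"dy":0,"dz":0,"rx":0,"ry":0,"rz":0,"fingers":0},{"dx":0,"dy":0,"dz":0,"rx":0,"ry":0,"rz":0,"fingers":0}]'
python3 -c "
from h import *
st();plan(*fix(-.008,-.058),.105,YAW,False)"
```

```text
time: 33.15
tcp_pos: [0.5987, -0.2936, 0.006]
ee_rot: [-1.693, 1.567, 2.818]
wrist_force: [0.3, -0.1, 2.8]
gripper_width: 0.047
t33.15 tcp [ 0.5987 -0.2936  0.006 ] phi -0.2010 tilt [-0.0033  0.0011] F [ 0.3 -0.1  2.8] w 0.0470
time: 33.57
tcp_pos: [0.6046, -0.2761, 0.1096]
ee_rot: [0.25, 1.561, -1.534]
wrist_force: [1.0, -3.5, -1.9]
gripper_width: 0.0473
time: 33.98
tcp_pos: [0.6108, -0.1697, 0.1045]
ee_rot: [-2.535, 1.563, 2.589]
wrist_force: [0.2, -1.0, -2.9]
gripper_width: 0.0471
time: 34.4
tcp_pos: [0.6103, -0.1751, 0.1039]
ee_rot: [-2.831, 1.563, 2.887]
wrist_force: [-0.6, 0.2, -2.7]
gripper_width: 0.0469
time: 34.82
tcp_pos: [0.6106, -0.1752, 0.1042]
ee_rot: [3.038, 1.564, 2.809]
wrist_force: [-0.5, -0.6, -3.3]
gripper_width: 0.0465
t34.82 tcp [ 0.6106 -0.1752  0.1042] phi 1.3410 tilt [-0.0066  0.0023] F [-0.5 -0.6 -3.3] w 0.0465
t34.8 turn [-0.005  -0.0069 -0.0007] rows0.0 shift mm [ -0.8 253.9 -53.4] j7 1.13
```

```bash
python3 -m creep '[{"dx":0,"dy":0.036,"dz":-0.008,"rx":-0.005,"ry":-0.007,"rz":0,"fingers":0},{"dx":0,"dy":0.036,"dz":-0.008,"rx":0,"ry":0,"rz":0,"fingers":0},{"dx":0,"dy":0.036,"dz":-0.008,"rx":0,"ry":0,"rz":0,"fingers":0},{"dx":0,"dy":0.036,"dz":-0.008,"rx":0,"ry":0,"rz":0,"fingers":0},{"dx":0,"dy":0.036,"dz":-0.008,"rx":0,"ry":0,"rz":0,"fingers":0}]'; python3 -m creep '[{"dx":0,"dy":0.036,"dz":-0.008,"rx":0,"ry":0,"rz":0,"fingers":0},{"dx":0,"dy":0.034,"dz":-0.005,"rx":0,"ry":0,"rz":0,"fingers":0},{"dx":0,"dy":0.004,"dz":0,"rx":0,"ry":0,"rz":0,"fingers":0},{"dx":0,"dy":0,"dz":0,"rx":0,"ry":0,"rz":0,"fingers":0},{"dx":0,"dy":0,"dz":0,"rx":0,"ry":0,"rz":0,"fingers":0}]';python3 -m creep '[{"dx":0,"dy":0,"dz":0,"rx":0,"ry":0,"rz":0,"fingers":0},{"dx":0,"dy":0,"dz":0,"rx":0,"ry":0,"rz":0,"fingers":0},{"dx":0,"dy":0,"dz":0,"rx":0,"ry":0,"rz":0,"fingers":0},{"dx":0,"dy":0,"dz":0,"rx":0,"ry":0,"rz":0,"fingers":0},{"dx":0,"dy":0,"dz":0,"rx":0,"ry":0,"rz":0,"fingers":0}]'
python3 -c "
from cap import *
st();z=r.get_state()['tcp_pos'][2];plan(*fix(-.008,-.058),.0305,YAW,False);im,P=snap('wrist','w11.png');np.save('P11.npy',P,allow_pickle=True);cap('pics/w11.png','P11.npy','yellow',z-.006+.032);print(infix(r.get_state()['tcp_pos']))"
```

```text
time: 35.23
tcp_pos: [0.612, 0.0107, 0.1053]
ee_rot: [-0.053, 1.569, -0.278]
wrist_force: [1.4, -0.1, -4.4]
gripper_width: 0.0469
time: 35.65
tcp_pos: [0.6158, 0.0847, 0.1053]
ee_rot: [-0.359, 1.568, -0.58]
wrist_force: [0.0, -0.4, -3.4]
gripper_width: 0.047
time: 36.07
tcp_pos: [0.6163, 0.0834, 0.1055]
ee_rot: [0.088, 1.568, -0.136]
wrist_force: [0.2, -0.9, -2.6]
gripper_width: 0.0466
t36.07 tcp [0.6163 0.0834 0.1055] phi 1.3472 tilt [ 0.0027 -0.0004] F [ 0.2 -0.9 -2.6] w 0.0466
t36.1 turn [ 0.0012  0.0027 -0.0002] rows0.0 shift mm [75.   0.6 -1.4] j7 0.71
yellow [ 266  254   98   67 6320] cap centre fix mm [ -8.7 -58.7] [ -8.8 -59.4] sides [np.float64(38.9), np.float64(31.2)]
[-0.00827211 -0.05927416]
```

```bash
python3 -m creep '[{"dx":0.02,"dy":0,"dz":-0.001,"rx":0,"ry":0.002,"rz":0,"fingers":0},{"dx":0.02,"dy":0,"dz":0,"rx":0,"ry":0,"rz":0,"fingers":0},{"dx":0.015,"dy":0,"dz":0,"rx":0,"ry":0,"rz":0,"fingers":0},{"dx":0.005,"dy":0,"dz":0,"rx":0,"ry":0,"rz":0,"fingers":0},{"dx":0,"dy":0,"dz":0,"rx":0,"ry":0,"rz":0,"fingers":0}]'; python3 -m creep '[{"dx":0,"dy":0,"dz":0,"rx":0,"ry":0,"rz":0,"fingers":0},{"dx":0,"dy":0,"dz":0,"rx":0,"ry":0,"rz":0,"fingers":0},{"dx":0,"dy":0,"dz":0,"rx":0,"ry":0,"rz":0,"fingers":0},{"dx":0,"dy":0,"dz":0,"rx":0,"ry":0,"rz":0,"fingers":0},{"dx":0,"dy":0,"dz":0,"rx":0,"ry":0,"rz":0,"fingers":0}]'
python3 -c "
from h import *
st();plan(*fix(-.008,-.058),.0305,YAW,False)"
```

```text
time: 36.53
tcp_pos: [0.6137, 0.084, 0.0436]
ee_rot: [-2.8, 1.568, -3.022]
wrist_force: [-0.4, -0.9, -3.7]
gripper_width: 0.0472
time: 36.95
tcp_pos: [0.6159, 0.0848, 0.0465]
ee_rot: [0.382, 1.569, 0.16]
wrist_force: [0.1, 0.9, -3.3]
gripper_width: 0.0472
t36.95 tcp [0.6159 0.0848 0.0465] phi 1.3490 tilt [0.0023 0.0004] F [ 0.1  0.9 -3.3] w 0.0472
t37.0 turn [ 0.003   0.0021 -0.0009] rows0.0 shift mm [16.  -0.7 -0.7] j7 0.66
```

```bash
python3 -m creep '[{"dx":0.006,"dy":0,"dz":-0.001,"rx":0.002,"ry":0.002,"rz":0,"fingers":0},{"dx":0.005,"dy":0,"dz":0,"rx":0,"ry":0,"rz":0,"fingers":0},{"dx":0.003,"dy":0,"dz":0,"rx":0,"ry":0,"rz":0,"fingers":0},{"dx":0.002,"dy":0,"dz":0,"rx":0,"ry":0,"rz":0,"fingers":0},{"dx":0,"dy":0,"dz":0,"rx":0,"ry":0,"rz":0,"fingers":0}]'; python3 -m creep '[{"dx":0,"dy":0,"dz":0,"rx":0,"ry":0,"rz":0,"fingers":0},{"dx":0,"dy":0,"dz":0,"rx":0,"ry":0,"rz":0,"fingers":0},{"dx":0,"dy":0,"dz":0,"rx":0,"ry":0,"rz":0,"fingers":0},{"dx":0,"dy":0,"dz":0,"rx":0,"ry":0,"rz":0,"fingers":0},{"dx":0,"dy":0,"dz":0,"rx":0,"ry":0,"rz":0,"fingers":0}]'
python3 -c "
from h import *
st();plan(*fix(-.008,-.058),.0305,YAW,False)"
```

```text
time: 37.37
tcp_pos: [0.6139, 0.0847, 0.03]
ee_rot: [-2.62, 1.568, -2.843]
wrist_force: [-4.3, -1.4, 2.9]
gripper_width: 0.0467
time: 37.78
tcp_pos: [0.6139, 0.0847, 0.03]
ee_rot: [-2.788, 1.569, -3.012]
wrist_force: [-3.6, -0.8, 6.1]
gripper_width: 0.0469
t37.78 tcp [0.6139 0.0847 0.03  ] phi 1.3470 tilt [-0.0022 -0.0003] F [-3.6 -0.8  6.1] w 0.0469
t37.8 turn [ 0.001  -0.0021  0.0008] rows0.0 shift mm [-0.5 -0.1  1.3] j7 0.65
```

```bash
python3 -m creep '[{"dx":0,"dy":0,"dz":0,"rx":0,"ry":0,"rz":0,"fingers":1},{"dx":0,"dy":0,"dz":0,"rx":0,"ry":0,"rz":0,"fingers":1},{"dx":0,"dy":0,"dz":0,"rx":0,"ry":0,"rz":0,"fingers":1},{"dx":0,"dy":0,"dz":0,"rx":0,"ry":0,"rz":0,"fingers":1},{"dx":0,"dy":0,"dz":0,"rx":0,"ry":0,"rz":0,"fingers":1}]'; python3 -m creep '[{"dx":-0.03,"dy":0,"dz":0,"rx":0,"ry":0,"rz":0,"fingers":1},{"dx":-0.03,"dy":0,"dz":0,"rx":0,"ry":0,"rz":0,"fingers":1},{"dx":-0.035,"dy":0,"dz":0,"rx":0,"ry":0,"rz":0,"fingers":1},{"dx":-0.03,"dy":-0.02,"dz":0,"rx":0,"ry":0,"rz":0,"fingers":1},{"dx":0,"dy":-0.04,"dz":0,"rx":0,"ry":0,"rz":0,"fingers":1}]'; python3 -m creep '[{"dx":0,"dy":-0.04,"dz":0,"rx":0,"ry":0,"rz":0,"fingers":1},{"dx":0,"dy":-0.04,"dz":0,"rx":0,"ry":0,"rz":0,"fingers":1},{"dx":0,"dy":-0.04,"dz":0,"rx":0,"ry":0,"rz":0,"fingers":1},{"dx":0,"dy":-0.04,"dz":0,"rx":0,"ry":0,"rz":0,"fingers":1},{"dx":0,"dy":-0.04,"dz":0,"rx":0,"ry":0,"rz":0,"fingers":1}]'; python3 -m creep '[{"dx":0,"dy":-0.03,"dz":0,"rx":0.115,"ry":0,"rz":0,"fingers":1},{"dx":0,"dy":-0.02,"dz":0,"rx":0.115,"ry":0,"rz":0,"fingers":1},{"dx":0,"dy":0,"dz":0,"rx":0.115,"ry":0,"rz":0,"fingers":1},{"dx":0,"dy":0,"dz":0,"rx":0.115,"ry":0,"rz":0,"fingers":1},{"dx":0,"dy":0,"dz":0,"rx":0.115,"ry":0,"rz":0,"fingers":1}]'; python3 -m creep '[{"dx":0,"dy":0,"dz":0,"rx":0.115,"ry":0,"rz":0,"fingers":1},{"dx":0,"dy":0,"dz":0,"rx":0.115,"ry":0,"rz":0,"fingers":1},{"dx":0,"dy":0,"dz":0,"rx":0.115,"ry":0,"rz":0,"fingers":1},{"dx":0,"dy":0,"dz":0.02,"rx":0.115,"ry":0,"rz":0,"fingers":1},{"dx":0,"dy":0,"dz":0.03,"rx":0.115,"ry":0,"rz":0,"fingers":1}]';python3 -m creep '[{"dx":0,"dy":0,"dz":0.04,"rx":0.107,"ry":0,"rz":0,"fingers":1},{"dx":0,"dy":0,"dz":0.04,"rx":0,"ry":0,"rz":0,"fingers":1},{"dx":0,"dy":0,"dz":0,"rx":0,"ry":0,"rz":0,"fingers":1},{"dx":0,"dy":0,"dz":0,"rx":0,"ry":0,"rz":0,"fingers":1},{"dx":0,"dy":0,"dz":0,"rx":0,"ry":0,"rz":0,"fingers":1}]'
python3 -c "
from h import *
st();plan(.5863,-.394,.1,.09,False)"
```

```text
time: 38.2
tcp_pos: [0.6147, 0.0851, 0.0296]
ee_rot: [2.107, 1.569, 1.884]
wrist_force: [0.4, -0.5, -0.9]
gripper_width: 0.0853
time: 38.62
tcp_pos: [0.6063, 0.0358, 0.1633]
ee_rot: [0.727, 1.554, 0.515]
wrist_force: [1.6, 0.8, 1.0]
gripper_width: 0.0856
time: 39.03
tcp_pos: [0.5563, -0.1706, 0.1547]
ee_rot: [2.64, 1.57, 2.416]
wrist_force: [1.2, -0.2, 0.4]
gripper_width: 0.0857
time: 39.45
tcp_pos: [0.5434, -0.2177, 0.1545]
ee_rot: [2.937, 1.57, 2.13]
wrist_force: [0.1, 1.1, 0.1]
gripper_width: 0.0854
time: 39.87
tcp_pos: [0.5619, -0.259, 0.1548]
ee_rot: [-3.096, 1.568, 1.816]
wrist_force: [0.9, -0.2, 1.8]
gripper_width: 0.0857
time: 40.28
tcp_pos: [0.5724, -0.3422, 0.154]
ee_rot: [-2.758, 1.568, 2.044]
wrist_force: [0.2, 0.9, 0.6]
gripper_width: 0.0856
t40.28 tcp [ 0.5724 -0.3422  0.154 ] phi 0.0896 tilt [-0.0011  0.0021] F [0.2 0.9 0.6] w 0.0856
t40.3 turn [-0.0004 -0.0022  0.0009] rows0.0 shift mm [54.   9.2 52.8] j7 0.30
```

```bash
python3 -m creep '[{"dx":0.01,"dy":0.005,"dz":0.027,"rx":0,"ry":-0.001,"rz":0,"fingers":1},{"dx":0.02,"dy":0.004,"dz":0.026,"rx":0,"ry":0,"rz":0,"fingers":1},{"dx":0.022,"dy":0,"dz":0,"rx":0,"ry":0,"rz":0,"fingers":1},{"dx":0,"dy":0,"dz":0,"rx":0,"ry":0,"rz":0,"fingers":1},{"dx":0,"dy":0,"dz":0,"rx":0,"ry":0,"rz":0,"fingers":1}]';python3 -m creep '[{"dx":0,"dy":0,"dz":0,"rx":0,"ry":0,"rz":0,"fingers":1},{"dx":0,"dy":0,"dz":0,"rx":0,"ry":0,"rz":0,"fingers":1},{"dx":0,"dy":0,"dz":0,"rx":0,"ry":0,"rz":0,"fingers":1},{"dx":0,"dy":0,"dz":0,"rx":0,"ry":0,"rz":0,"fingers":1},{"dx":0,"dy":0,"dz":0,"rx":0,"ry":0,"rz":0,"fingers":1}]'
python3 -c "
from bl import *
st();plan(.5863,-.394,.007,.09,False);im,P=snap('wrist','w12.png');blocks(im,P)"
```

```text
time: 40.7
tcp_pos: [0.5854, -0.3913, 0.1007]
ee_rot: [-2.421, 1.565, 2.385]
wrist_force: [0.9, 0.1, -0.5]
gripper_width: 0.0852
time: 41.12
tcp_pos: [0.5867, -0.3945, 0.1035]
ee_rot: [0.127, 1.57, -1.353]
wrist_force: [-0.8, 0.2, -0.4]
gripper_width: 0.0855
t41.12 tcp [ 0.5867 -0.3945  0.1035] phi 0.0906 tilt [ 0.0003 -0.0012] F [-0.8  0.2 -0.4] w 0.0855
t41.1 turn [ 0.0006  0.0012 -0.0002] rows0.0 shift mm [96.5 -0.3 -0.5] j7 0.33
blue px [  6. 229.] 684 xy [ 0.3673 -0.4251] size [np.float64(0.0132), np.float64(0.0504)] ang mod pi 1.3836
red px [313. 213.] 2245 xy [ 0.5865 -0.3936] size [np.float64(0.0315), np.float64(0.039)] ang mod pi 0.0897
red px [364. 302.] 680 xy [ 0.6324 -0.4623] size [np.float64(0.0114), np.float64(0.0597)] ang mod pi 1.8387
red px [329. 316.] 679 xy [ 0.6068 -0.477 ] size [np.float64(0.0116), np.float64(0.0607)] ang mod pi 2.3172
```

```bash
python3 -m creep '[{"dx":0.03,"dy":0,"dz":0,"rx":0,"ry":0.001,"rz":0,"fingers":1},{"dx":0.03,"dy":0,"dz":0,"rx":0,"ry":0,"rz":0,"fingers":1},{"dx":0.02,"dy":0,"dz":0,"rx":0,"ry":0,"rz":0,"fingers":1},{"dx":0.012,"dy":0,"dz":0,"rx":0,"ry":0,"rz":0,"fingers":1},{"dx":0.003,"dy":0,"dz":0,"rx":0,"ry":0,"rz":0,"fingers":1}]'; python3 -m creep '[{"dx":0,"dy":0,"dz":0,"rx":0,"ry":0,"rz":0,"fingers":1},{"dx":0,"dy":0,"dz":0,"rx":0,"ry":0,"rz":0,"fingers":1},{"dx":0,"dy":0,"dz":0,"rx":0,"ry":0,"rz":0,"fingers":1},{"dx":0,"dy":0,"dz":0,"rx":0,"ry":0,"rz":0,"fingers":1},{"dx":0,"dy":0,"dz":0,"rx":0,"ry":0,"rz":0,"fingers":1}]'
python3 -c "
from h import *
st();plan(.5863,-.394,.007,.09,False)"; python3 -m creep '[{"dx":0,"dy":0,"dz":0,"rx":0,"ry":0,"rz":0,"fingers":0},{"dx":0,"dy":0,"dz":0,"rx":0,"ry":0,"rz":0,"fingers":0},{"dx":0,"dy":0,"dz":0,"rx":0,"ry":0,"rz":0,"fingers":0},{"dx":0,"dy":0,"dz":0,"rx":0,"ry":0,"rz":0,"fingers":0},{"dx":0,"dy":0,"dz":0,"rx":0,"ry":0,"rz":0,"fingers":0}]';python3 -c "
from h import *
st()"
```

```text
time: 41.58
tcp_pos: [0.5838, -0.3936, 0.0042]
ee_rot: [-2.199, 1.564, 2.604]
wrist_force: [-1.1, 0.2, -0.2]
gripper_width: 0.0852
time: 42.0
tcp_pos: [0.587, -0.3951, 0.009]
ee_rot: [0.874, 1.57, -0.607]
wrist_force: [-0.5, 0.2, -0.0]
gripper_width: 0.0855
t42.00 tcp [ 0.587  -0.3951  0.009 ] phi 0.0899 tilt [ 0.001  -0.0007] F [-0.5  0.2 -0. ] w 0.0855
t42.0 turn [-0.0001  0.0008 -0.0009] rows0.0 shift mm [ 2.  -0.6 -1.2] j7 0.29
time: 42.42
tcp_pos: [0.5864, -0.3949, 0.0079]
ee_rot: [-1.86, 1.57, 2.942]
wrist_force: [0.9, -0.3, 2.0]
gripper_width: 0.0466
t42.42 tcp [ 0.5864 -0.3949  0.0079] phi 0.0900 tilt [-0.0004  0.0001] F [ 0.9 -0.3  2. ] w 0.0466
```

```bash
python3 -m creep '[{"dx":-0.02,"dy":0,"dz":0,"rx":0,"ry":0,"rz":0,"fingers":0},{"dx":-0.035,"dy":0,"dz":0,"rx":0,"ry":0,"rz":0,"fingers":0},{"dx":-0.035,"dy":0,"dz":0,"rx":0,"ry":0,"rz":0,"fingers":0},{"dx":-0.01,"dy":0,"dz":-0.03,"rx":0,"ry":0,"rz":0,"fingers":0},{"dx":0,"dy":0,"dz":-0.04,"rx":0,"ry":0,"rz":0,"fingers":0}]';python3 -m creep '[{"dx":0,"dy":0,"dz":-0.04,"rx":0,"ry":0,"rz":0,"fingers":0},{"dx":0,"dy":0,"dz":-0.04,"rx":0,"ry":0,"rz":0,"fingers":0},{"dx":0,"dy":0,"dz":-0.03,"rx":-0.12,"ry":0,"rz":0,"fingers":0},{"dx":0,"dy":0,"dz":-0.03,"rx":-0.12,"ry":0,"rz":0,"fingers":0},{"dx":0,"dy":0,"dz":0,"rx":-0.12,"ry":0,"rz":0,"fingers":0}]'; python3 -m creep '[{"dx":0,"dy":0,"dz":0,"rx":-0.12,"ry":0,"rz":0,"fingers":0},{"dx":0,"dy":0,"dz":0,"rx":-0.12,"ry":0,"rz":0,"fingers":0},{"dx":0,"dy":0,"dz":0,"rx":-0.12,"ry":0,"rz":0,"fingers":0},{"dx":0,"dy":0,"dz":0,"rx":-0.12,"ry":0,"rz":0,"fingers":0},{"dx":0,"dy":0,"dz":0,"rx":-0.12,"ry":0,"rz":0,"fingers":0}]';python3 -m creep '[{"dx":0,"dy":0,"dz":0,"rx":-0.12,"ry":0,"rz":0,"fingers":0},{"dx":0,"dy":0,"dz":0,"rx":-0.12,"ry":0,"rz":0,"fingers":0},{"dx":0,"dy":0,"dz":0,"rx":-0.056,"ry":0,"rz":0,"fingers":0},{"dx":0,"dy":0,"dz":0,"rx":0,"ry":0,"rz":0,"fingers":0},{"dx":0,"dy":0,"dz":0,"rx":0,"ry":0,"rz":0,"fingers":0}]'
python3 -c "
from h import *
st();plan(*fix(-.008,0),.108,YAW,False)"
```

```text
time: 42.83
tcp_pos: [0.5814, -0.3328, 0.1114]
ee_rot: [0.62, 1.561, -0.871]
wrist_force: [1.9, 0.6, -3.7]
gripper_width: 0.0466
time: 43.25
tcp_pos: [0.5613, -0.1746, 0.1065]
ee_rot: [-2.976, 1.562, 2.204]
wrist_force: [1.0, 2.3, -4.0]
gripper_width: 0.0466
time: 43.67
tcp_pos: [0.5622, -0.186, 0.1062]
ee_rot: [-2.945, 1.567, 2.823]
wrist_force: [-0.2, -0.1, -3.4]
gripper_width: 0.0466
time: 44.08
tcp_pos: [0.5626, -0.186, 0.1064]
ee_rot: [2.906, 1.567, 2.68]
wrist_force: [-0.8, -0.6, -3.6]
gripper_width: 0.0468
t44.08 tcp [ 0.5626 -0.186   0.1064] phi 1.3442 tilt [-0.0032  0.0016] F [-0.8 -0.6 -3.6] w 0.0468
t44.1 turn [-0.0018 -0.0035 -0.0008] rows0.0 shift mm [ -1.6 275.2 -67. ] j7 1.16
```

```bash
python3 -m creep '[{"dx":0,"dy":0.036,"dz":-0.009,"rx":-0.002,"ry":-0.003,"rz":0,"fingers":0},{"dx":0,"dy":0.036,"dz":-0.009,"rx":0,"ry":0,"rz":0,"fingers":0},{"dx":0,"dy":0.036,"dz":-0.009,"rx":0,"ry":0,"rz":0,"fingers":0},{"dx":0,"dy":0.036,"dz":-0.009,"rx":0,"ry":0,"rz":0,"fingers":0},{"dx":0,"dy":0.036,"dz":-0.009,"rx":0,"ry":0,"rz":0,"fingers":0}]'; python3 -m creep '[{"dx":0,"dy":0.036,"dz":-0.009,"rx":0,"ry":0,"rz":0,"fingers":0},{"dx":0,"dy":0.036,"dz":-0.009,"rx":0,"ry":0,"rz":0,"fingers":0},{"dx":0,"dy":0.023,"dz":-0.004,"rx":0,"ry":0,"rz":0,"fingers":0},{"dx":0,"dy":0,"dz":0,"rx":0,"ry":0,"rz":0,"fingers":0},{"dx":0,"dy":0,"dz":0,"rx":0,"ry":0,"rz":0,"fingers":0}]';python3 -m creep '[{"dx":0,"dy":0,"dz":0,"rx":0,"ry":0,"rz":0,"fingers":0},{"dx":0,"dy":0,"dz":0,"rx":0,"ry":0,"rz":0,"fingers":0},{"dx":0,"dy":0,"dz":0,"rx":0,"ry":0,"rz":0,"fingers":0},{"dx":0,"dy":0,"dz":0,"rx":0,"ry":0,"rz":0,"fingers":0},{"dx":0,"dy":0,"dz":0,"rx":0,"ry":0,"rz":0,"fingers":0}]'
python3 -c "
from cap import *
st();z=r.get_state()['tcp_pos'][2];plan(*fix(-.008,0),.032,YAW,False);im,P=snap('wrist','w13.png');np.save('P13.npy',P,allow_pickle=True);cap('pics/w13.png','P13.npy','red',z-.008+.032);print(infix(r.get_state()['tcp_pos']))"
```

```text
time: 44.5
tcp_pos: [0.559, 0.0008, 0.1074]
ee_rot: [-0.065, 1.569, -0.29]
wrist_force: [1.0, 0.7, -2.6]
gripper_width: 0.0464
time: 44.92
tcp_pos: [0.5584, 0.1, 0.1078]
ee_rot: [0.56, 1.569, 0.341]
wrist_force: [0.0, -0.4, -4.1]
gripper_width: 0.0469
time: 45.33
tcp_pos: [0.5593, 0.0956, 0.1074]
ee_rot: [-0.009, 1.569, -0.234]
wrist_force: [0.2, 0.5, -3.3]
gripper_width: 0.0467
t45.33 tcp [0.5593 0.0956 0.1074] phi 1.3458 tilt [ 0.0016 -0.0004] F [ 0.2  0.5 -3.3] w 0.0467
t45.3 turn [-0.0002  0.0017  0.    ] rows0.0 shift mm [75.4  1.3 -1.1] j7 0.66
red [ 267  251   97   67 6260] cap centre fix mm [-9.5 -0.2] [-9.3 -0.9] sides [np.float64(39.1), np.float64(31.5)]
[-0.0090308  -0.00093594]
```

```bash
python3 -m creep '[{"dx":0.02,"dy":0.001,"dz":-0.0005,"rx":0,"ry":0.001,"rz":0,"fingers":0},{"dx":0.02,"dy":0,"dz":0,"rx":0,"ry":0,"rz":0,"fingers":0},{"dx":0.015,"dy":0,"dz":0,"rx":0,"ry":0,"rz":0,"fingers":0},{"dx":0.005,"dy":0,"dz":0,"rx":0,"ry":0,"rz":0,"fingers":0},{"dx":0,"dy":0,"dz":0,"rx":0,"ry":0,"rz":0,"fingers":0}]'; python3 -m creep '[{"dx":0,"dy":0,"dz":0,"rx":0,"ry":0,"rz":0,"fingers":0},{"dx":0,"dy":0,"dz":0,"rx":0,"ry":0,"rz":0,"fingers":0},{"dx":0,"dy":0,"dz":0,"rx":0,"ry":0,"rz":0,"fingers":0},{"dx":0,"dy":0,"dz":0,"rx":0,"ry":0,"rz":0,"fingers":0},{"dx":0.004,"dy":0,"dz":0,"rx":0,"ry":0,"rz":0,"fingers":0}]'
python3 -m creep '[{"dx":0.005,"dy":0,"dz":0,"rx":0,"ry":0.001,"rz":0,"fingers":0},{"dx":0.004,"dy":0,"dz":0,"rx":0,"ry":0,"rz":0,"fingers":0},{"dx":0,"dy":0,"dz":0,"rx":0,"ry":0,"rz":0,"fingers":0},{"dx":0,"dy":0,"dz":0,"rx":0,"ry":0,"rz":0,"fingers":0},{"dx":0,"dy":0,"dz":0,"rx":0,"ry":0,"rz":0,"fingers":0}]'
python3 -c "
from h import *
st();plan(*fix(-.008,0),.032,YAW,False)"
```

```text
time: 45.8
tcp_pos: [0.5574, 0.0974, 0.0458]
ee_rot: [-2.81, 1.568, -3.033]
wrist_force: [0.4, -0.4, -3.6]
gripper_width: 0.0469
time: 46.22
tcp_pos: [0.5603, 0.0984, 0.045]
ee_rot: [0.389, 1.567, 0.167]
wrist_force: [0.2, 0.5, -2.5]
gripper_width: 0.0465
time: 46.63
tcp_pos: [0.5589, 0.0981, 0.0344]
ee_rot: [2.432, 1.57, 2.209]
wrist_force: [-0.1, 0.2, -4.1]
gripper_width: 0.0466
t46.63 tcp [0.5589 0.0981 0.0344] phi 1.3480 tilt [-0.0004  0.0006] F [-0.1  0.2 -4.1] w 0.0466
t46.6 turn [ 0.002  -0.0006 -0.0005] rows0.0 shift mm [ 2.4 -0.9 -0.1] j7 0.58
```

```bash
python3 -m creep '[{"dx":0.0025,"dy":0,"dz":0,"rx":0,"ry":0,"rz":0,"fingers":0},{"dx":0,"dy":0,"dz":0,"rx":0,"ry":0,"rz":0,"fingers":0},{"dx":0,"dy":0,"dz":0,"rx":0,"ry":0,"rz":0,"fingers":0},{"dx":0,"dy":0,"dz":0,"rx":0,"ry":0,"rz":0,"fingers":1},{"dx":0,"dy":0,"dz":0,"rx":0,"ry":0,"rz":0,"fingers":1}]'; python3 -m creep '[{"dx":0,"dy":0,"dz":0,"rx":0,"ry":0,"rz":0,"fingers":1},{"dx":0,"dy":0,"dz":0,"rx":0,"ry":0,"rz":0,"fingers":1},{"dx":0,"dy":0,"dz":0,"rx":0,"ry":0,"rz":0,"fingers":1},{"dx":-0.03,"dy":0,"dz":0,"rx":0,"ry":0,"rz":0,"fingers":1},{"dx":-0.03,"dy":0,"dz":0,"rx":0,"ry":0,"rz":0,"fingers":1}]'; python3 -m creep '[{"dx":-0.035,"dy":0,"dz":0,"rx":0,"ry":0,"rz":0,"fingers":1},{"dx":-0.035,"dy":0,"dz":0,"rx":0,"ry":0,"rz":0,"fingers":1},{"dx":-0.03,"dy":-0.02,"dz":0,"rx":0,"ry":0,"rz":0,"fingers":1},{"dx":-0.02,"dy":-0.03,"dz":0,"rx":0,"ry":0,"rz":0,"fingers":1},{"dx":0,"dy":-0.04,"dz":0,"rx":0,"ry":0,"rz":0,"fingers":1}]'; python3 -m creep '[{"dx":0,"dy":-0.04,"dz":0,"rx":0,"ry":0,"rz":0,"fingers":1},{"dx":0,"dy":-0.04,"dz":0,"rx":0,"ry":0,"rz":0,"fingers":1},{"dx":0,"dy":-0.04,"dz":0,"rx":0,"ry":0,"rz":0,"fingers":1},{"dx":0,"dy":0,"dz":0,"rx":0,"ry":0,"rz":0,"fingers":1},{"dx":0,"dy":0,"dz":0,"rx":0,"ry":0,"rz":0,"fingers":1}]'
python3 -c "
from h import *
im,P=snap('wrist','w14.png');np.save('P14.npy',P,allow_pickle=True);st();plan(.46,-.38,.2,1.57,False)"
```

```text
time: 47.05
tcp_pos: [0.5598, 0.0985, 0.0329]
ee_rot: [0.806, 1.569, 0.583]
wrist_force: [0.4, -0.0, 0.1]
gripper_width: 0.0695
time: 47.47
tcp_pos: [0.557, 0.0974, 0.0909]
ee_rot: [-2.932, 1.566, 3.129]
wrist_force: [1.4, 0.2, 0.6]
gripper_width: 0.0856
time: 47.88
tcp_pos: [0.5427, 0.0146, 0.2181]
ee_rot: [0.435, 1.559, 0.219]
wrist_force: [0.7, 1.0, 0.8]
gripper_width: 0.0853
time: 48.3
tcp_pos: [0.5117, -0.1112, 0.2116]
ee_rot: [-2.339, 1.57, -2.57]
wrist_force: [0.7, 0.4, -0.2]
gripper_width: 0.0861
t48.35 tcp [ 0.5123 -0.1081  0.212 ] phi 1.3446 tilt [-0.0002  0.0006] F [ 0.6  1.6 -0.7] w 0.0852
t48.4 turn [-0.2254 -0.0003 -0.0006] rows1.9 shift mm [  12.  -271.9  -52. ] j7 1.18
```

View pics/w14.png

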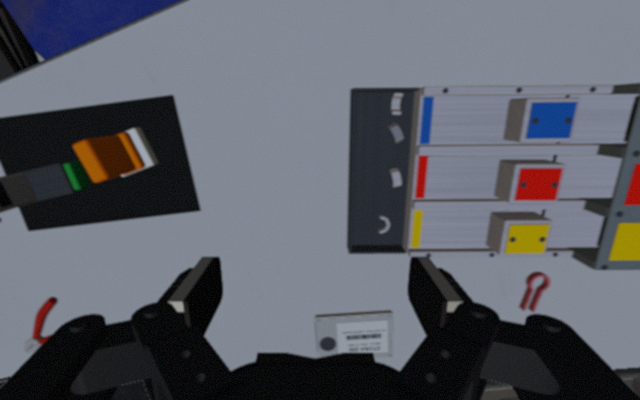

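```bash
python3 -m creep '[{"dx":0,"dy":0,"dz":0,"rx":-0.113,"ry":0,"rz":0,"fingers":1},{"dx":0,"dy":-0.03,"dz":-0.006,"rx":-0.113,"ry":0,"rz":0,"fingers":1},{"dx":0,"dy":-0.036,"dz":-0.007,"rx":0,"ry":0,"rz":0,"fingers":1},{"dx":0,"dy":-0.036,"dz":-0.007,"rx":0,"ry":0,"rz":0,"fingers":1},{"dx":0,"dy":-0.036,"dz":-0.007,"rx":0,"ry":0,"rz":0,"fingers":1}]'; python3 -m creep '[{"dx":0,"dy":-0.036,"dz":-0.007,"rx":0,"ry":0,"rz":0,"fingers":1},{"dx":0,"dy":-0.036,"dz":-0.007,"rx":0,"ry":0,"rz":0,"fingers":1},{"dx":0,"dy":-0.036,"dz":-0.007,"rx":0,"ry":0,"rz":0,"fingers":1},{"dx":0,"dy":-0.026,"dz":-0.004,"rx":0,"ry":0,"rz":0,"fingers":1},{"dx":0,"dy":0,"dz":0,"rx":0,"ry":0,"rz":0,"fingers":1}]';python3 -m creep '[{"dx":0,"dy":0,"dz":0,"rx":0,"ry":0,"rz":0,"fingers":1},{"dx":0,"dy":0,"dz":0,"rx":0,"ry":0,"rz":0,"fingers":1},{"dx":0,"dy":0,"dz":0,"rx":0,"ry":0,"rz":0,"fingers":1},{"dx":0,"dy":0,"dz":0,"rx":0,"ry":0,"rz":0,"fingers":1},{"dx":0,"dy":0,"dz":0,"rx":0,"ry":0,"rz":0,"fingers":1}]'
python3 -c "
from h import *
im,P=snap('wrist','w15.png');np.save('P15.npy',P,allow_pickle=True);st();plan(.4477,-.417,.035,1.57,False)
cv2.imwrite('pics/w15b.png',cv2.resize(im[80:280,130:450],(800,500),interpolation=cv2.INTER_CUBIC))"
```

```text
time: 48.77
tcp_pos: [0.4837, -0.2425, 0.2125]
ee_rot: [0.4, 1.57, 0.41]
wrist_force: [1.2, -0.3, 0.4]
gripper_width: 0.0856
time: 49.18
tcp_pos: [0.4567, -0.3849, 0.2114]
ee_rot: [-1.6, 1.569, -1.605]
wrist_force: [-0.1, -0.9, 0.4]
gripper_width: 0.0853
time: 49.6
tcp_pos: [0.459, -0.3763, 0.2121]
ee_rot: [1.621, 1.571, 1.627]
wrist_force: [-0.1, 0.3, 0.7]
gripper_width: 0.0853
t49.65 tcp [ 0.4588 -0.3767  0.2121] phi 1.5766 tilt [-0.0001  0.0003] F [-0.2 -0.5  0.6] w 0.0855
t49.6 turn [ 0.0066 -0.0001 -0.0003] rows0.1 shift mm [177.1 -40.3 -11. ] j7 1.83
```

View pics/w15b.png

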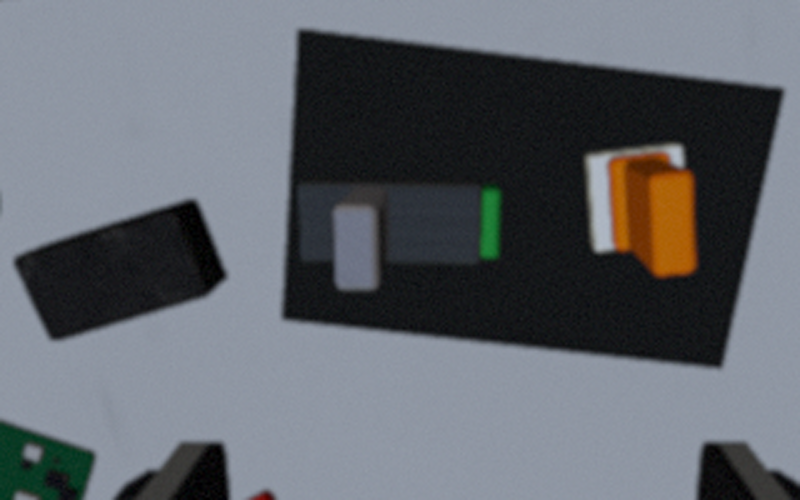

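```bash
python3 - <<'E'
from h import *
P=np.load('P15.npy',allow_pickle=True).item()
B=lambda u,v,z: ray(P,130+u/2.5,80+v/2.5,z)[:2]
n=[B(500,188,.025),B(498,259,.025)]; e=[B(299,183,.025),B(298,262,.025)]
d=np.mean(n,0)-np.mean(e,0); print('ctr',np.mean(n+e,0),'len',np.linalg.norm(d),'ang',np.arctan2(d[1],d[0]),np.linalg.norm(n[0]-n[1]))
g=[B(*p,.075) for p in((334,204),(380,204),(379,291),(333,291))]; d=g[1]-g[0]+g[2]-g[3]
print('grip',np.mean(g,0),np.linalg.norm(d)/2,np.linalg.norm(g[2]-g[1]),np.arctan2(d[1],d[0]))
E
```

```text
ctr [ 0.44892998 -0.40318289] len 0.08432627072151852 ang 1.5720895619356359 0.03021746938809584
grip [ 0.44870119 -0.41458899] 0.016557472798802764 0.03198195166013318 1.576563976483182
```

```bash
python3 -m creep '[{"dx":0.03,"dy":-0.02,"dz":-0.005,"rx":0.006,"ry":0,"rz":0,"fingers":0.5},{"dx":0.03,"dy":-0.019,"dz":-0.005,"rx":0,"ry":0,"rz":0,"fingers":0.5},{"dx":0.02,"dy":0,"dz":0,"rx":0,"ry":0,"rz":0,"fingers":0.5},{"dx":0,"dy":0,"dz":0,"rx":0,"ry":0,"rz":0,"fingers":0.5},{"dx":0,"dy":0,"dz":0,"rx":0,"ry":0,"rz":0,"fingers":0.5}]';python3 -m creep '[{"dx":0,"dy":0,"dz":0,"rx":0,"ry":0,"rz":0,"fingers":0.5},{"dx":0,"dy":0,"dz":0,"rx":0,"ry":0,"rz":0,"fingers":0.5},{"dx":0,"dy":0,"dz":0,"rx":0,"ry":0,"rz":0,"fingers":0.5},{"dx":0,"dy":0,"dz":0,"rx":0,"ry":0,"rz":0,"fingers":0.5},{"dx":0,"dy":0,"dz":0,"rx":0,"ry":0,"rz":0,"fingers":0.5}]'
python3 -c "
from h import *
st();plan(.4486,-.416,.036,1.57,False)"
```

```text
time: 50.07
tcp_pos: [0.4476, -0.4159, 0.1309]
ee_rot: [2.086, 1.567, 2.084]
wrist_force: [0.5, -0.2, 0.4]
gripper_width: 0.0425
time: 50.48
tcp_pos: [0.4488, -0.4172, 0.1329]
ee_rot: [-0.737, 1.57, -0.739]
wrist_force: [0.4, 0.8, -0.5]
gripper_width: 0.0425
t50.48 tcp [ 0.4488 -0.4172  0.1329] phi 1.5686 tilt [ 0.0009 -0.0008] F [ 0.4  0.8 -0.5] w 0.0425
t50.5 turn [-0.0014  0.0009  0.0008] rows0.0 shift mm [96.9  1.2 -0.2] j7 1.82
```

```bash
python3 -m creep '[{"dx":0.03,"dy":0.001,"dz":0,"rx":-0.001,"ry":0.001,"rz":0,"fingers":0.5},{"dx":0.03,"dy":0,"dz":0,"rx":0,"ry":0,"rz":0,"fingers":0.5},{"dx":0.02,"dy":0,"dz":0,"rx":0,"ry":0,"rz":0,"fingers":0.5},{"dx":0.012,"dy":0,"dz":0,"rx":0,"ry":0,"rz":0,"fingers":0.5},{"dx":0.003,"dy":0,"dz":0,"rx":0,"ry":0,"rz":0,"fingers":0.5}]';python3 -m creep '[{"dx":0,"dy":0,"dz":0,"rx":0,"ry":0,"rz":0,"fingers":0.5},{"dx":0,"dy":0,"dz":0,"rx":0,"ry":0,"rz":0,"fingers":0.5},{"dx":0,"dy":0,"dz":0,"rx":0,"ry":0,"rz":0,"fingers":0.5},{"dx":0,"dy":0,"dz":0,"rx":0,"ry":0,"rz":0,"fingers":0.5},{"dx":0,"dy":0,"dz":0,"rx":0,"ry":0,"rz":0,"fingers":0.5}]'
python3 -c "
from h import *
st();plan(.4486,-.416,.036,1.57,False)"; python3 -m creep '[{"dx":0,"dy":0,"dz":0,"rx":0,"ry":0,"rz":0,"fingers":0},{"dx":0,"dy":0,"dz":0,"rx":0,"ry":0,"rz":0,"fingers":0},{"dx":0,"dy":0,"dz":0,"rx":0,"ry":0,"rz":0,"fingers":0},{"dx":0,"dy":0,"dz":0,"rx":0,"ry":0,"rz":0,"fingers":0},{"dx":0,"dy":0,"dz":0,"rx":0,"ry":0,"rz":0,"fingers":0}]'
python3 -c "
from h import *
st()"
```

```text
time: 50.9
tcp_pos: [0.4464, -0.4151, 0.0345]
ee_rot: [2.512, 1.565, 2.511]
wrist_force: [-0.1, 0.3, 0.2]
gripper_width: 0.0429
time: 51.32
tcp_pos: [0.4488, -0.4166, 0.0381]
ee_rot: [-1.226, 1.57, -1.228]
wrist_force: [0.4, 0.5, -0.1]
gripper_width: 0.043
t51.32 tcp [ 0.4488 -0.4166  0.0381] phi 1.5689 tilt [ 0.0004 -0.0011] F [ 0.4  0.5 -0.1] w 0.0430
t51.3 turn [-0.0011  0.0004  0.0011] rows0.0 shift mm [ 2.1  0.6 -0.2] j7 1.75
time: 51.73
tcp_pos: [0.4482, -0.4162, 0.0372]
ee_rot: [3.078, 1.57, 3.076]
wrist_force: [-1.6, 0.6, 3.1]
gripper_width: 0.0148
t51.73 tcp [ 0.4482 -0.4162  0.0372] phi 1.5691 tilt [-0.0011  0.0001] F [-1.6  0.6  3.1] w 0.0148
```

```bash
python3 -m creep '[{"dx":-0.03,"dy":0,"dz":0,"rx":0,"ry":0,"rz":0,"fingers":0},{"dx":-0.035,"dy":0,"dz":0,"rx":0,"ry":0,"rz":0,"fingers":0},{"dx":-0.035,"dy":0,"dz":0,"rx":0,"ry":0,"rz":0,"fingers":0},{"dx":-0.01,"dy":0,"dz":0,"rx":0.111,"ry":0,"rz":0,"fingers":0},{"dx":0,"dy":0,"dz":0,"rx":0.112,"ry":0,"rz":0,"fingers":0}]';python3 -m creep '[{"dx":0,"dy":0.036,"dz":0.006,"rx":0,"ry":0,"rz":0,"fingers":0},{"dx":0,"dy":0.036,"dz":0.006,"rx":0,"ry":0,"rz":0,"fingers":0},{"dx":0,"dy":0.036,"dz":0.006,"rx":0,"ry":0,"rz":0,"fingers":0},{"dx":0,"dy":0.036,"dz":0.006,"rx":0,"ry":0,"rz":0,"fingers":0},{"dx":0,"dy":0.036,"dz":0.006,"rx":0,"ry":0,"rz":0,"fingers":0}]'
python3 -c "
from h import *
st();plan(*fix(-.0965,.058),.06,YAW,False)"
```

```text
time: 52.15
tcp_pos: [0.4506, -0.4173, 0.1505]
ee_rot: [-0.443, 1.565, -0.672]
wrist_force: [0.5, -0.3, -2.2]
gripper_width: 0.0153
time: 52.57
tcp_pos: [0.5169, -0.2457, 0.1458]
ee_rot: [3.02, 1.568, 2.795]
wrist_force: [0.6, 0.9, -1.8]
gripper_width: 0.0153
t52.57 tcp [ 0.5169 -0.2457  0.1458] phi 1.3456 tilt [-0.0027  0.001 ] F [ 0.6  0.9 -1.8] w 0.0153
t52.6 turn [-0.0004 -0.0029 -0.0003] rows0.0 shift mm [ 85.8 255.1 -93.8] j7 1.32
```

```bash
python3 -m creep '[{"dx":0,"dy":0.034,"dz":-0.014,"rx":0,"ry":0,"rz":0,"fingers":0},{"dx":0,"dy":0.034,"dz":-0.014,"rx":0,"ry":0,"rz":0,"fingers":0},{"dx":0,"dy":0.034,"dz":-0.014,"rx":0,"ry":0,"rz":0,"fingers":0},{"dx":0,"dy":0.034,"dz":-0.014,"rx":0,"ry":0,"rz":0,"fingers":0},{"dx":0,"dy":0.034,"dz":-0.014,"rx":0,"ry":0,"rz":0,"fingers":0}]';python3 -m creep '[{"dx":0,"dy":0.034,"dz":-0.014,"rx":0,"ry":0,"rz":0,"fingers":0},{"dx":0,"dy":0.034,"dz":-0.01,"rx":0,"ry":0,"rz":0,"fingers":0},{"dx":0.02,"dy":0.015,"dz":0,"rx":0,"ry":0,"rz":0,"fingers":0},{"dx":0.02,"dy":0,"dz":0,"rx":0,"ry":0,"rz":0,"fingers":0},{"dx":0.02,"dy":0,"dz":0,"rx":0,"ry":0,"rz":0,"fingers":0}]';python3 -m creep '[{"dx":0,"dy":0,"dz":0,"rx":0,"ry":0,"rz":0,"fingers":0},{"dx":0,"dy":0,"dz":0,"rx":0,"ry":0,"rz":0,"fingers":0},{"dx":0,"dy":0,"dz":0,"rx":0,"ry":0,"rz":0,"fingers":0},{"dx":0,"dy":0,"dz":0,"rx":0,"ry":0,"rz":0,"fingers":0},{"dx":0,"dy":0,"dz":0,"rx":0,"ry":0,"rz":0,"fingers":0}]'
python3 -c "
from h import *
im,P=snap('wrist','w16.png');np.save('P16.npy',P,allow_pickle=True);st();plan(*fix(-.0965,.058),.06,YAW,False)"
```

```text
time: 52.98
tcp_pos: [0.4856, -0.0644, 0.1461]
ee_rot: [-3.084, 1.568, 2.975]
wrist_force: [0.7, 0.3, -2.3]
gripper_width: 0.0154
time: 53.4
tcp_pos: [0.4819, 0.0223, 0.0864]
ee_rot: [2.554, 1.57, 2.334]
wrist_force: [-0.1, -0.6, -2.6]
gripper_width: 0.0153
time: 53.82
tcp_pos: [0.4833, 0.02, 0.0882]
ee_rot: [0.475, 1.57, 0.25]
wrist_force: [0.9, 0.5, -1.9]
gripper_width: 0.0153
t53.87 tcp [0.4832 0.02   0.0881] phi 1.3451 tilt [0.001  0.0002] F [ 0.3  0.2 -1.7] w 0.0153
t53.9 turn [-0.0009  0.0009 -0.0004] rows0.0 shift mm [28.1  3.6 -1.7] j7 0.78
```

View pics/w16.png

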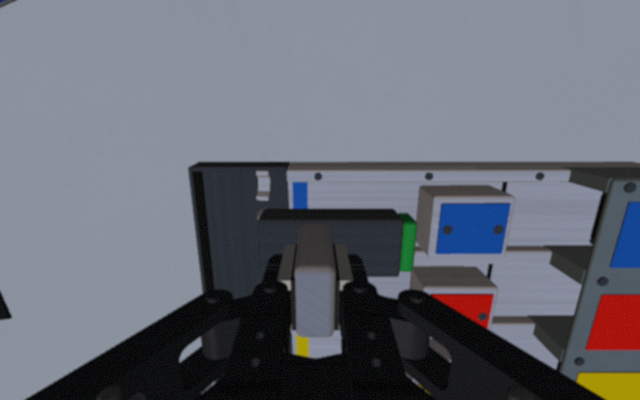

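```bash
python3 -m creep '[{"dx":0.012,"dy":0,"dz":-0.0015,"rx":-0.001,"ry":0.001,"rz":0,"fingers":0},{"dx":0.01,"dy":0,"dz":0,"rx":0,"ry":0,"rz":0,"fingers":0},{"dx":0.004,"dy":0,"dz":0,"rx":0,"ry":0,"rz":0,"fingers":0},{"dx":0.001,"dy":0,"dz":0,"rx":0,"ry":0,"rz":0,"fingers":0},{"dx":0,"dy":0,"dz":0,"rx":0,"ry":0,"rz":0,"fingers":0}]';python3 -m creep '[{"dx":0,"dy":0,"dz":0,"rx":0,"ry":0,"rz":0,"fingers":0},{"dx":0,"dy":0,"dz":0,"rx":0,"ry":0,"rz":0,"fingers":0},{"dx":0,"dy":0,"dz":0,"rx":0,"ry":0,"rz":0,"fingers":0},{"dx":0,"dy":0,"dz":0,"rx":0,"ry":0,"rz":0,"fingers":0},{"dx":0,"dy":0,"dz":0,"rx":0,"ry":0,"rz":0,"fingers":0}]'
cat > chk.py <<'E'
import sys
from h import *
s=r.get_state(); f=float(np.dot(np.array(s['wrist_force'])[:2],XF)); p=infix(s['tcp_pos'])*1e3
print('   nose x %.1f y %.1f z %.1f Fx %.1f w %.4f'%(p[0]+54.5,p[1],s['tcp_pos'][2]*1e3,f,s['gripper_width']))
sys.exit(1 if f<-float(sys.argv[1]) or s['gripper_width']<.013 else 0)
E
python3 chk.py 10; python3 -c "
from h import *
st();plan(*fix(-.0965,.058),.06,YAW,False)"
```

```text
time: 54.28
tcp_pos: [0.4799, 0.0207, 0.0591]
ee_rot: [3.107, 1.567, 2.884]
wrist_force: [-0.2, -0.3, -2.4]
gripper_width: 0.0156
time: 54.7
tcp_pos: [0.481, 0.0206, 0.0603]
ee_rot: [3.004, 1.569, 2.78]
wrist_force: [0.5, -0.5, -2.6]
gripper_width: 0.0153
   nose x -45.4 y 58.6 z 60.3 Fx -0.4 w 0.0153
t54.70 tcp [0.481  0.0206 0.0603] phi 1.3470 tilt [-0.0016  0.0006] F [ 0.5 -0.5 -2.6] w 0.0153
t54.7 turn [ 0.001  -0.0017 -0.0002] rows0.0 shift mm [0.3 3.4 0.6] j7 0.74
```

```bash
python3 -m creep '[{"dx":0,"dy":0.003,"dz":0,"rx":0,"ry":0,"rz":0,"fingers":0},{"dx":0,"dy":0.003,"dz":0,"rx":0,"ry":0,"rz":0,"fingers":0},{"dx":0,"dy":0.003,"dz":0,"rx":0,"ry":0,"rz":0,"fingers":0},{"dx":0,"dy":0.003,"dz":0,"rx":0,"ry":0,"rz":0,"fingers":0},{"dx":0,"dy":0.003,"dz":0,"rx":0,"ry":0,"rz":0,"fingers":0}]' >/dev/null && python3 chk.py 12 && python3 -m creep '[{"dx":0,"dy":0.003,"dz":0,"rx":0,"ry":0,"rz":0,"fingers":0},{"dx":0,"dy":0.003,"dz":0,"rx":0,"ry":0,"rz":0,"fingers":0},{"dx":0,"dy":0.003,"dz":0,"rx":0,"ry":0,"rz":0,"fingers":0},{"dx":0,"dy":0.003,"dz":0,"rx":0,"ry":0,"rz":0,"fingers":0},{"dx":0,"dy":0.003,"dz":0,"rx":0,"ry":0,"rz":0,"fingers":0}]' >/dev/null && python3 chk.py 12 && python3 -m creep '[{"dx":0,"dy":0.003,"dz":0,"rx":0,"ry":0,"rz":0,"fingers":0},{"dx":0,"dy":0.003,"dz":0,"rx":0,"ry":0,"rz":0,"fingers":0},{"dx":0,"dy":0.003,"dz":0,"rx":0,"ry":0,"rz":0,"fingers":0},{"dx":0,"dy":0.003,"dz":0,"rx":0,"ry":0,"rz":0,"fingers":0},{"dx":0,"dy":0.003,"dz":0,"rx":0,"ry":0,"rz":0,"fingers":0}]' >/dev/null && python3 chk.py 12 && python3 -m creep '[{"dx":0,"dy":0.003,"dz":0,"rx":0,"ry":0,"rz":0,"fingers":0},{"dx":0,"dy":0.003,"dz":0,"rx":0,"ry":0,"rz":0,"fingers":0},{"dx":0,"dy":0.003,"dz":0,"rx":0,"ry":0,"rz":0,"fingers":0},{"dx":0,"dy":0.003,"dz":0,"rx":0,"ry":0,"rz":0,"fingers":0},{"dx":0,"dy":0.003,"dz":0,"rx":0,"ry":0,"rz":0,"fingers":0}]' >/dev/null && python3 chk.py 12
```

```text
nose x -30.3 y 58.9 z 60.1 Fx -2.5 w 0.0155
   nose x -15.3 y 59.1 z 59.8 Fx -1.7 w 0.0151
   nose x -0.1 y 59.1 z 59.9 Fx -0.5 w 0.0151
   nose x 14.8 y 58.9 z 60.0 Fx -2.1 w 0.0153
```

```bash
python3 -m creep '[{"dx":0,"dy":0.002,"dz":0,"rx":0,"ry":0,"rz":0,"fingers":0},{"dx":0,"dy":0.002,"dz":0,"rx":0,"ry":0,"rz":0,"fingers":0},{"dx":0,"dy":0.002,"dz":0,"rx":0,"ry":0,"rz":0,"fingers":0},{"dx":0,"dy":0.002,"dz":0,"rx":0,"ry":0,"rz":0,"fingers":0},{"dx":0,"dy":0.002,"dz":0,"rx":0,"ry":0,"rz":0,"fingers":0}]' >/dev/null && python3 chk.py 8 && python3 -m creep '[{"dx":0,"dy":0.001,"dz":0,"rx":0,"ry":0,"rz":0,"fingers":0},{"dx":0,"dy":0.001,"dz":0,"rx":0,"ry":0,"rz":0,"fingers":0},{"dx":0,"dy":0.001,"dz":0,"rx":0,"ry":0,"rz":0,"fingers":0},{"dx":0,"dy":0.001,"dz":0,"rx":0,"ry":0,"rz":0,"fingers":0},{"dx":0,"dy":0.001,"dz":0,"rx":0,"ry":0,"rz":0,"fingers":0}]' >/dev/null && python3 chk.py 8 && python3 -m creep '[{"dx":0,"dy":0.001,"dz":0,"rx":0,"ry":0,"rz":0,"fingers":0},{"dx":0,"dy":0.001,"dz":0,"rx":0,"ry":0,"rz":0,"fingers":0},{"dx":0,"dy":0.0005,"dz":0,"rx":0,"ry":0,"rz":0,"fingers":0},{"dx":0,"dy":0.0005,"dz":0,"rx":0,"ry":0,"rz":0,"fingers":0},{"dx":0,"dy":0.0005,"dz":0,"rx":0,"ry":0,"rz":0,"fingers":0}]' >/dev/null && python3 chk.py 8 && python3 -m creep '[{"dx":0,"dy":0.0005,"dz":0,"rx":0,"ry":0,"rz":0,"fingers":0},{"dx":0,"dy":0.0005,"dz":0,"rx":0,"ry":0,"rz":0,"fingers":0},{"dx":0,"dy":0.0005,"dz":0,"rx":0,"ry":0,"rz":0,"fingers":0},{"dx":0,"dy":0.0005,"dz":0,"rx":0,"ry":0,"rz":0,"fingers":0},{"dx":0,"dy":0.0005,"dz":0,"rx":0,"ry":0,"rz":0,"fingers":0}]' >/dev/null && python3 chk.py 8 && python3 -m creep '[{"dx":0,"dy":0.0005,"dz":0,"rx":0,"ry":0,"rz":0,"fingers":0},{"dx":0,"dy":0.0005,"dz":0,"rx":0,"ry":0,"rz":0,"fingers":0},{"dx":0,"dy":0.0005,"dz":0,"rx":0,"ry":0,"rz":0,"fingers":0},{"dx":0,"dy":0.0005,"dz":0,"rx":0,"ry":0,"rz":0,"fingers":0},{"dx":0,"dy":0.0005,"dz":0,"rx":0,"ry":0,"rz":0,"fingers":0}]' >/dev/null && python3 chk.py 8 && python3 -m creep '[{"dx":0,"dy":0.0005,"dz":0,"rx":0,"ry":0,"rz":0,"fingers":0},{"dx":0,"dy":0.0005,"dz":0,"rx":0,"ry":0,"rz":0,"fingers":0},{"dx":0,"dy":0.0005,"dz":0,"rx":0,"ry":0,"rz":0,"fingers":0},{"dx":0,"dy":0.0005,"dz":0,"rx":0,"ry":0,"rz":0,"fingers":0},{"dx":0,"dy":0.0005,"dz":0,"rx":0,"ry":0,"rz":0,"fingers":0}]' >/dev/null && python3 chk.py 8
```

```text
nose x 24.5 y 58.7 z 60.1 Fx -2.2 w 0.0153
   nose x 29.4 y 58.8 z 60.1 Fx -2.7 w 0.0154
   nose x 33.0 y 58.9 z 60.1 Fx -3.3 w 0.0151
   nose x 35.6 y 59.0 z 60.0 Fx -3.3 w 0.0151
   nose x 38.1 y 59.0 z 60.0 Fx -3.5 w 0.0153
   nose x 40.4 y 59.0 z 60.0 Fx -3.6 w 0.0153
```

```bash
python3 -m creep '[{"dx":0,"dy":0.0005,"dz":0,"rx":0,"ry":0,"rz":0,"fingers":0},{"dx":0,"dy":0.0005,"dz":0,"rx":0,"ry":0,"rz":0,"fingers":0},{"dx":0,"dy":0.0005,"dz":0,"rx":0,"ry":0,"rz":0,"fingers":0},{"dx":0,"dy":0.0005,"dz":0,"rx":0,"ry":0,"rz":0,"fingers":0},{"dx":0,"dy":0.0005,"dz":0,"rx":0,"ry":0,"rz":0,"fingers":0}]' >/dev/null && python3 chk.py 8 && python3 -m creep '[{"dx":0,"dy":0.0005,"dz":0,"rx":0,"ry":0,"rz":0,"fingers":0},{"dx":0,"dy":0.0005,"dz":0,"rx":0,"ry":0,"rz":0,"fingers":0},{"dx":0,"dy":0.0005,"dz":0,"rx":0,"ry":0,"rz":0,"fingers":0},{"dx":0,"dy":0.0005,"dz":0,"rx":0,"ry":0,"rz":0,"fingers":0},{"dx":0,"dy":0.0005,"dz":0,"rx":0,"ry":0,"rz":0,"fingers":0}]' >/dev/null && python3 chk.py 8 && python3 -m creep '[{"dx":0,"dy":0.0005,"dz":0,"rx":0,"ry":0,"rz":0,"fingers":0},{"dx":0,"dy":0.0005,"dz":0,"rx":0,"ry":0,"rz":0,"fingers":0},{"dx":0,"dy":0.0005,"dz":0,"rx":0,"ry":0,"rz":0,"fingers":0},{"dx":0,"dy":0.0005,"dz":0,"rx":0,"ry":0,"rz":0,"fingers":0},{"dx":0,"dy":0.0005,"dz":0,"rx":0,"ry":0,"rz":0,"fingers":0}]' >/dev/null && python3 chk.py 8 && python3 -m creep '[{"dx":0,"dy":0.0005,"dz":0,"rx":0,"ry":0,"rz":0,"fingers":0},{"dx":0,"dy":0.0005,"dz":0,"rx":0,"ry":0,"rz":0,"fingers":0},{"dx":0,"dy":0.0005,"dz":0,"rx":0,"ry":0,"rz":0,"fingers":0},{"dx":0,"dy":0.0005,"dz":0,"rx":0,"ry":0,"rz":0,"fingers":0},{"dx":0,"dy":0.0005,"dz":0,"rx":0,"ry":0,"rz":0,"fingers":0}]' >/dev/null && python3 chk.py 8 && python3 -m creep '[{"dx":0,"dy":0.0005,"dz":0,"rx":0,"ry":0,"rz":0,"fingers":0},{"dx":0,"dy":0.0005,"dz":0,"rx":0,"ry":0,"rz":0,"fingers":0},{"dx":0,"dy":0.0005,"dz":0,"rx":0,"ry":0,"rz":0,"fingers":0},{"dx":0,"dy":0.0005,"dz":0,"rx":0,"ry":0,"rz":0,"fingers":0},{"dx":0,"dy":0.0005,"dz":0,"rx":0,"ry":0,"rz":0,"fingers":0}]' >/dev/null && python3 chk.py 8 && python3 -m creep '[{"dx":0,"dy":0.0005,"dz":0,"rx":0,"ry":0,"rz":0,"fingers":0},{"dx":0,"dy":0.0005,"dz":0,"rx":0,"ry":0,"rz":0,"fingers":0},{"dx":0,"dy":0.0005,"dz":0,"rx":0,"ry":0,"rz":0,"fingers":0},{"dx":0,"dy":0.0005,"dz":0,"rx":0,"ry":0,"rz":0,"fingers":0},{"dx":0,"dy":0.0005,"dz":0,"rx":0,"ry":0,"rz":0,"fingers":0}]' >/dev/null && python3 chk.py 8
```

```text
nose x 43.1 y 59.0 z 60.0 Fx -2.4 w 0.0154
   nose x 44.9 y 59.0 z 60.0 Fx -4.5 w 0.0153
   nose x 45.0 y 59.0 z 59.8 Fx -8.9 w 0.0156
```

```bash
python3 -m creep '[{"dx":0,"dy":0.0005,"dz":0,"rx":0,"ry":0,"rz":0,"fingers":0},{"dx":0,"dy":0.0005,"dz":0,"rx":0,"ry":0,"rz":0,"fingers":0},{"dx":0,"dy":0.0005,"dz":0,"rx":0,"ry":0,"rz":0,"fingers":0},{"dx":0,"dy":0,"dz":0,"rx":0,"ry":0,"rz":0,"fingers":0},{"dx":0,"dy":0,"dz":0,"rx":0,"ry":0,"rz":0,"fingers":0}]' >/dev/null ; python3 chk.py 8; python3 -m creep '[{"dx":0,"dy":-0.01,"dz":0,"rx":0,"ry":0,"rz":0,"fingers":0},{"dx":0,"dy":-0.03,"dz":0,"rx":0,"ry":0,"rz":0,"fingers":0},{"dx":0,"dy":-0.04,"dz":0,"rx":0,"ry":0,"rz":0,"fingers":0},{"dx":-0.02,"dy":-0.02,"dz":0,"rx":0,"ry":0,"rz":0,"fingers":0},{"dx":-0.03,"dy":0,"dz":0,"rx":0,"ry":0,"rz":0,"fingers":0}]'; python3 -m creep '[{"dx":0,"dy":0,"dz":0.029,"rx":0,"ry":0,"rz":0,"fingers":0},{"dx":0,"dy":0,"dz":0.029,"rx":0,"ry":0,"rz":0,"fingers":0},{"dx":0,"dy":0,"dz":0,"rx":0,"ry":0,"rz":0,"fingers":0},{"dx":0,"dy":0,"dz":0,"rx":0,"ry":0,"rz":0,"fingers":0},{"dx":0,"dy":0,"dz":0,"rx":0,"ry":0,"rz":0,"fingers":0}]';python3 -m creep '[{"dx":0,"dy":0,"dz":0,"rx":0,"ry":0,"rz":0,"fingers":0},{"dx":0,"dy":0,"dz":0,"rx":0,"ry":0,"rz":0,"fingers":0},{"dx":0,"dy":0,"dz":0,"rx":0,"ry":0,"rz":0,"fingers":0},{"dx":0,"dy":0,"dz":0,"rx":0,"ry":0,"rz":0,"fingers":0},{"dx":0,"dy":0,"dz":0,"rx":0,"ry":0,"rz":0,"fingers":0}]'
python3 -c "
from h import *
snap('wrist','w17.png');st();plan(*fix(-.0995,0),.06,YAW,False)"
```

```text
nose x 45.1 y 58.9 z 59.6 Fx -11.1 w 0.0154
time: 60.95
tcp_pos: [0.4756, 0.0102, 0.1069]
ee_rot: [-2.887, 1.56, -3.117]
wrist_force: [-0.4, -0.9, -2.8]
gripper_width: 0.0155
time: 61.37
tcp_pos: [0.5359, 0.0045, 0.1097]
ee_rot: [2.384, 1.567, 2.162]
wrist_force: [-1.1, 0.4, -3.4]
gripper_width: 0.0155
time: 61.78
tcp_pos: [0.536, 0.003, 0.1098]
ee_rot: [3.101, 1.568, 2.877]
wrist_force: [-0.4, 0.3, -2.3]
gripper_width: 0.0153
t61.83 tcp [0.5361 0.0029 0.1098] phi 1.3473 tilt [-0.0021  0.0006] F [ 0.5  0.5 -2.5] w 0.0150
t61.8 turn [ 0.0013 -0.0022 -0.0001] rows0.0 shift mm [49.8  5.4  0.9] j7 0.84
```

```bash
python3 -m creep '[{"dx":0.02,"dy":0,"dz":0.001,"rx":0.001,"ry":-0.002,"rz":0,"fingers":0},{"dx":0.015,"dy":0,"dz":0,"rx":0,"ry":0,"rz":0,"fingers":0},{"dx":0.01,"dy":0,"dz":0,"rx":0,"ry":0,"rz":0,"fingers":0},{"dx":0.002,"dy":0,"dz":0,"rx":0,"ry":0,"rz":0,"fingers":0},{"dx":0,"dy":0,"dz":0,"rx":0,"ry":0,"rz":0,"fingers":0}]';python3 -m creep '[{"dx":0,"dy":0,"dz":0,"rx":0,"ry":0,"rz":0,"fingers":0},{"dx":0,"dy":0,"dz":0,"rx":0,"ry":0,"rz":0,"fingers":0},{"dx":0,"dy":0,"dz":0,"rx":0,"ry":0,"rz":0,"fingers":0},{"dx":0,"dy":0,"dz":0,"rx":0,"ry":0,"rz":0,"fingers":0},{"dx":0,"dy":0,"dz":0,"rx":0,"ry":0,"rz":0,"fingers":0}]'
python3 chk.py 10; python3 -c "
from h import *
st();plan(*fix(-.0995,0),.06,YAW,False)"
```

```text
time: 62.25
tcp_pos: [0.5359, 0.0027, 0.0616]
ee_rot: [-3.107, 1.568, 2.952]
wrist_force: [-0.4, -0.5, -2.3]
gripper_width: 0.0152
time: 62.67
tcp_pos: [0.5376, 0.0026, 0.0634]
ee_rot: [0.325, 1.57, 0.1]
wrist_force: [0.1, 0.6, -2.6]
gripper_width: 0.0152
   nose x -50.4 y -0.6 z 63.4 Fx 0.6 w 0.0152
t62.67 tcp [0.5376 0.0026 0.0634] phi 1.3459 tilt [0.0008 0.0001] F [ 0.1  0.6 -2.6] w 0.0152
t62.7 turn [-0.0001  0.0007 -0.0002] rows0.0 shift mm [ 3.4  5.4 -0.6] j7 0.78
```

```bash
python3 -m creep '[{"dx":0.003,"dy":0.003,"dz":0,"rx":0,"ry":0,"rz":0,"fingers":0},{"dx":0,"dy":0.003,"dz":0,"rx":0,"ry":0,"rz":0,"fingers":0},{"dx":0,"dy":0.003,"dz":0,"rx":0,"ry":0,"rz":0,"fingers":0},{"dx":0,"dy":0.003,"dz":0,"rx":0,"ry":0,"rz":0,"fingers":0},{"dx":0,"dy":0.003,"dz":0,"rx":0,"ry":0,"rz":0,"fingers":0}]' >/dev/null && python3 chk.py 12 && python3 -m creep '[{"dx":0,"dy":0.004,"dz":0,"rx":0,"ry":0,"rz":0,"fingers":0},{"dx":0,"dy":0.004,"dz":0,"rx":0,"ry":0,"rz":0,"fingers":0},{"dx":0,"dy":0.004,"dz":0,"rx":0,"ry":0,"rz":0,"fingers":0},{"dx":0,"dy":0.004,"dz":0,"rx":0,"ry":0,"rz":0,"fingers":0},{"dx":0,"dy":0.004,"dz":0,"rx":0,"ry":0,"rz":0,"fingers":0}]' >/dev/null && python3 chk.py 12 && python3 -m creep '[{"dx":0,"dy":0.004,"dz":0,"rx":0,"ry":0,"rz":0,"fingers":0},{"dx":0,"dy":0.004,"dz":0,"rx":0,"ry":0,"rz":0,"fingers":0},{"dx":0,"dy":0.004,"dz":0,"rx":0,"ry":0,"rz":0,"fingers":0},{"dx":0,"dy":0.004,"dz":0,"rx":0,"ry":0,"rz":0,"fingers":0},{"dx":0,"dy":0.004,"dz":0,"rx":0,"ry":0,"rz":0,"fingers":0}]' >/dev/null && python3 chk.py 12 && python3 -m creep '[{"dx":0,"dy":0.004,"dz":0,"rx":0,"ry":0,"rz":0,"fingers":0},{"dx":0,"dy":0.004,"dz":0,"rx":0,"ry":0,"rz":0,"fingers":0},{"dx":0,"dy":0.003,"dz":0,"rx":0,"ry":0,"rz":0,"fingers":0},{"dx":0,"dy":0.003,"dz":0,"rx":0,"ry":0,"rz":0,"fingers":0},{"dx":0,"dy":0.003,"dz":0,"rx":0,"ry":0,"rz":0,"fingers":0}]' >/dev/null && python3 chk.py 12 && python3 -m creep '[{"dx":0,"dy":0.001,"dz":0,"rx":0,"ry":0,"rz":0,"fingers":0},{"dx":0,"dy":0.001,"dz":0,"rx":0,"ry":0,"rz":0,"fingers":0},{"dx":0,"dy":0.001,"dz":0,"rx":0,"ry":0,"rz":0,"fingers":0},{"dx":0,"dy":0.001,"dz":0,"rx":0,"ry":0,"rz":0,"fingers":0},{"dx":0,"dy":0.001,"dz":0,"rx":0,"ry":0,"rz":0,"fingers":0}]' >/dev/null && python3 chk.py 12
```

```text
nose x -34.8 y -0.2 z 59.9 Fx 0.3 w 0.0155
   nose x -15.7 y -0.3 z 59.7 Fx -2.4 w 0.0151
   nose x 5.1 y 0.0 z 59.7 Fx -0.7 w 0.0155
   nose x 21.7 y -0.2 z 59.9 Fx -2.6 w 0.0153
   nose x 26.3 y -0.4 z 59.9 Fx -2.7 w 0.0159
```

```bash
python3 -m creep '[{"dx":0,"dy":0.0008,"dz":0,"rx":0,"ry":0,"rz":0,"fingers":0},{"dx":0,"dy":0.0008,"dz":0,"rx":0,"ry":0,"rz":0,"fingers":0},{"dx":0,"dy":0.0008,"dz":0,"rx":0,"ry":0,"rz":0,"fingers":0},{"dx":0,"dy":0.0008,"dz":0,"rx":0,"ry":0,"rz":0,"fingers":0},{"dx":0,"dy":0.0008,"dz":0,"rx":0,"ry":0,"rz":0,"fingers":0}]' >/dev/null && python3 chk.py 7 && python3 -m creep '[{"dx":0,"dy":0.0008,"dz":0,"rx":0,"ry":0,"rz":0,"fingers":0},{"dx":0,"dy":0.0008,"dz":0,"rx":0,"ry":0,"rz":0,"fingers":0},{"dx":0,"dy":0.0008,"dz":0,"rx":0,"ry":0,"rz":0,"fingers":0},{"dx":0,"dy":0.0008,"dz":0,"rx":0,"ry":0,"rz":0,"fingers":0},{"dx":0,"dy":0.0008,"dz":0,"rx":0,"ry":0,"rz":0,"fingers":0}]' >/dev/null && python3 chk.py 7 && python3 -m creep '[{"dx":0,"dy":0.0008,"dz":0,"rx":0,"ry":0,"rz":0,"fingers":0},{"dx":0,"dy":0.0008,"dz":0,"rx":0,"ry":0,"rz":0,"fingers":0},{"dx":0,"dy":0.0008,"dz":0,"rx":0,"ry":0,"rz":0,"fingers":0},{"dx":0,"dy":0.0008,"dz":0,"rx":0,"ry":0,"rz":0,"fingers":0},{"dx":0,"dy":0.0008,"dz":0,"rx":0,"ry":0,"rz":0,"fingers":0}]' >/dev/null && python3 chk.py 7 && python3 -m creep '[{"dx":0,"dy":0.0008,"dz":0,"rx":0,"ry":0,"rz":0,"fingers":0},{"dx":0,"dy":0.0008,"dz":0,"rx":0,"ry":0,"rz":0,"fingers":0},{"dx":0,"dy":0.0008,"dz":0,"rx":0,"ry":0,"rz":0,"fingers":0},{"dx":0,"dy":0.0008,"dz":0,"rx":0,"ry":0,"rz":0,"fingers":0},{"dx":0,"dy":0.0008,"dz":0,"rx":0,"ry":0,"rz":0,"fingers":0}]' >/dev/null && python3 chk.py 7 && python3 -m creep '[{"dx":0,"dy":0.0008,"dz":0,"rx":0,"ry":0,"rz":0,"fingers":0},{"dx":0,"dy":0.0008,"dz":0,"rx":0,"ry":0,"rz":0,"fingers":0},{"dx":0,"dy":0.0008,"dz":0,"rx":0,"ry":0,"rz":0,"fingers":0},{"dx":0,"dy":0.0008,"dz":0,"rx":0,"ry":0,"rz":0,"fingers":0},{"dx":0,"dy":0.0008,"dz":0,"rx":0,"ry":0,"rz":0,"fingers":0}]' >/dev/null && python3 chk.py 7 && python3 -m creep '[{"dx":0,"dy":0.0008,"dz":0,"rx":0,"ry":0,"rz":0,"fingers":0},{"dx":0,"dy":0.0008,"dz":0,"rx":0,"ry":0,"rz":0,"fingers":0},{"dx":0,"dy":0.0008,"dz":0,"rx":0,"ry":0,"rz":0,"fingers":0},{"dx":0,"dy":0.0008,"dz":0,"rx":0,"ry":0,"rz":0,"fingers":0},{"dx":0,"dy":0.0008,"dz":0,"rx":0,"ry":0,"rz":0,"fingers":0}]' >/dev/null && python3 chk.py 7 && python3 -m creep '[{"dx":0,"dy":0.0008,"dz":0,"rx":0,"ry":0,"rz":0,"fingers":0},{"dx":0,"dy":0.0008,"dz":0,"rx":0,"ry":0,"rz":0,"fingers":0},{"dx":0,"dy":0.0008,"dz":0,"rx":0,"ry":0,"rz":0,"fingers":0},{"dx":0,"dy":0.0008,"dz":0,"rx":0,"ry":0,"rz":0,"fingers":0},{"dx":0,"dy":0.0008,"dz":0,"rx":0,"ry":0,"rz":0,"fingers":0}]' >/dev/null && python3 chk.py 7
```

```text
nose x 30.5 y -0.3 z 59.9 Fx -1.7 w 0.0156
   nose x 34.6 y -0.3 z 59.9 Fx -2.9 w 0.0157
   nose x 38.6 y -0.3 z 59.9 Fx -2.4 w 0.0152
   nose x 42.6 y -0.2 z 59.9 Fx -3.0 w 0.0150
   nose x 46.6 y -0.2 z 59.9 Fx -3.3 w 0.0153
   nose x 50.6 y -0.2 z 59.9 Fx -3.2 w 0.0156
   nose x 54.6 y -0.2 z 59.9 Fx -2.9 w 0.0153
```

```bash
python3 -m creep '[{"dx":0,"dy":0.0008,"dz":0,"rx":0,"ry":0,"rz":0,"fingers":0},{"dx":0,"dy":0.0008,"dz":0,"rx":0,"ry":0,"rz":0,"fingers":0},{"dx":0,"dy":0.0008,"dz":0,"rx":0,"ry":0,"rz":0,"fingers":0},{"dx":0,"dy":0.0008,"dz":0,"rx":0,"ry":0,"rz":0,"fingers":0},{"dx":0,"dy":0.0008,"dz":0,"rx":0,"ry":0,"rz":0,"fingers":0}]' >/dev/null && python3 chk.py 7 && python3 -m creep '[{"dx":0,"dy":0.0008,"dz":0,"rx":0,"ry":0,"rz":0,"fingers":0},{"dx":0,"dy":0.0008,"dz":0,"rx":0,"ry":0,"rz":0,"fingers":0},{"dx":0,"dy":0.0008,"dz":0,"rx":0,"ry":0,"rz":0,"fingers":0},{"dx":0,"dy":0.0008,"dz":0,"rx":0,"ry":0,"rz":0,"fingers":0},{"dx":0,"dy":0.0008,"dz":0,"rx":0,"ry":0,"rz":0,"fingers":0}]' >/dev/null && python3 chk.py 7 && python3 -m creep '[{"dx":0,"dy":0.0008,"dz":0,"rx":0,"ry":0,"rz":0,"fingers":0},{"dx":0,"dy":0.0008,"dz":0,"rx":0,"ry":0,"rz":0,"fingers":0},{"dx":0,"dy":0.0008,"dz":0,"rx":0,"ry":0,"rz":0,"fingers":0},{"dx":0,"dy":0.0008,"dz":0,"rx":0,"ry":0,"rz":0,"fingers":0},{"dx":0,"dy":0.0008,"dz":0,"rx":0,"ry":0,"rz":0,"fingers":0}]' >/dev/null && python3 chk.py 7
```

```text
nose x 58.4 y -0.2 z 59.8 Fx -3.5 w 0.0151
   nose x 62.6 y -0.2 z 59.8 Fx -3.3 w 0.0155
   nose x 63.2 y -0.3 z 59.6 Fx -9.1 w 0.0154
```

```bash
python3 -m creep '[{"dx":0,"dy":0.0005,"dz":0,"rx":0,"ry":0,"rz":0,"fingers":0},{"dx":0,"dy":0.0005,"dz":0,"rx":0,"ry":0,"rz":0,"fingers":0},{"dx":0,"dy":0.0005,"dz":0,"rx":0,"ry":0,"rz":0,"fingers":0},{"dx":0,"dy":0,"dz":0,"rx":0,"ry":0,"rz":0,"fingers":0},{"dx":0,"dy":0,"dz":0,"rx":0,"ry":0,"rz":0,"fingers":0}]' >/dev/null ; python3 chk.py 8; python3 -m creep '[{"dx":0,"dy":-0.012,"dz":0,"rx":0,"ry":0,"rz":0,"fingers":0},{"dx":0,"dy":-0.03,"dz":0,"rx":0,"ry":0,"rz":0,"fingers":0},{"dx":0,"dy":-0.035,"dz":0,"rx":0,"ry":0,"rz":0,"fingers":0},{"dx":0,"dy":-0.035,"dz":0,"rx":0,"ry":0,"rz":0,"fingers":0},{"dx":-0.02,"dy":-0.005,"dz":0,"rx":0,"ry":0,"rz":0,"fingers":0}]'; python3 -m creep '[{"dx":-0.03,"dy":0,"dz":0,"rx":0,"ry":0,"rz":0,"fingers":0},{"dx":0,"dy":0,"dz":0.029,"rx":0,"ry":0,"rz":0,"fingers":0},{"dx":0,"dy":0,"dz":0.029,"rx":0,"ry":0,"rz":0,"fingers":0},{"dx":0,"dy":0,"dz":0,"rx":0,"ry":0,"rz":0,"fingers":0},{"dx":0,"dy":0,"dz":0,"rx":0,"ry":0,"rz":0,"fingers":0}]';python3 -m creep '[{"dx":0,"dy":0,"dz":0,"rx":0,"ry":0,"rz":0,"fingers":0},{"dx":0,"dy":0,"dz":0,"rx":0,"ry":0,"rz":0,"fingers":0},{"dx":0,"dy":0,"dz":0,"rx":0,"ry":0,"rz":0,"fingers":0},{"dx":0,"dy":0,"dz":0,"rx":0,"ry":0,"rz":0,"fingers":0},{"dx":0,"dy":0,"dz":0,"rx":0,"ry":0,"rz":0,"fingers":0}]'
python3 -c "
from h import *
st();plan(*fix(-.1045,-.058),.06,YAW,False)"; python3 chk.py 5
```

```text
nose x 63.3 y -0.3 z 59.3 Fx -10.0 w 0.0152
time: 69.75
tcp_pos: [0.5329, -0.0038, 0.0755]
ee_rot: [-2.589, 1.56, -2.822]
wrist_force: [-1.4, -1.6, -3.1]
gripper_width: 0.0151
time: 70.17
tcp_pos: [0.5962, -0.0078, 0.1104]
ee_rot: [1.148, 1.565, 0.922]
wrist_force: [-0.9, 0.0, -2.6]
gripper_width: 0.0156
time: 70.58
tcp_pos: [0.5935, -0.0084, 0.1097]
ee_rot: [2.776, 1.57, 2.552]
wrist_force: [1.0, 0.9, -3.2]
gripper_width: 0.0155
t70.58 tcp [ 0.5935 -0.0084  0.1097] phi 1.3469 tilt [-0.0004  0.0003] F [ 1.   0.9 -3.2] w 0.0155
t70.6 turn [ 0.0009 -0.0005 -0.0002] rows0.0 shift mm [49.7 -1.3  0.4] j7 0.85
   nose x -48.7 y -57.6 z 109.7 Fx 1.1 w 0.0155
```

```bash
python3 -m creep '[{"dx":0.02,"dy":0,"dz":0,"rx":0.001,"ry":0,"rz":0,"fingers":0},{"dx":0.015,"dy":0,"dz":0,"rx":0,"ry":0,"rz":0,"fingers":0},{"dx":0.01,"dy":0,"dz":0,"rx":0,"ry":0,"rz":0,"fingers":0},{"dx":0.002,"dy":0,"dz":0,"rx":0,"ry":0,"rz":0,"fingers":0},{"dx":0,"dy":0,"dz":0,"rx":0,"ry":0,"rz":0,"fingers":0}]' >/dev/null;python3 -m creep '[{"dx":0,"dy":0,"dz":0,"rx":0,"ry":0,"rz":0,"fingers":0},{"dx":0,"dy":0,"dz":0,"rx":0,"ry":0,"rz":0,"fingers":0},{"dx":0,"dy":0,"dz":0,"rx":0,"ry":0,"rz":0,"fingers":0},{"dx":0,"dy":0,"dz":0,"rx":0,"ry":0,"rz":0,"fingers":0},{"dx":0,"dy":0,"dz":0,"rx":0,"ry":0,"rz":0,"fingers":0}]' >/dev/null
python3 -c "
from h import *
st();plan(*fix(-.1045,-.058),.06,YAW,False)"; python3 chk.py 5
```

```text
t71.42 tcp [ 0.5945 -0.0088  0.0634] phi 1.3449 tilt [0.0008 0.0001] F [ 0.4  0.4 -2. ] w 0.0156
t71.4 turn [-0.0011  0.0007 -0.0003] rows0.0 shift mm [ 3.4 -1.2 -0.6] j7 0.81
   nose x -48.8 y -58.6 z 63.4 Fx 0.5 w 0.0156
```

```bash
python3 -m creep '[{"dx":0.003,"dy":0.003,"dz":-0.0005,"rx":0,"ry":0,"rz":0,"fingers":0},{"dx":0,"dy":0.003,"dz":0,"rx":0,"ry":0,"rz":0,"fingers":0},{"dx":0,"dy":0.003,"dz":0,"rx":0,"ry":0,"rz":0,"fingers":0},{"dx":0,"dy":0.003,"dz":0,"rx":0,"ry":0,"rz":0,"fingers":0},{"dx":0,"dy":0.003,"dz":0,"rx":0,"ry":0,"rz":0,"fingers":0}]' >/dev/null && python3 chk.py 12 && python3 -m creep '[{"dx":0,"dy":0.004,"dz":0,"rx":0,"ry":0,"rz":0,"fingers":0},{"dx":0,"dy":0.004,"dz":0,"rx":0,"ry":0,"rz":0,"fingers":0},{"dx":0,"dy":0.004,"dz":0,"rx":0,"ry":0,"rz":0,"fingers":0},{"dx":0,"dy":0.004,"dz":0,"rx":0,"ry":0,"rz":0,"fingers":0},{"dx":0,"dy":0.004,"dz":0,"rx":0,"ry":0,"rz":0,"fingers":0}]' >/dev/null && python3 chk.py 12 && python3 -m creep '[{"dx":0,"dy":0.004,"dz":0,"rx":0,"ry":0,"rz":0,"fingers":0},{"dx":0,"dy":0.004,"dz":0,"rx":0,"ry":0,"rz":0,"fingers":0},{"dx":0,"dy":0.004,"dz":0,"rx":0,"ry":0,"rz":0,"fingers":0},{"dx":0,"dy":0.004,"dz":0,"rx":0,"ry":0,"rz":0,"fingers":0},{"dx":0,"dy":0.004,"dz":0,"rx":0,"ry":0,"rz":0,"fingers":0}]' >/dev/null && python3 chk.py 12 && python3 -m creep '[{"dx":0,"dy":0.004,"dz":0,"rx":0,"ry":0,"rz":0,"fingers":0},{"dx":0,"dy":0.004,"dz":0,"rx":0,"ry":0,"rz":0,"fingers":0},{"dx":0,"dy":0.003,"dz":0,"rx":0,"ry":0,"rz":0,"fingers":0},{"dx":0,"dy":0.003,"dz":0,"rx":0,"ry":0,"rz":0,"fingers":0},{"dx":0,"dy":0.003,"dz":0,"rx":0,"ry":0,"rz":0,"fingers":0}]' >/dev/null && python3 chk.py 12 && python3 -m creep '[{"dx":0,"dy":0.001,"dz":0,"rx":0,"ry":0,"rz":0,"fingers":0},{"dx":0,"dy":0.001,"dz":0,"rx":0,"ry":0,"rz":0,"fingers":0},{"dx":0,"dy":0.001,"dz":0,"rx":0,"ry":0,"rz":0,"fingers":0},{"dx":0,"dy":0.001,"dz":0,"rx":0,"ry":0,"rz":0,"fingers":0},{"dx":0,"dy":0.001,"dz":0,"rx":0,"ry":0,"rz":0,"fingers":0}]' >/dev/null && python3 chk.py 8 && python3 -m creep '[{"dx":0,"dy":0.0008,"dz":0,"rx":0,"ry":0,"rz":0,"fingers":0},{"dx":0,"dy":0.0008,"dz":0,"rx":0,"ry":0,"rz":0,"fingers":0},{"dx":0,"dy":0.0008,"dz":0,"rx":0,"ry":0,"rz":0,"fingers":0},{"dx":0,"dy":0.0008,"dz":0,"rx":0,"ry":0,"rz":0,"fingers":0},{"dx":0,"dy":0.0008,"dz":0,"rx":0,"ry":0,"rz":0,"fingers":0}]' >/dev/null && python3 chk.py 7 && python3 -m creep '[{"dx":0,"dy":0.0008,"dz":0,"rx":0,"ry":0,"rz":0,"fingers":0},{"dx":0,"dy":0.0008,"dz":0,"rx":0,"ry":0,"rz":0,"fingers":0},{"dx":0,"dy":0.0008,"dz":0,"rx":0,"ry":0,"rz":0,"fingers":0},{"dx":0,"dy":0.0008,"dz":0,"rx":0,"ry":0,"rz":0,"fingers":0},{"dx":0,"dy":0.0008,"dz":0,"rx":0,"ry":0,"rz":0,"fingers":0}]' >/dev/null && python3 chk.py 7 && python3 -m creep '[{"dx":0,"dy":0.0008,"dz":0,"rx":0,"ry":0,"rz":0,"fingers":0},{"dx":0,"dy":0.0008,"dz":0,"rx":0,"ry":0,"rz":0,"fingers":0},{"dx":0,"dy":0.0008,"dz":0,"rx":0,"ry":0,"rz":0,"fingers":0},{"dx":0,"dy":0.0008,"dz":0,"rx":0,"ry":0,"rz":0,"fingers":0},{"dx":0,"dy":0.0008,"dz":0,"rx":0,"ry":0,"rz":0,"fingers":0}]' >/dev/null && python3 chk.py 7
```

```text
nose x -33.3 y -57.7 z 59.9 Fx -0.5 w 0.0152
   nose x -13.9 y -57.8 z 59.7 Fx -1.8 w 0.0152
   nose x 6.6 y -57.5 z 59.7 Fx -1.2 w 0.0153
   nose x 23.3 y -57.7 z 59.8 Fx -1.5 w 0.0154
   nose x 27.8 y -58.0 z 59.9 Fx -1.0 w 0.0153
   nose x 32.1 y -57.9 z 59.9 Fx -1.7 w 0.0153
   nose x 36.1 y -57.8 z 59.9 Fx -2.8 w 0.0152
   nose x 40.0 y -57.9 z 59.9 Fx -4.2 w 0.0154
```

```bash
python3 -m creep '[{"dx":0,"dy":0.0008,"dz":0,"rx":0,"ry":0,"rz":0,"fingers":0},{"dx":0,"dy":0.0008,"dz":0,"rx":0,"ry":0,"rz":0,"fingers":0},{"dx":0,"dy":0.0008,"dz":0,"rx":0,"ry":0,"rz":0,"fingers":0},{"dx":0,"dy":0.0008,"dz":0,"rx":0,"ry":0,"rz":0,"fingers":0},{"dx":0,"dy":0.0008,"dz":0,"rx":0,"ry":0,"rz":0,"fingers":0}]' >/dev/null && python3 chk.py 7 && python3 -m creep '[{"dx":0,"dy":0.0008,"dz":0,"rx":0,"ry":0,"rz":0,"fingers":0},{"dx":0,"dy":0.0008,"dz":0,"rx":0,"ry":0,"rz":0,"fingers":0},{"dx":0,"dy":0.0008,"dz":0,"rx":0,"ry":0,"rz":0,"fingers":0},{"dx":0,"dy":0.0008,"dz":0,"rx":0,"ry":0,"rz":0,"fingers":0},{"dx":0,"dy":0.0008,"dz":0,"rx":0,"ry":0,"rz":0,"fingers":0}]' >/dev/null && python3 chk.py 7 && python3 -m creep '[{"dx":0,"dy":0.0008,"dz":0,"rx":0,"ry":0,"rz":0,"fingers":0},{"dx":0,"dy":0.0008,"dz":0,"rx":0,"ry":0,"rz":0,"fingers":0},{"dx":0,"dy":0.0008,"dz":0,"rx":0,"ry":0,"rz":0,"fingers":0},{"dx":0,"dy":0.0008,"dz":0,"rx":0,"ry":0,"rz":0,"fingers":0},{"dx":0,"dy":0.0008,"dz":0,"rx":0,"ry":0,"rz":0,"fingers":0}]' >/dev/null && python3 chk.py 7 && python3 -m creep '[{"dx":0,"dy":0.0008,"dz":0,"rx":0,"ry":0,"rz":0,"fingers":0},{"dx":0,"dy":0.0008,"dz":0,"rx":0,"ry":0,"rz":0,"fingers":0},{"dx":0,"dy":0.0008,"dz":0,"rx":0,"ry":0,"rz":0,"fingers":0},{"dx":0,"dy":0.0008,"dz":0,"rx":0,"ry":0,"rz":0,"fingers":0},{"dx":0,"dy":0.0008,"dz":0,"rx":0,"ry":0,"rz":0,"fingers":0}]' >/dev/null && python3 chk.py 7 && python3 -m creep '[{"dx":0,"dy":0.0008,"dz":0,"rx":0,"ry":0,"rz":0,"fingers":0},{"dx":0,"dy":0.0008,"dz":0,"rx":0,"ry":0,"rz":0,"fingers":0},{"dx":0,"dy":0.0008,"dz":0,"rx":0,"ry":0,"rz":0,"fingers":0},{"dx":0,"dy":0.0008,"dz":0,"rx":0,"ry":0,"rz":0,"fingers":0},{"dx":0,"dy":0.0008,"dz":0,"rx":0,"ry":0,"rz":0,"fingers":0}]' >/dev/null && python3 chk.py 7 && python3 -m creep '[{"dx":0,"dy":0.0008,"dz":0,"rx":0,"ry":0,"rz":0,"fingers":0},{"dx":0,"dy":0.0008,"dz":0,"rx":0,"ry":0,"rz":0,"fingers":0},{"dx":0,"dy":0.0008,"dz":0,"rx":0,"ry":0,"rz":0,"fingers":0},{"dx":0,"dy":0.0008,"dz":0,"rx":0,"ry":0,"rz":0,"fingers":0},{"dx":0,"dy":0.0008,"dz":0,"rx":0,"ry":0,"rz":0,"fingers":0}]' >/dev/null && python3 chk.py 7
```

```text
nose x 44.0 y -57.8 z 59.9 Fx -3.1 w 0.0151
   nose x 45.9 y -57.9 z 59.7 Fx -8.1 w 0.0153
```

```bash
python3 -m creep '[{"dx":0,"dy":0.0008,"dz":0,"rx":0,"ry":0,"rz":0,"fingers":0},{"dx":0,"dy":0.0008,"dz":0,"rx":0,"ry":0,"rz":0,"fingers":0},{"dx":0,"dy":0.0008,"dz":0,"rx":0,"ry":0,"rz":0,"fingers":0},{"dx":0,"dy":0,"dz":0,"rx":0,"ry":0,"rz":0,"fingers":0},{"dx":0,"dy":0,"dz":0,"rx":0,"ry":0,"rz":0,"fingers":0}]' >/dev/null ; python3 chk.py 8; python3 -m creep '[{"dx":0,"dy":-0.012,"dz":0,"rx":0,"ry":0,"rz":0,"fingers":0},{"dx":0,"dy":-0.03,"dz":0,"rx":0,"ry":0,"rz":0,"fingers":0},{"dx":0,"dy":-0.035,"dz":0,"rx":0,"ry":0,"rz":0,"fingers":0},{"dx":-0.02,"dy":-0.03,"dz":0,"rx":0,"ry":0,"rz":0,"fingers":0},{"dx":-0.035,"dy":0,"dz":0,"rx":0,"ry":0,"rz":0,"fingers":0}]' >/dev/null; python3 -m creep '[{"dx":-0.035,"dy":0,"dz":0,"rx":0,"ry":0,"rz":0,"fingers":0},{"dx":0,"dy":-0.036,"dz":0,"rx":0,"ry":0,"rz":0,"fingers":0},{"dx":0,"dy":-0.036,"dz":0,"rx":0,"ry":0,"rz":0,"fingers":0},{"dx":0,"dy":-0.036,"dz":0,"rx":0,"ry":0,"rz":0,"fingers":0},{"dx":0,"dy":-0.036,"dz":0,"rx":0,"ry":0,"rz":0,"fingers":0}]' >/dev/null;python3 -m creep '[{"dx":0,"dy":-0.036,"dz":0,"rx":0,"ry":0,"rz":0,"fingers":0},{"dx":0,"dy":-0.036,"dz":0,"rx":0,"ry":0,"rz":0,"fingers":0},{"dx":0,"dy":0,"dz":0,"rx":-0.111,"ry":0,"rz":0,"fingers":0},{"dx":0,"dy":0,"dz":0,"rx":-0.111,"ry":0,"rz":0,"fingers":0},{"dx":0,"dy":0,"dz":0,"rx":0,"ry":0,"rz":0,"fingers":0}]'
python3 -c "
from h import *
snap('wrist','w18.png');st();plan(.4482,-.4162,.12,1.569,False)"
```

```text
nose x 46.0 y -58.0 z 59.4 Fx -9.0 w 0.0152
time: 77.25
tcp_pos: [0.5441, -0.226, 0.1496]
ee_rot: [0.987, 1.566, 0.984]
wrist_force: [-0.5, 0.8, -1.9]
gripper_width: 0.0152
t77.30 tcp [ 0.5442 -0.225   0.1497] phi 1.5659 tilt [0.0022 0.0034] F [-0.3  0.7 -2.7] w 0.0152
t77.3 turn [-0.0031  0.0022 -0.0034] rows0.0 shift mm [  29.7 -191.3  -95.7] j7 1.47
```

View pics/w18.png

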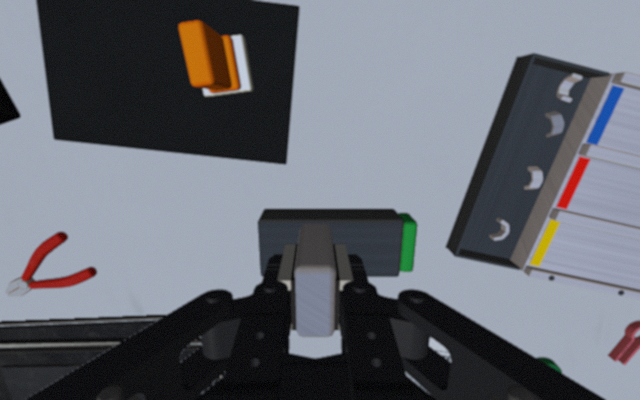

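```bash
python3 -m creep '[{"dx":0,"dy":-0.036,"dz":-0.018,"rx":-0.003,"ry":0.002,"rz":-0.003,"fingers":0},{"dx":0,"dy":-0.036,"dz":-0.018,"rx":0,"ry":0,"rz":0,"fingers":0},{"dx":0,"dy":-0.036,"dz":-0.018,"rx":0,"ry":0,"rz":0,"fingers":0},{"dx":0,"dy":-0.036,"dz":-0.018,"rx":0,"ry":0,"rz":0,"fingers":0},{"dx":0,"dy":-0.036,"dz":-0.018,"rx":0,"ry":0,"rz":0,"fingers":0}]' >/dev/null;python3 -m creep '[{"dx":0.01,"dy":-0.01,"dz":-0.005,"rx":0,"ry":0,"rz":0,"fingers":0},{"dx":0,"dy":0,"dz":0,"rx":0,"ry":0,"rz":0,"fingers":0},{"dx":0,"dy":0,"dz":0,"rx":0,"ry":0,"rz":0,"fingers":0},{"dx":0,"dy":0,"dz":0,"rx":0,"ry":0,"rz":0,"fingers":0},{"dx":0,"dy":0,"dz":0,"rx":0,"ry":0,"rz":0,"fingers":0}]' >/dev/null
python3 -c "
from h import *
st();plan(.4482,-.4162,.0375,1.569,False)
im,P=snap('wrist','w19.png');a,Q=snap('top','top2.png')
for n,i,p in(('wrist',im,P),('top',a,Q)):
    h=cv2.cvtColor(i,cv2.COLOR_BGR2HSV); m=((h[...,0]>8)&(h[...,0]<18)&(h[...,1]>150)&(h[...,2]>90)).astype('uint8')
    k,L,S,C=cv2.connectedComponentsWithStats(m)
    for j in range(1,k):
        if S[j,4]>60: print(n,C[j].round(1),S[j,4],ray(p,*C[j],.06)[:2].round(4))"
```

```text
t78.13 tcp [ 0.4507 -0.4135  0.1411] phi 1.5743 tilt [ 0.0001 -0.002 ] F [-0.  -0.4 -2.5] w 0.0152
t78.1 turn [0.0053 0.0001 0.002 ] rows0.0 shift mm [103.6  -2.7  -2.5] j7 1.82
wrist [462.2 191.6] 3079 [ 0.4368 -0.3069]
top [369.  237.7] 121 [ 0.4364 -0.3   ]
```

```bash
python3 -m creep '[{"dx":0.03,"dy":-0.0027,"dz":-0.0025,"rx":0.005,"ry":0,"rz":0.002,"fingers":0},{"dx":0.03,"dy":0,"dz":0,"rx":0,"ry":0,"rz":0,"fingers":0},{"dx":0.02,"dy":0,"dz":0,"rx":0,"ry":0,"rz":0,"fingers":0},{"dx":0.01,"dy":0,"dz":0,"rx":0,"ry":0,"rz":0,"fingers":0},{"dx":0,"dy":0,"dz":0,"rx":0,"ry":0,"rz":0,"fingers":0}]' >/dev/null;python3 -m creep '[{"dx":0,"dy":0,"dz":0,"rx":0,"ry":0,"rz":0,"fingers":0},{"dx":0,"dy":0,"dz":0,"rx":0,"ry":0,"rz":0,"fingers":0},{"dx":0,"dy":0,"dz":0,"rx":0,"ry":0,"rz":0,"fingers":0},{"dx":0,"dy":0,"dz":0,"rx":0,"ry":0,"rz":0,"fingers":0},{"dx":0,"dy":0,"dz":0,"rx":0,"ry":0,"rz":0,"fingers":0}]' >/dev/null
python3 -c "
from h import *
st();plan(.4482,-.4162,.0375,1.569,False)"
```

```text
t79.07 tcp [ 0.4463 -0.4199  0.0516] phi 1.5649 tilt [-0.0008 -0.0022] F [-0.1  0.3 -2.2] w 0.0153
t79.1 turn [-0.0041 -0.0008  0.0022] rows0.0 shift mm [14.1  3.7  1.9] j7 1.76
```

```bash
python3 -m creep '[{"dx":0.005,"dy":0.0035,"dz":0.002,"rx":-0.004,"ry":0,"rz":0.002,"fingers":0},{"dx":0.004,"dy":0,"dz":0,"rx":0,"ry":0,"rz":0,"fingers":0},{"dx":0.003,"dy":0,"dz":0,"rx":0,"ry":0,"rz":0,"fingers":0},{"dx":0.002,"dy":0,"dz":0,"rx":0,"ry":0,"rz":0,"fingers":0},{"dx":0,"dy":0,"dz":0,"rx":0,"ry":0,"rz":0,"fingers":0}]' >/dev/null;python3 -m creep '[{"dx":0,"dy":0,"dz":0,"rx":0,"ry":0,"rz":0,"fingers":0},{"dx":0,"dy":0,"dz":0,"rx":0,"ry":0,"rz":0,"fingers":0},{"dx":0,"dy":0,"dz":0,"rx":0,"ry":0,"rz":0,"fingers":0},{"dx":0,"dy":0,"dz":0,"rx":0,"ry":0,"rz":0,"fingers":0},{"dx":0,"dy":0,"dz":0,"rx":0,"ry":0,"rz":0,"fingers":0}]' >/dev/null
python3 -c "
from h import *
st();plan(.4482,-.4162,.0372,1.569,False)"
```

```text
t79.90 tcp [ 0.4476 -0.4152  0.0373] phi 1.5694 tilt [-0.0036  0.0016] F [-3.1  1.9  5.1] w 0.0157
t79.9 turn [ 0.0004 -0.0036 -0.0016] rows0.0 shift mm [ 0.1 -1.   0.6] j7 1.74
```

```bash
python3 -m creep '[{"dx":0,"dy":0,"dz":0,"rx":0,"ry":0,"rz":0,"fingers":0.5},{"dx":0,"dy":0,"dz":0,"rx":0,"ry":0,"rz":0,"fingers":0.5},{"dx":0,"dy":0,"dz":0,"rx":0,"ry":0,"rz":0,"fingers":0.5},{"dx":0,"dy":0,"dz":0,"rx":0,"ry":0,"rz":0,"fingers":0.5},{"dx":0,"dy":0,"dz":0,"rx":0,"ry":0,"rz":0,"fingers":0.5}]';python3 -m creep '[{"dx":-0.02,"dy":0,"dz":0,"rx":0,"ry":0,"rz":0,"fingers":0.5},{"dx":-0.035,"dy":0,"dz":0,"rx":0,"ry":0,"rz":0,"fingers":0.5},{"dx":-0.035,"dy":0,"dz":0,"rx":0,"ry":0,"rz":0,"fingers":0.5},{"dx":-0.04,"dy":0,"dz":0,"rx":0,"ry":0,"rz":0,"fingers":0.5},{"dx":-0.04,"dy":0.03,"dz":0,"rx":0,"ry":0,"rz":0,"fingers":0.5}]';python3 -m creep '[{"dx":0,"dy":0.01,"dz":0.01,"rx":0,"ry":0,"rz":0,"fingers":0.5},{"dx":0,"dy":0,"dz":0,"rx":0,"ry":0,"rz":0,"fingers":0.5},{"dx":0,"dy":0,"dz":0,"rx":0,"ry":0,"rz":0,"fingers":0.5},{"dx":0,"dy":0,"dz":0,"rx":0,"ry":0,"rz":0,"fingers":0.5},{"dx":0,"dy":0,"dz":0,"rx":0,"ry":0,"rz":0,"fingers":0.5}]'
python3 - <<'E'
from h import *
im,P=snap('wrist','w20.png'); st(); o=cv2.imread('pics/w15.png'); Po=np.load('P15.npy',allow_pickle=True).item()
for n,i,p in(('before',o,Po),('now',im,P)):
    h=cv2.cvtColor(i,cv2.COLOR_BGR2HSV).astype(int); hh,s,v=h[...,0],h[...,1],h[...,2]
    for c,m,z in(('green nose',(hh>45)&(hh<80)&(s>120)&(v>80),.025),('orange',(hh>8)&(hh<18)&(s>150)&(v>90),.06)):
        k,L,S,C=cv2.connectedComponentsWithStats(m.astype('uint8'))
        for j in range(1,k):
            if 60<S[j,4]<3000 and S[j,1]<250: print(n,c,S[j],ray(p,*C[j],z)[:2].round(4))
# blocks vs top view: coloured area left of the cover on the deck
a,Q=snap('top','top3.png'); h=cv2.cvtColor(a,cv2.COLOR_BGR2HSV).astype(int)
for c,m in {'blue':(h[...,0]>100)&(h[...,0]<125),'red':(h[...,0]<6)|(h[...,0]>174),'yellow':(h[...,0]>20)&(h[...,0]<32)}.items():
    k,L,S,C=cv2.connectedComponentsWithStats((m&(h[...,1]>110)&(h[...,2]>60)).astype('uint8'))
    for j in range(1,k):
        if S[j,4]>15 and 140<C[j][0]<300 and 130<C[j][1]<250: print(c,S[j],(infix(ray(Q,*C[j],.056))*1e3).round(1))
E
```

```text
time: 80.32
tcp_pos: [0.4476, -0.416, 0.0363]
ee_rot: [2.586, 1.568, 2.584]
wrist_force: [-0.1, 0.5, -0.5]
gripper_width: 0.0428
time: 80.73
tcp_pos: [0.4471, -0.3974, 0.2021]
ee_rot: [-1.612, 1.568, -1.622]
wrist_force: [0.1, -2.3, 2.2]
gripper_width: 0.0427
time: 81.15
tcp_pos: [0.4562, -0.3822, 0.1979]
ee_rot: [2.667, 1.565, 2.663]
wrist_force: [-0.3, 0.7, -1.2]
gripper_width: 0.0423
t81.20 tcp [ 0.4563 -0.3821  0.198 ] phi 1.5669 tilt [-0.0047  0.0028] F [-0.   0.5  0.4] w 0.0432
before green nose [322 156   8  27 174] [ 0.4483 -0.3654]
before orange [ 374  142   35   49 1322] [ 0.4384 -0.3046]
now green nose [328 160   8  29 204] [ 0.447  -0.3655]
now orange [ 382  146   37   52 1524] [ 0.4382 -0.305 ]
blue [147 194  23  19 331] [96.7 59.2]
blue [172 201   7  12  61] [53.8 59.3]
blue [241 214   6  17  42] [-117.9   58.6]
red [152 170  23  20 336] [96.8  1. ]
red [247 191   6  17  49] [-118.1    1.2]
yellow [158 147  23  19 309] [ 96.8 -57.5]
yellow [183 155   7  12  51] [ 54.2 -57.3]
yellow [252 169   5  16  31] [-117.9  -54. ]
```

```bash
python3 -m creep '[{"dx":0,"dy":0,"dz":0,"rx":0,"ry":0,"rz":0,"fingers":0.5},{"dx":0,"dy":0,"dz":0,"rx":0,"ry":0,"rz":0,"fingers":0.5},{"dx":0,"dy":0,"dz":0,"rx":0,"ry":0,"rz":0,"fingers":0.5},{"dx":0,"dy":0,"dz":0,"rx":0,"ry":0,"rz":0,"fingers":0.5},{"dx":0,"dy":0,"dz":0,"rx":0,"ry":0,"rz":0,"fingers":0.5}]' >/dev/null; python3 -c "
from rig import r
print(r.close_job())"
```

```text
the job is handed in; nothing more can be done
None
```

I finished the task and handed it in at about 82 s of the 210 s. `close_job` reports no verdict, so what follows rests on my own checks.

- **Chips:** I scraped all three lanes. The four chips present (two blue, one red, one yellow) lay in the gutter in my last wrist picture of it, taken at 77 s.
- **Blocks:** All three blocks were present. I set each in its lane in front of the line and pushed it home with the tapper. I read contact from a stop in motion: the push force rose from about 3 N to 9–11 N and the tapper nose stopped moving.

| Lane | Nose position at the stop (fixture x) | Peak push force I read |
|---|---|---|
| Blue | 45.1 mm | about 11 N |
| Red | 63.3 mm | about 10 N |
| Yellow | 46.0 mm | about 9 N |

- **Not seen directly:** The pads sit under the cover, so their travel is inferred from force and position. The red nose reading is 0.3 mm past the nominal limit of 63 mm, which is within calibration error. In the last top picture the back ends of the blue and yellow caps show at the cover edge. The red cap is fully hidden, as its deeper stop would give.
- **Tools:** Both are back on the mat. Colour measurements in the last picture put them within about 1.5 mm of their pose before I picked up the tapper. The last wrist image was not viewed by eye, because my 16 pictures were used up.
- **Top camera:** In its last picture the scraper appeared 2 pixels (about 4–5 mm) from its starting place. That is still well inside the mat.
- **Slips and bystanders:** I saw no grip slip or knocked tool, and the arm never came near the cutters or the dark box.

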